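# Clamp a front panel and set the try square for scribing

## Robot

A 6-joint arm with a two-finger parallel gripper is mounted at the origin on a cart in front of the work surface, level with it; the furniture and walls round the work are solid. World frame = base frame: x ahead of the robot, y to its left, z up, the work surface at z = 0. Lengths are in m, angles in rad, forces in N, time in s.
With the tool pointing down it reaches from about 0.25 to 0.725 m from the base axis. Payload 4 kg.
Tool frame: the origin (TCP) lies at the very end of the fingers, on their centre line; the grasp point (between the pads) lies 19 mm behind it; z points along the fingers, y is the direction in which the jaws open and shut (so a half turn about z gives the same grasp; the last joint's range is limited). The gripper opens to 85 mm and grips with 20 to 120 N. Pads are 22 mm wide; open, the fingers measure 114 mm over their backs; the gripper's body (76 mm by 85 mm) begins 54 mm behind the grasp point. The pads swing forward as they close: fully open they stand 13 mm farther back than shut.
Start: joints at [1.211, 0.241, 0.005, 1.335, 0, 1.571], TCP at [0.176, 0.468, 0.231] pointing down, gripper open.
Joint ranges: [-2.72, 2.72], [-1.05, 1.87], [-1.09, 1.28], [-1.99, 2.15], [-1.42, 1.44], [-3.14, 3.14]. Speed limits (rad/s): [2.79, 2.79, 3.14, 3.14, 3.14, 3.14].

## Interface

Orientations are given as a unit quaternion [x, y, z, w].
In Python, from workcell import bot, camera gives the robot as it stands. The module is installed in compiled form; this text tells all that it offers.
- The arm moves only by the tool send_rows, never from a script. Its argument "deltas" is a list of rows, each an object with "grip": the opening, from 0 (shut) to 1 (fully open); "translation": the shift along the tool's x, y, z in m, a list of three; "twist": the turn, a rotation vector about the tool's x, y, z in degrees, a list of three. A call has 1 to 5 rows; each row is the pose to reach, as a shift and turn from the pose measured when the call began, along the tool's axes at that moment; what a row does not reach only later rows make up. A row lasts 1/8 s, in which the tool goes at most 62.5 mm and 10.7 degrees, less where a joint would pass 70% of its speed; a pose out of reach is approached as far as the arm can. A call with a gripper value outside its range is refused whole. The fingers move at their own pace and stop on an object; the grip force is fixed at half the most. Time passes only in rows, so rows that repeat a pose let the fingers close. It gives the time, the measured TCP pose, the force and the opening at its end, in the units of the state.
- bot.get_obs(): the state, without advancing time (a new reading comes with each control period).
- camera(name): name is "side" or "top"; returns a dict with "color" (420x560x3 uint8, blue, green, red), "intrinsics" (3x3 intrinsics, pixels), "k1" (the pictures are not rectified: a ray, as slopes to the right and down, at radius r is drawn at 1 + k1 r^2 times it, then the intrinsics apply), "xyz" and "rotation" of the camera in the world. Camera axes: x right, y down, z forward; pixel columns grow to the right and rows downward; lengths in m; the calibration is good to about 2 mm. A picture is of the moment at which its call begins. There is no depth.
- bot.job_done(): hands the job in, once; it reports no verdict.
The state is a dict: "clock": time; "joint_pos": joint angles; "joint_vel": joint speeds; "tau": joint torques, N m; "eef_pos": TCP position; "tool_rot": TCP orientation; "ft_force": force on the tool from outside, world axes, zero at the start; "ft_torque": the same for the moment, N m; "grip_width": finger opening in m.
Only numpy, scipy, OpenCV 4.12 (cv2) and the standard library are available. Lean on these libraries where they do the work, as an engineer would, in place of code of your own. Each camera call takes 0.05 s, during which the arm holds its last target.

## Task

Load the blank aluminium front panel into the marking-out jig, blue-dyed edge towards you, flush against both far blocks and the left-hand stop, and lock it by swinging the red-knobbed cam lever as far as it goes to the right. Then set the try square ready for scribing: stock lying flat on the jig and flush along the panel's front edge, blade across the panel with its outer (right-hand) edge on the white tick. Leave the panel clamped and the marker, screwdriver, clip tray and circuit board where they are.

Things in the scene. Friction and masses are not known exactly. Their poses are not given: they have to be found in the camera images.
- jig_seat (a point): Marking-out jig: level grey plate 110 (x) x 222 (y) x 10 mm, fixed to the bench. The point lies on its top, 10 mm above the bench, where the centre of the seated panel's underside belongs; the plate reaches 55 mm from it along +x and -x, 94 mm along +y, 128 mm along -y. Axes: +x away from the robot, +y left, +z up. Its steel stops are 6 mm tall, 2 mm lower than the panel.
- far_stops (a point): the point half-way between the jig's two far blocks, in line with their front faces, on the plate's top: 22 mm from jig_seat along the jig's +x. Each block is 16 (x) x 30 (y) x 6 mm, centred 63 mm to the left or right (y) of this point; the 96 mm between them are open, for a finger. Axes as the jig's.
- left_stop (a point): the middle of the left stop's face, on the plate's top: 75 mm from jig_seat along the jig's +y. The stop, 30 (x) x 14 (y) x 6 mm, lies on the +y side of it; the panel's left end goes against it. Axes as the jig's.
- cam (a joint): cam lever's angle, rad, growing clockwise seen from above. 0: lever along the jig's +x, cam open, 7 mm from a seated panel's right end (4.6 mm at 0.35). 1.25: cam meets the panel. 1.57: lever along the jig's -y, tight. End stop 1.70. Locked from 1.35 on. Stiff, stays where left: about 1.5 N at the knob, a little more when tightening. Closing pushes the panel to the left only: it must already lie flush along the far blocks.
- cam_pivot (a point): the cam lever's upright pivot axis, at the plate's top: 97.6 mm from jig_seat along the jig's -y. The round steel cam under the lever is 32 mm across, 13 mm tall. Axes as the jig's.
- cam_knob (a point): middle of the red upright knob (17 mm across) near the end of the dark steel cam lever, 60 mm from the pivot and 46 mm above the bench; the knob spans 32 to 59.5 mm above the bench. The lever under it is a bar 13 mm wide and 8 mm high, its underside 23.5 mm above the bench. Its +x points along the lever, away from the pivot.
- panel_centre (a point): blank front panel: bare aluminium plate, 44 (x) x 150 (y) x 8 mm, 0.15 kg, four dark slots near its ends, lying flat, dyed side up. The point is its centre, 4 mm above its underside. +y runs along its length, the -x side is the front edge, with the blue patch. Grasp it across the 44 mm at the middle.
- panel_tick (a point): white tick, a 1.4 mm wide line square to the panel's front edge, in the middle of a blue patch (20 x 26 mm) on its top. The point is where the tick meets the front edge, at the upper face: 22 mm along -x and 25 mm along -y from the panel's centre. Axes as the panel's.
- stock_centre (a point): try square, 0.22 kg, lying flat. Its stock is a dark wooden bar 20 (x) x 90 (y) x 24 mm, the +x side faced with brass; the point is its centre, 12 mm above its underside. The brass face goes flush against the panel's front edge, so the lowest 8 mm of that face must be free of fingers; grip the stock high, across its 20 mm. Seated, its axes are parallel to the panel's.
- blade_corner (a point): where the outer edge of the square's blade leaves the brass face, at the blade's underside: 10 mm along +x, 45 mm along -y from stock_centre. The steel blade, 25 mm wide, 2.5 mm thick, reaches 80 mm along +x from here, its outer edge level with the stock's -y end, its underside 8.3 mm above the stock's, just over the 8 mm panel when the stock stands on the jig. Axes as the square's.
- marker: bystander: white felt marker with black cap, 126 mm long, lying behind the jig; origin at the centre of its underside
- fine_driver: bystander: small screwdriver with a pale green handle, 131 mm long; origin at the centre of its underside
- clip_tray: bystander: black tray of metal clips, 84 x 118 x 29 mm; origin at the centre of its underside
- pcb_6: bystander: green circuit board with parts on it, 110 x 135 x 26 mm, behind the jig; origin at the centre of its underside

How it is judged:
By the outcome, as a careful person would: the job done as asked, in the order asked, and still so for the second after the job is handed in, with the robot touching nothing.
It also fails if it takes over 72 s, if anything falls off the work surface, if the arm or the gripper's body presses on something with over 40 N, if the wrist force passes 120 N, or if a joint passes its speed limit or range.

## Working session

There is one attempt and no reset: what is moved stays moved. The work goes in short steps, Python scripts to look and compute and a tool call to move; the robot and the scene stay as the last step left them, time stands still between calls to the robot, and variables do not carry over. Pictures are saved under pics/ and viewed, and the job is handed in when it is done.

Besides the shell and the picture viewer there is one more tool, called after "Emit:" by a JSON object that holds its "api" and its "payload". send_rows: Moves the arm, as the interface text tells. Its arguments: {"type":"object","properties":{"deltas":{"type":"array","items":{"type":"object","properties":{"grip":{"type":"number"},"translation":{"type":"array","items":{"type":"number"}},"twist":{"type":"array","items":{"type":"number"}}}}}},"required":["deltas"]}

```bash
mkdir -p pics; python3 - <<'E'
from workcell import bot, camera
import cv2, numpy as np
o=bot.get_obs()
for k in o: print(k,np.round(o[k],4))
for n in ("side","top"):
    c=camera(n); cv2.imwrite(f"pics/{n}0.png",c["color"]); print(n,c["intrinsics"],c["k1"],c["xyz"],c["rotation"])
E
```

```text
clock 0.0
joint_pos [ 1.211   0.2414  0.0037  1.3352 -0.      1.5708]
joint_vel [-0.0006  0.0014 -0.0015 -0.0005  0.      0.0014]
tau [ 7.00000e-04 -3.72315e+01  2.52410e+01  1.71000e-02  0.00000e+00
  0.00000e+00]
eef_pos [0.1758 0.4674 0.2304]
tool_rot [ 1.789e-01  9.839e-01 -1.000e-03 -2.000e-04]
ft_force [-0.7338  0.1252 -0.0176]
ft_torque [ 0.0353 -0.0212  0.0288]
grip_width 0.0858
side [[389.78473927   0.         278.83957359]
 [  0.         389.78473927 201.82933969]
 [  0.           0.           1.        ]] 0.03279216271713236 [ 0.18605108 -0.74702643  0.78977344] [ 0.8788965  -0.24102445  0.09725562 -0.39998687]
top [[424.37584646   0.         283.70614691]
 [  0.         424.37584646 207.58082801]
 [  0.           0.           1.        ]] 0.0018839564518882948 [ 0.35047351 -0.04153184  1.14170602] [ 0.72813016 -0.67786978  0.06749165 -0.07592042]
```

View pics/side0.png

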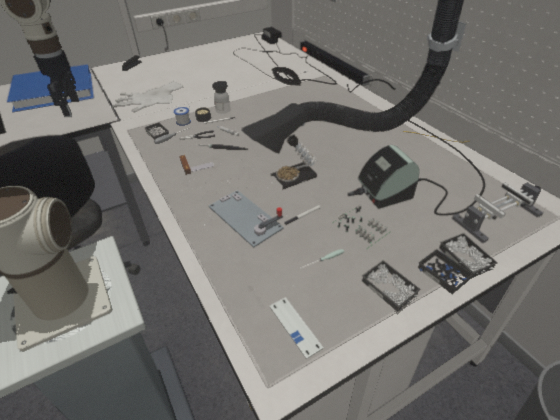

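View pics/top0.png

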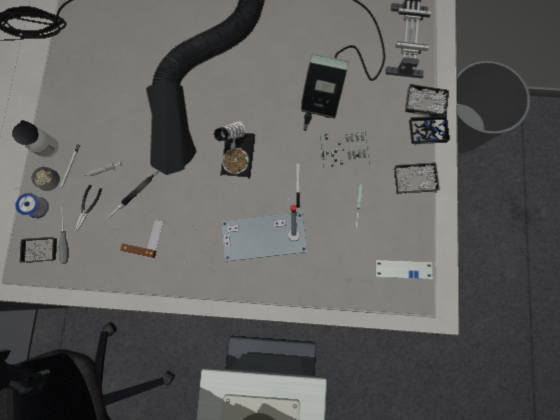

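The top picture shows the jig around (264,237), the panel at (404,269), the square at (142,245), and the cam lever at (294,222). The side picture shows the same things. Next I'll zoom in.

```bash
cat > h.py <<'E'
import numpy as np, cv2
from scipy.spatial.transform import Rotation as R
def proj(c,P):
    P=np.atleast_2d(P); q=(P-np.array(c["xyz"]))@R.from_quat(c["rotation"]).as_matrix()
    s=q[:,:2]/q[:,2:]; r2=(s**2).sum(1,keepdims=True); s=s*(1+c["k1"]*r2)
    K=c["intrinsics"]; return np.c_[s[:,0]*K[0,0]+K[0,2], s[:,1]*K[1,1]+K[1,2]]
def unproj(c,uv,z):
    uv=np.atleast_2d(uv).astype(float);K=c["intrinsics"]
    d=np.c_[(uv[:,0]-K[0,2])/K[0,0],(uv[:,1]-K[1,2])/K[1,1]]; s=d.copy()
    for _ in range(20): s=d/(1+c["k1"]*(s**2).sum(1,keepdims=True))
    v=np.c_[s,np.ones(len(s))]@R.from_quat(c["rotation"]).as_matrix().T
    o=np.array(c["xyz"]); return o+v*((z-o[2])/v[:,2])[:,None]
def crop(c,u0,v0,w,h,f,name,lines=()):
    im=c["color"][v0:v0+h,u0:u0+w]; im=cv2.resize(im,None,fx=f,fy=f,interpolation=cv2.INTER_CUBIC)
    for L,col in lines:
        p=(proj(c,L)-[u0,v0]+.5)*f-.5
        cv2.polylines(im,[np.round(p*16).astype(np.int32)],False,col,1,cv2.LINE_AA,4)
    cv2.imwrite("pics/"+name,im)
E
python3 - <<'E'
from workcell import camera
from h import *
import pickle
t=camera("top"); s=camera("side"); pickle.dump((t,s),open("c0.pkl","wb"))
crop(t,210,190,110,80,7,"tj.png");crop(t,365,250,80,40,9,"tp.png");crop(t,110,210,65,55,9,"ts.png")
crop(s,200,180,130,80,6,"sj.png");crop(s,260,285,70,75,8,"sp.png");crop(s,165,140,60,45,10,"ss.png")
E
```

```text
(no output)
```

View pics/tj.png

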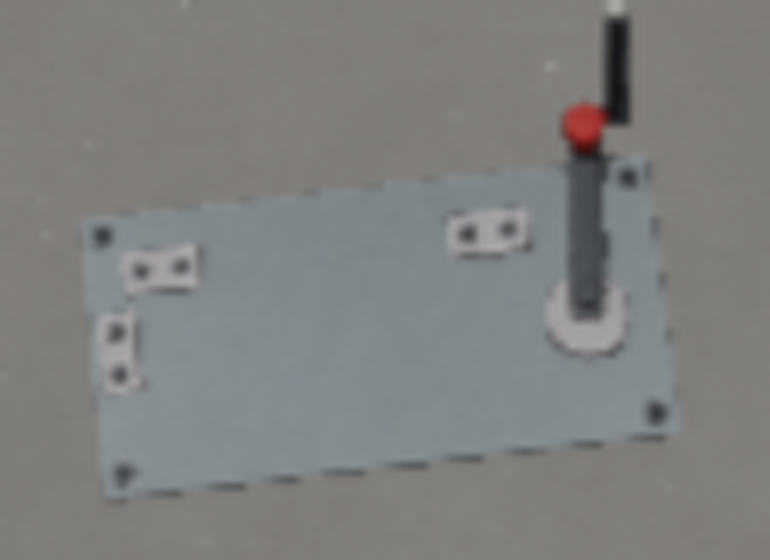

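View pics/tp.png

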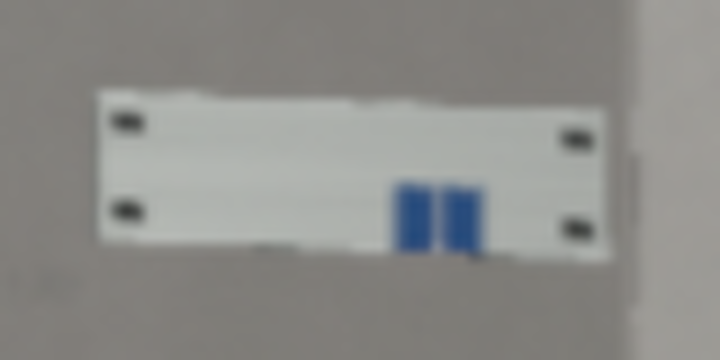

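View pics/ts.png

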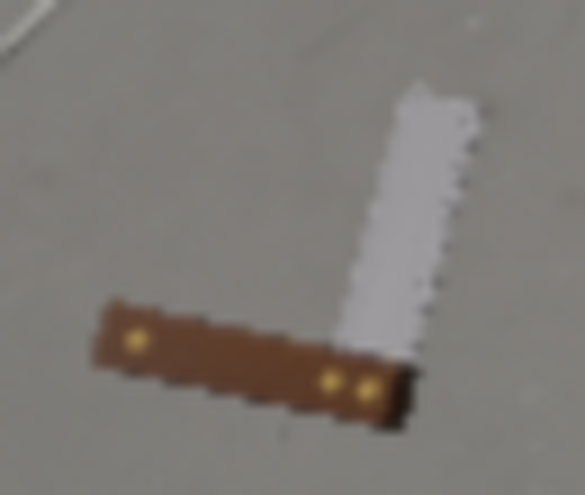

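View pics/sj.png

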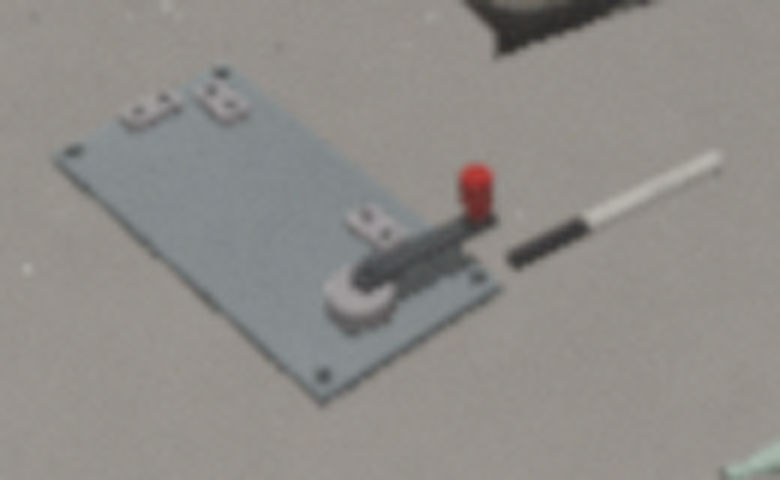

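View pics/sp.png

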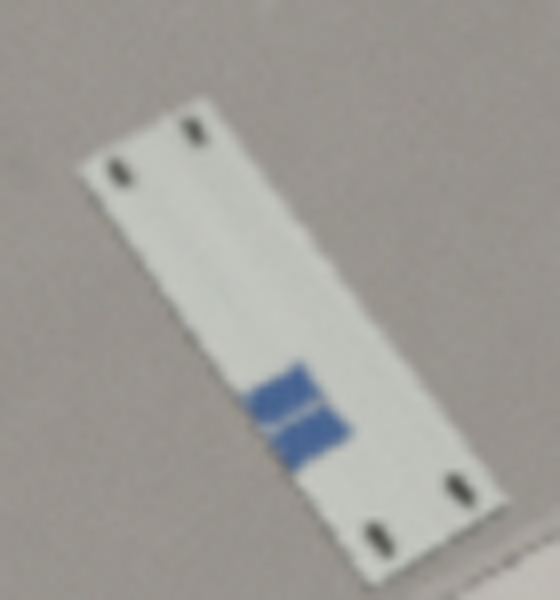

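View pics/ss.png

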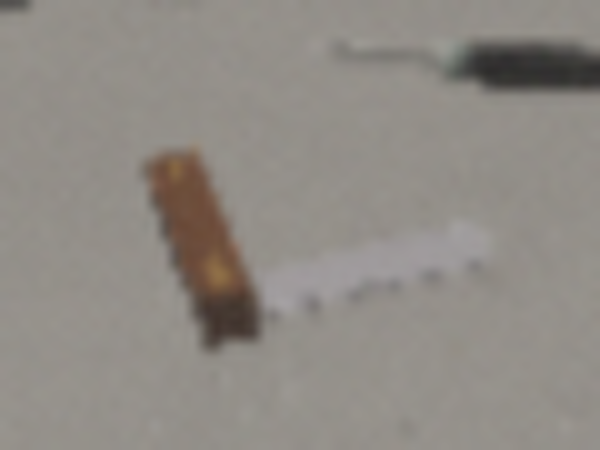

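```bash
cat > fit.py <<'E'
from h import *
from scipy.optimize import least_squares
def fp(u0,v0,f,pts): return np.array([[u0+(a+.5)/f-.5,v0+(b+.5)/f-.5] for a,b in pts])
def world(p,L):
    L=np.array(L,float);c,s=np.cos(p[2]),np.sin(p[2])
    return np.c_[p[0]+c*L[:,0]-s*L[:,1],p[1]+s*L[:,0]+c*L[:,1],L[:,2]]
def fit(obs,p0):
    f=lambda p: np.concatenate([(proj(c,world(p,L))-uv).ravel() for c,L,uv in obs])
    r=least_squares(f,p0,loss="soft_l1",f_scale=.5); return r.x, r.fun
E
cat > m0.py <<'E'
from fit import *; import pickle
t,s=pickle.load(open("c0.pkl","rb"))
J=[(.055,.094,.01),(.055,-.128,.01),(-.055,-.128,.01),(-.055,.094,.01)]
jt=(t,J,fp(210,190,7,[(82,220),(647,157),(678,433),(106,496)]))
js=(s,J,fp(200,180,6,[(222,68),(500,288),(322,398),(55,157)]))
P=[(.022,.075,.008),(.022,-.075,.008),(-.022,-.075,.008),(-.022,.075,.008),(-.022,-.025,.008)]
pt=(t,P,fp(365,250,9,[(98,92),(607,110),(611,258),(98,240),(437,251)]))
ps=(s,P,fp(260,285,8,[(205,97),(508,498),(375,581),(80,170),(270,430)]))
S=[(.01,.045,.024),(-.01,.045,.024),(-.01,-.045,.024),(.01,-.045,.024),(.09,-.045,.0108),(.09,-.02,.0108)]
st=(t,S,fp(110,210,9,[(115,300),(95,365),(380,425),(400,360),(480,103),(403,90)]))
ss=(s,S,fp(165,140,10,[(198,150),(148,162),(205,300),(258,290),(490,248),(450,222)]))
for n,a,b in (("jig",jt,js),("panel",pt,ps),("sq",st,ss)):
    p0=np.r_[unproj(t,a[2].mean(0),.01)[0,:2],0]
    for m,o in (("top",[a]),("side",[b]),("both",[a,b])):
        x,r=fit(o,p0); print(n,m,np.round(x[:2]*1000,1),np.round(np.degrees(x[2]),2),"rms px",round(float(np.sqrt((r**2).mean())),2))
E
python3 m0.py
```

```text
jig top [498.3  45.2] 10.5 rms px 0.52
jig side [494.5  41.6] 10.87 rms px 0.74
jig both [497.2  44.3] 10.61 rms px 0.82
panel top [ 440.7 -348. ] 2.06 rms px 0.18
panel side [ 439.3 -348.4] 1.96 rms px 0.34
panel both [ 440.  -348.1] 1.95 rms px 0.35
sq top [439.  358.8] -7.21 rms px 0.44
sq side [437.2 357.7] -6.61 rms px 0.93
sq both [438.6 358.6] -7.04 rms px 0.77
```

```bash
cat >> m0.py <<'E'
def jl(p):
    q=lambda L:world(p,L); sq=lambda x,y,a,b,z:[(x-a,y-b,z),(x+a,y-b,z),(x+a,y+b,z),(x-a,y+b,z),(x-a,y-b,z)]
    th=np.linspace(0,2*np.pi,40); circ=lambda x,y,r,z:[(x+r*np.cos(a),y+r*np.sin(a),z) for a in th]
    return [q(sq(0,-.017,.055,.111,.01)),q(sq(.03,.063,.008,.015,.016)),q(sq(.03,-.063,.008,.015,.016)),q(sq(0,.082,.015,.007,.016)),q(circ(0,-.0976,.016,.023)),q(circ(.06,-.0976,.0085,.0595))]
xt,_=fit([jt],[.5,.04,.18]);xb,_=fit([jt,js],[.5,.04,.18])
for c,n,a in ((t,"tj1",(210,190,110,80,7)),(s,"sj1",(200,180,130,80,6))):
    crop(c,*a,n+".png",[(L,(0,255,0)) for L in jl(xt)]+[(L,(0,0,255)) for L in jl(xb)])
E
python3 m0.py >/dev/null
```

```text
(no output)
```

View pics/tj1.png

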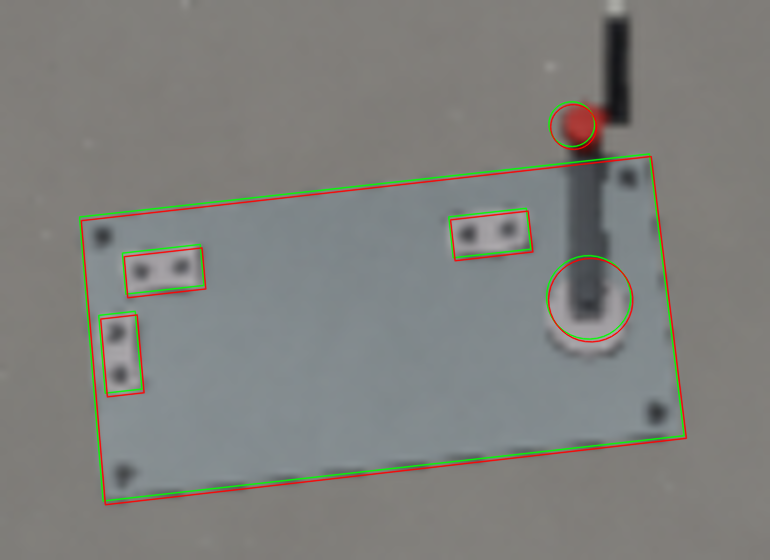

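View pics/sj1.png

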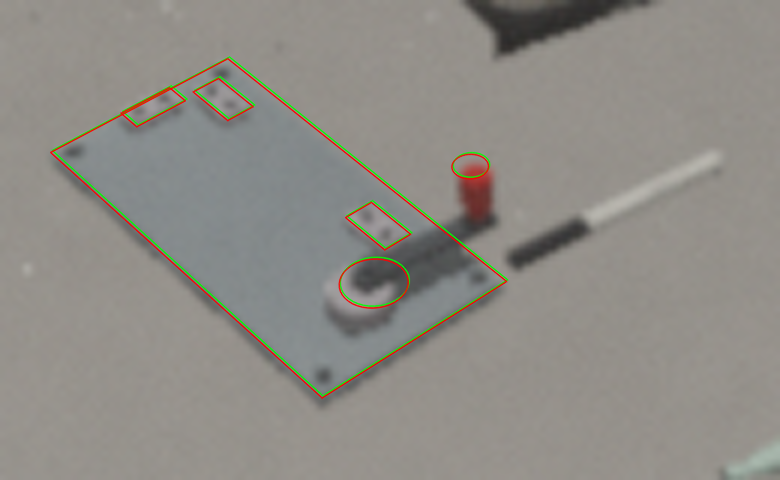

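The overlays match the plate and the stops. Their misfit is under 1 px in the top view and slightly larger in the side view. Next I'll write a helper that turns a world target into a row, then go to the panel.

```bash
cat > go.py <<'E'
import sys; from h import *; from workcell import bot
def down(yaw):  # tool y at yaw, z down
    y=np.array([np.cos(yaw),np.sin(yaw),0]); z=np.array([0,0,-1.]); return R.from_matrix(np.c_[np.cross(y,z),y,z])
def delta(x,y,z,yawdeg,o=None):
    o=o or bot.get_obs(); r=R.from_quat(o["tool_rot"])
    t=r.inv().apply(np.array([x,y,z])-o["eef_pos"]); w=(r.inv()*down(np.radians(yawdeg))).as_rotvec(degrees=True)
    return np.round(t,4),np.round(w,2)
def jig(p,a,b):
    c,s=np.cos(p[2]),np.sin(p[2]); return p[0]+c*a-s*b,p[1]+s*a+c*b
J=np.array([.4983,.0452,np.radians(10.55)])
if __name__=="__main__":
    a=list(map(float,sys.argv[1:5])); o=bot.get_obs()
    y=R.from_quat(o["tool_rot"]).as_matrix()
    print("t",round(float(o["clock"]),2),"pos",np.round(o["eef_pos"],4),"yaw",round(float(np.degrees(np.arctan2(y[1,1],y[0,1]))),2),"tiltz",np.round(y[:,2],3),"F",np.round(o["ft_force"],1),"w",round(float(o["grip_width"]),4),"j",np.round(o["joint_pos"],2))
    if len(a)==4: print(*map(list,delta(*a)))
E
python3 go.py 0.44 -0.348 0.15 2
```

```text
t 0.2 pos [0.1759 0.4677 0.2308] yaw 69.39 tiltz [-0.    -0.001 -1.   ] F [-0.2 -0.1  0.3] w 0.0857 j [ 1.21  0.24  0.    1.34 -0.    1.57]
[np.float64(-0.5343), np.float64(-0.6704), np.float64(0.0816)] [np.float64(-0.06), np.float64(0.04), np.float64(67.39)]
```

Emit:
{"api": "send_rows", "payload": {"deltas": [{"grip": 1,"translation": [-0.534,-0.67,0.08],"twist": [0,0,67.4]},{"grip": 1,"translation": [-0.534,-0.67,0.08],"twist": [0,0,67.4]},{"grip": 1,"translation": [-0.534,-0.67,0.08],"twist": [0,0,67.4]},{"grip": 1,"translation": [-0.534,-0.67,0.08],"twist": [0,0,67.4]},{"grip": 1,"translation": [-0.534,-0.67,0.08],"twist": [0,0,67.4]}]}}

```text
clock: 0.82
eef_pos: [0.272, 0.1702, 0.2023]
tool_rot: [0.606, 0.795, -0.0, 0.001]
ft_force: [2.1, -0.2, 0.7]
grip_width: 0.0857
```

```bash
python3 go.py 0.44 -0.348 0.15 2
```

```text
t 0.82 pos [0.272  0.1702 0.2023] yaw 15.38 tiltz [ 0.001 -0.001 -1.   ] F [ 2.1 -0.2  0.7] w 0.0857 j [ 0.56 -0.1  -0.45  1.23 -0.    1.86]
[np.float64(-0.5441), np.float64(0.0245), np.float64(0.0528)] [np.float64(0.04), np.float64(0.05), np.float64(13.38)]
```

Emit:
{"api": "send_rows", "payload": {"deltas": [{"grip": 1,"translation": [-0.544,0.0245,0.053],"twist": [0,0,13.4]},{"grip": 1,"translation": [-0.544,0.0245,0.053],"twist": [0,0,13.4]},{"grip": 1,"translation": [-0.544,0.0245,0.053],"twist": [0,0,13.4]},{"grip": 1,"translation": [-0.544,0.0245,0.053],"twist": [0,0,13.4]},{"grip": 1,"translation": [-0.544,0.0245,0.053],"twist": [0,0,13.4]}]}}

```text
clock: 1.45
eef_pos: [0.3679, -0.1263, 0.1725]
tool_rot: [0.695, 0.719, 0.0, 0.001]
ft_force: [1.4, -0.5, 1.1]
grip_width: 0.0851
```

Emit:
{"api": "send_rows", "payload": {"deltas": [{"grip": 1,"translation": [-0.2455,0.0,0.0],"twist": [0,0,0]},{"grip": 1,"translation": [-0.2455,0.0,0.0],"twist": [0,0,0]},{"grip": 1,"translation": [-0.2455,0.0,0.0],"twist": [0,0,0]},{"grip": 1,"translation": [-0.2455,0.0,0.0],"twist": [0,0,0]}]}}

```text
clock: 1.95
eef_pos: [0.3758, -0.3738, 0.1725]
tool_rot: [0.695, 0.719, 0.001, 0.001]
ft_force: [1.3, 0.0, -0.1]
grip_width: 0.0854
```

```bash
python3 go.py 0.44 -0.348 0.06 2
python3 - <<'E'
from workcell import camera
from h import *
t=camera("top");s=camera("side");crop(t,355,230,100,70,8,"tp1.png");crop(s,230,240,120,120,5,"sp1.png")
E
```

```text
t 1.95 pos [ 0.3758 -0.3738  0.1725] yaw 1.9 tiltz [ 0.002 -0.    -1.   ] F [ 1.3  0.  -0.1] w 0.0854 j [-0.78  0.33 -0.03  1.21  0.    0.75]
[np.float64(0.0237), np.float64(0.0648), np.float64(0.1126)] [np.float64(0.12), np.float64(0.03), np.float64(-0.1)]
```

View pics/tp1.png

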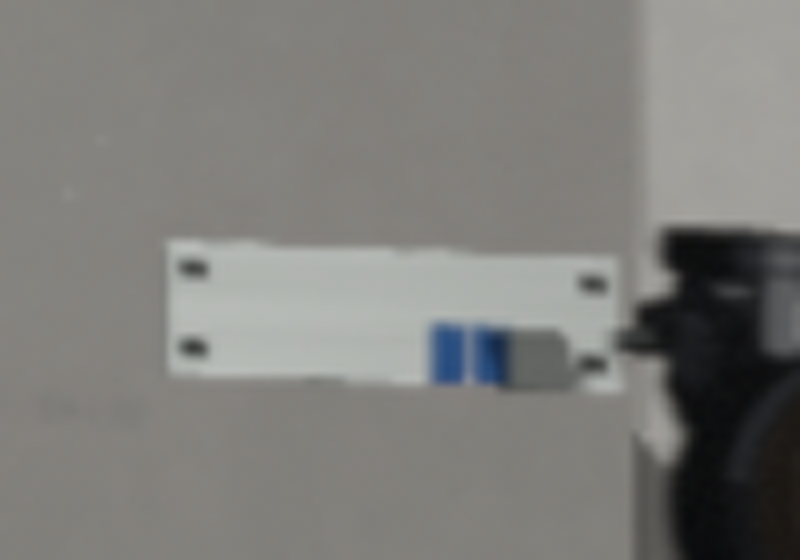

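View pics/sp1.png

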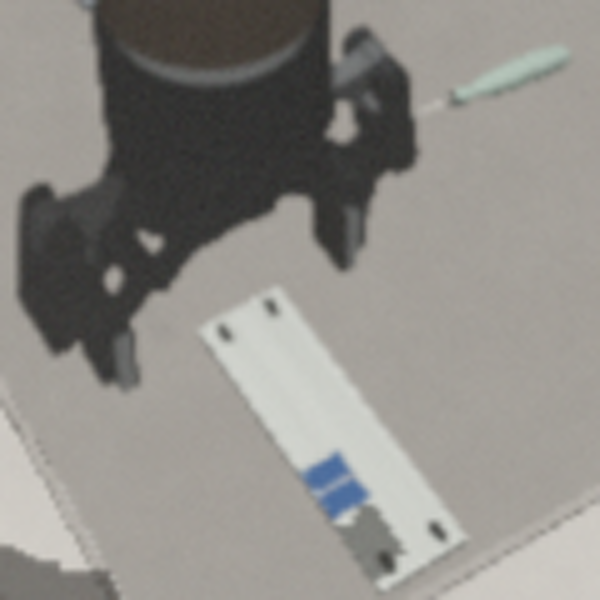

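The gripper stands over the panel, about 6 cm nearer the robot and 2.6 cm too far right. I'll centre it and descend.

Emit:
{"api": "send_rows", "payload": {"deltas": [{"grip": 1,"translation": [0.024,0.065,0.07],"twist": [0,0,0]},{"grip": 1,"translation": [0.024,0.065,0.115],"twist": [0,0,0]},{"grip": 1,"translation": [0.024,0.065,0.115],"twist": [0,0,0]},{"grip": 1,"translation": [0.024,0.065,0.115],"twist": [0,0,0]}]}}

```text
clock: 2.55
eef_pos: [0.44, -0.351, 0.0565]
tool_rot: [0.697, 0.717, -0.0, 0.001]
ft_force: [0.3, -0.4, 0.1]
grip_width: 0.0858
```

```bash
python3 go.py 0.44 -0.348 0.003 2
```

```text
t 2.55 pos [ 0.44   -0.351   0.0565] yaw 1.63 tiltz [ 0.001 -0.002 -1.   ] F [ 0.3 -0.4  0.1] w 0.0858 j [-0.67  0.49 -0.1   0.97 -0.    0.87]
[np.float64(0.0031), np.float64(0.0), np.float64(0.0535)] [np.float64(0.03), np.float64(0.11), np.float64(-0.37)]
```

Emit:
{"api": "send_rows", "payload": {"deltas": [{"grip": 1,"translation": [0.003,0,0.04],"twist": [0,0,-0.3]},{"grip": 1,"translation": [0.003,0,0.055],"twist": [0,0,-0.3]},{"grip": 1,"translation": [0.003,0,0.055],"twist": [0,0,-0.3]}]}}

```text
clock: 2.92
eef_pos: [0.4396, -0.3484, 0.0022]
tool_rot: [0.695, 0.719, -0.001, 0.001]
ft_force: [0.6, 0.4, -0.1]
grip_width: 0.0854
```

Emit:
{"api": "send_rows", "payload": {"deltas": [{"grip": 0.35,"translation": [0,0,0],"twist": [0,0,0]},{"grip": 0.35,"translation": [0,0,0],"twist": [0,0,0]},{"grip": 0.35,"translation": [0,0,0],"twist": [0,0,0]},{"grip": 0.35,"translation": [0,0,0],"twist": [0,0,0]},{"grip": 0.35,"translation": [0,0,0],"twist": [0,0,0]}]}}

```text
clock: 3.55
eef_pos: [0.4402, -0.3493, 0.0041]
tool_rot: [0.695, 0.719, -0.001, 0.002]
ft_force: [-2.4, -0.8, 6.7]
grip_width: 0.0408
```

```bash
python3 go.py 0.44 -0.348 0.0 2
python3 - <<'E'
from workcell import camera
from h import *
t=camera("top");s=camera("side");crop(t,355,230,100,70,8,"tp2.png");crop(s,230,240,120,120,5,"sp2.png")
E
```

```text
t 3.55 pos [ 0.4402 -0.3493  0.0041] yaw 1.88 tiltz [ 0.002 -0.004 -1.   ] F [-2.4 -0.8  6.7] w 0.0408 j [-0.67  0.55 -0.16  0.85 -0.    0.87]
[np.float64(0.0013), np.float64(-0.0002), np.float64(0.0041)] [np.float64(0.11), np.float64(0.23), np.float64(-0.12)]
```

View pics/sp2.png

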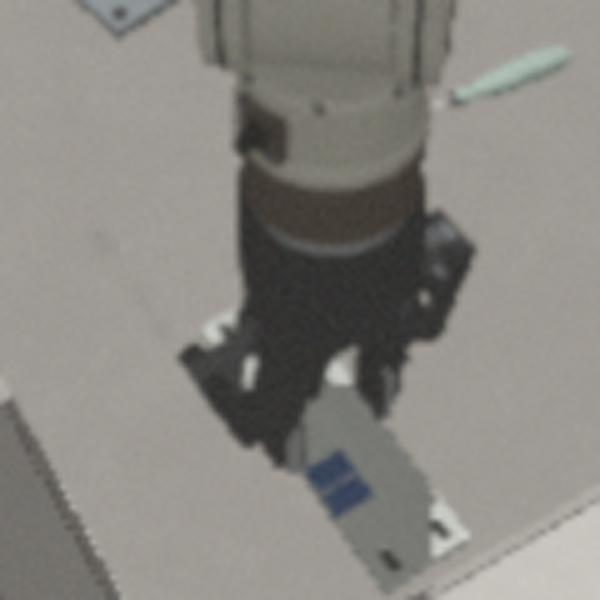

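The side view shows the fingers reading 40.8 mm with an upward push, so the tips have probably slid onto the panel's top. Open tips stand higher than the TCP. I'll open and look.

Emit:
{"api": "send_rows", "payload": {"deltas": [{"grip": 1,"translation": [0,0,-0.03],"twist": [0,0,0]},{"grip": 1,"translation": [0,0,-0.03],"twist": [0,0,0]},{"grip": 1,"translation": [0,0,-0.03],"twist": [0,0,0]},{"grip": 1,"translation": [0,0,-0.03],"twist": [0,0,0]}]}}

```text
clock: 4.15
eef_pos: [0.4396, -0.3486, 0.0333]
tool_rot: [0.695, 0.719, -0.001, 0.001]
ft_force: [-0.7, -0.7, -0.2]
grip_width: 0.0856
```

```bash
python3 go.py 0.44 -0.348 0.0 2
python3 - <<'E'
from workcell import camera
from h import *
t=camera("top");s=camera("side");crop(t,355,230,100,70,8,"tp3.png");crop(s,230,240,120,120,5,"sp3.png")
E
```

```text
t 4.15 pos [ 0.4396 -0.3486  0.0333] yaw 1.88 tiltz [ 0.001 -0.003 -1.   ] F [-0.7 -0.7 -0.2] w 0.0856 j [-0.67  0.52 -0.13  0.92 -0.    0.87]
[np.float64(0.0007), np.float64(0.0004), np.float64(0.0333)] [np.float64(0.04), np.float64(0.17), np.float64(-0.12)]
```

View pics/sp3.png

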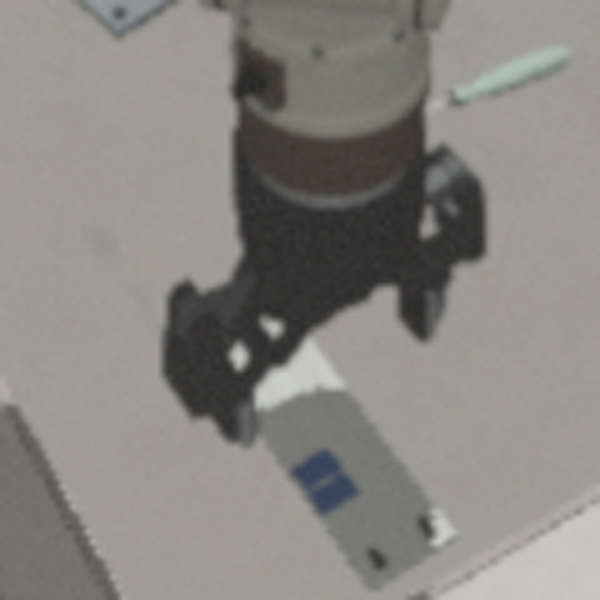

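View pics/tp3.png

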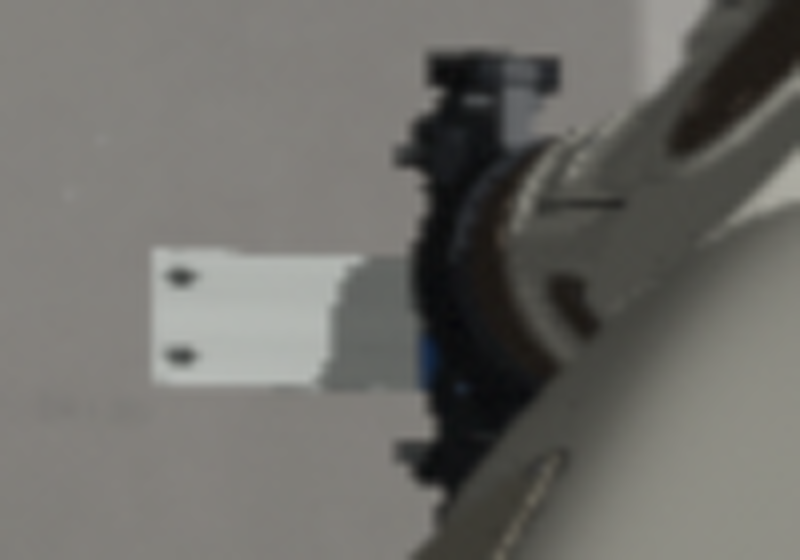

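The panel slid about 5 mm to the left and 2.6 mm nearer; its left edge in the top crop is now at col 152, rows 248–384. I'll regrip about 5 mm lower.

```bash
python3 go.py 0.438 -0.3433 -0.0025 2
```

```text
t 4.25 pos [ 0.4396 -0.3487  0.0332] yaw 1.88 tiltz [ 0.001 -0.003 -1.   ] F [-0.4 -0.2  0.6] w 0.0856 j [-0.67  0.52 -0.13  0.92 -0.    0.87]
[np.float64(0.0055), np.float64(-0.0015), np.float64(0.0357)] [np.float64(0.04), np.float64(0.16), np.float64(-0.12)]
```

Emit:
{"api": "send_rows", "payload": {"deltas": [{"grip": 0.68,"translation": [0.0055,-0.0015,0.01],"twist": [0,0.15,0]},{"grip": 0.68,"translation": [0.0055,-0.0015,0.01],"twist": [0,0.15,0]},{"grip": 0.68,"translation": [0.0055,-0.0015,0.0355],"twist": [0,0.15,0]},{"grip": 0.68,"translation": [0.0055,-0.0015,0.0355],"twist": [0,0.15,0]}]}}

```text
clock: 4.75
eef_pos: [0.4375, -0.3429, -0.0033]
tool_rot: [0.695, 0.719, 0.0, -0.001]
ft_force: [-0.0, -0.5, -0.7]
grip_width: 0.0582
```

Emit:
{"api": "send_rows", "payload": {"deltas": [{"grip": 0.4,"translation": [0,0,0],"twist": [0,0,0]},{"grip": 0.4,"translation": [0,0,0],"twist": [0,0,0]},{"grip": 0.4,"translation": [0,0,0],"twist": [0,0,0]}]}}

```text
clock: 5.12
eef_pos: [0.4383, -0.3433, -0.0016]
tool_rot: [0.695, 0.719, 0.0, 0.0]
ft_force: [0.1, 1.1, 6.0]
grip_width: 0.0424
```

Emit:
{"api": "send_rows", "payload": {"deltas": [{"grip": 0.3,"translation": [0,0,0],"twist": [0,0,0]},{"grip": 0.3,"translation": [0,0,0],"twist": [0,0,0]}]}}

```text
clock: 5.38
eef_pos: [0.438, -0.3431, -0.0015]
tool_rot: [0.695, 0.719, 0.0, 0.0]
ft_force: [-0.4, 0.4, 1.9]
grip_width: 0.0421
```

Emit:
{"api": "send_rows", "payload": {"deltas": [{"grip": 0.3,"translation": [0,0,-0.04],"twist": [0,0,0]},{"grip": 0.3,"translation": [0,0,-0.04],"twist": [0,0,0]},{"grip": 0.3,"translation": [0,0,-0.04],"twist": [0,0,0]}]}}

```text
clock: 5.75
eef_pos: [0.4376, -0.3428, 0.0379]
tool_rot: [0.695, 0.719, 0.0, -0.0]
ft_force: [-0.4, 0.2, -1.8]
grip_width: 0.0423
```

```bash

python3 - <<'E'
from workcell import camera
from h import *
t=camera("top");s=camera("side");crop(t,355,230,100,70,8,"tp4.png");crop(s,230,240,120,120,5,"sp4.png")
E
```

```text
(no output)
```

View pics/sp4.png

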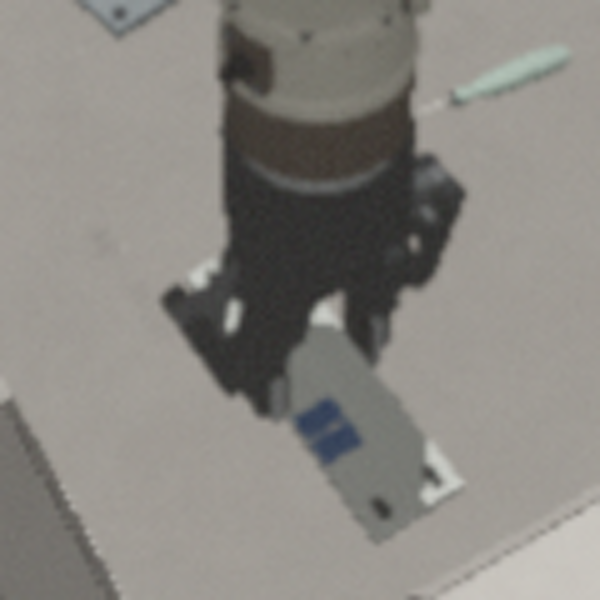

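View pics/tp4.png

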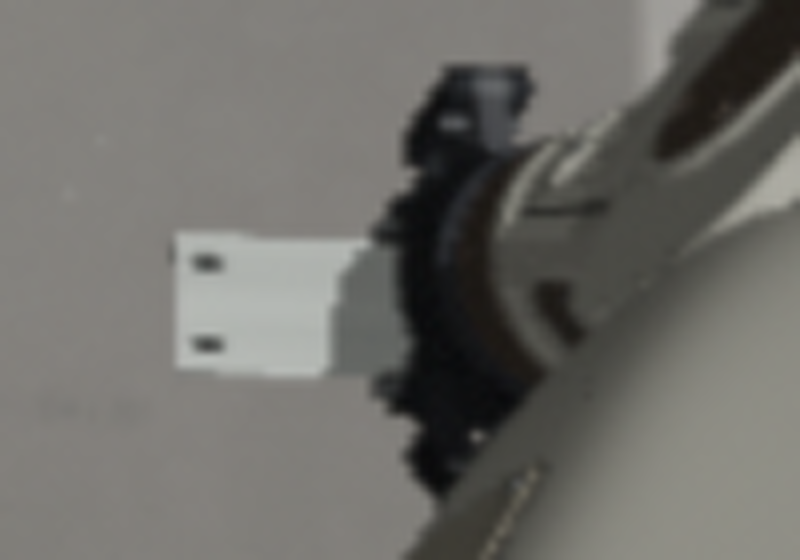

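The panel is lifted and held, and it has swung clear of its old place in both views. Next I'll fit how it sits in the hand.

```bash
cat > m1.py <<'E'
from fit import *; import pickle
t,s=pickle.load(open("c0.pkl","rb"))
tp=np.array([(.022,.075,0),(-.022,.075,0)]);ts=np.array([(.022,-.075,0),(-.022,-.075,0),(-.022,-.015,0),(-.022,-.035,0)])
ut=fp(355,230,8,[(175,232),(175,368)]);us=fp(230,240,5,[(466,486),(378,543),(294,415),(328,465)])
def W(p,L): return np.array([p[0],p[1],p[3]])+R.from_euler("ZX",[p[2],p[4]]).apply(L)
f=lambda p:np.concatenate([(proj(t,W(p,tp))-ut).ravel(),(proj(s,W(p,ts))-us).ravel()])
r=least_squares(f,[.438,-.345,.03,.047,0]);p=r.x
print(np.round(p[[0,1,3]]*1000,1),np.degrees(p[[2,4]]),np.round(r.fun,2))
E
python3 m1.py; python3 go.py
```

```text
[ 440.8 -339.9   42.6] [ 3.13510726 10.362721  ] [-0.17 -0.28  0.3   0.2  -0.47  0.15  0.24 -0.22  0.83  1.1  -0.71 -1.02]
t 5.85 pos [ 0.437  -0.3423  0.0371] yaw 1.89 tiltz [-0.002  0.002 -1.   ] F [-0.6  0.8 -1.4] w 0.0423 j [-0.66  0.51 -0.14  0.92  0.    0.87]
```

```bash
cat >> m1.py <<'E'
for z in (.03,.04,.047,.055,.065): print(z,np.round(unproj(t,ut,z)[:,:2]*1000,1).tolist(),np.round(unproj(s,us,z)[:2,:2]*1000,1).tolist())
E
python3 m1.py
python3 - <<'E'
from workcell import camera
from h import *
t=camera("top");s=camera("side");crop(s,260,285,75,75,8,"sp5.png");crop(t,365,250,50,40,14,"tp5.png")
E
```

```text
[ 440.8 -339.9   42.6] [ 3.13510726 10.362721  ] [-0.17 -0.28  0.3   0.2  -0.47  0.15  0.24 -0.22  0.83  1.1  -0.71 -1.02]
0.03 [[460.7, -270.8], [416.8, -272.0]] [[467.5, -412.9], [421.9, -415.3]]
0.04 [[459.7, -268.8], [416.2, -270.0]] [[463.8, -417.3], [418.8, -419.6]]
0.047 [[459.0, -267.3], [415.8, -268.5]] [[461.2, -420.4], [416.6, -422.7]]
0.055 [[458.2, -265.7], [415.3, -266.8]] [[458.3, -423.9], [414.2, -426.2]]
0.065 [[457.2, -263.6], [414.7, -264.8]] [[454.6, -428.3], [411.1, -430.5]]
```

View pics/sp5.png

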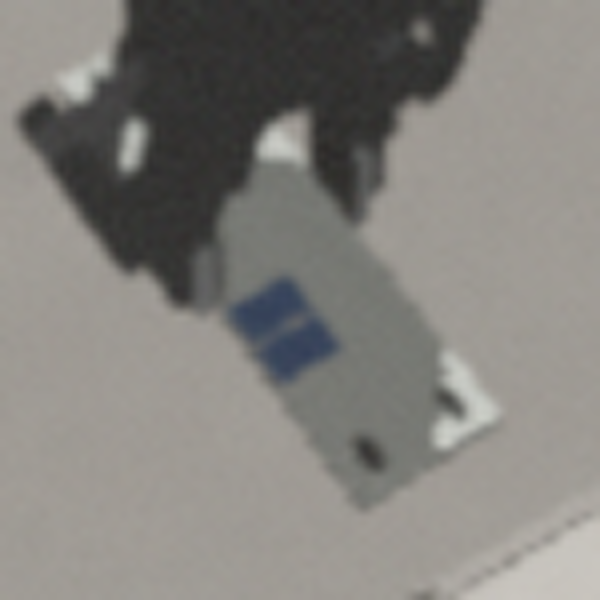

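View pics/tp5.png

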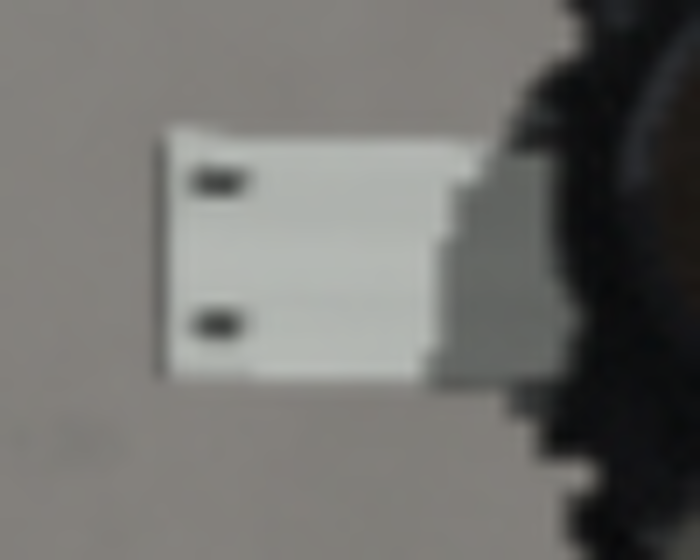

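```bash
cat > m1.py <<'E'
from fit import *; import pickle
t,s=pickle.load(open("c0.pkl","rb"))
mm=lambda a:np.c_[np.array(a,float)/1000,np.zeros(len(a))]
tp=mm([(22,75),(-22,75),(13,66.6),(-13,66.6)]);ts=mm([(22,-75),(-22,-75),(13,-66.6),(-13,-66.6),(-22,-12),(-2,-12),(-2,-38),(-22,-38)])
ut=fp(365,250,14,[(168,131),(168,380),(218,183),(218,325)]);us=fp(260,285,8,[(502,413),(365,508),(452,400),(370,455),(230,314),(288,277),(340,347),(283,384)])
def W(p,L): return np.array([p[0],p[1],p[3]])+R.from_euler("ZX",[p[2],p[4]]).apply(L)
f=lambda p:np.concatenate([(proj(t,W(p,tp))-ut).ravel(),(proj(s,W(p,ts))-us).ravel()])
r=least_squares(f,[.438,-.345,.03,.047,0]);p=r.x
print(np.round(p[[0,1,3]]*1000,1),np.degrees(p[[2,4]]),np.round(r.fun,2),r.cost)
r=least_squares(lambda q:f(np.r_[q,0]),[.438,-.345,.03,.047]);p=r.x
print(np.round(p[[0,1,3]]*1000,1),np.degrees(p[[2]]),np.round(r.fun,2),r.cost)
E
python3 m1.py
```

```text
[ 437.8 -343.8   45. ] [1.56946377 0.0575021 ] [ 0.09  0.24  0.08 -0.24 -0.21  0.19 -0.19  0.28  0.05  0.15 -0.4  -0.96
  0.36  0.74  0.27  0.14 -0.37 -0.43  0.22 -0.3   0.56  0.26 -0.25  0.31] 1.5975141318883697
[ 437.8 -343.8   45. ] [1.55902409] [ 0.09  0.24  0.08 -0.24 -0.2   0.19 -0.19  0.28  0.05  0.14 -0.41 -0.97
  0.36  0.74  0.26  0.14 -0.37 -0.43  0.22 -0.29  0.56  0.26 -0.25  0.31] 1.59760672463757
```

The panel lies flat in the hand and centred to about 1 mm. Next I'll carry it over the jig.

```bash
python3 - <<'E'
from go import *
x,y=jig([.498,.045,np.radians(10.55)],-.005,-.0015); print(x,y)
print(delta(x,y,.1,10.55))
E
```

```text
0.49335916274819513 0.04260988920711603
(array([ 0.3831,  0.0688, -0.0622]), array([-0.07, -0.1 , -8.66]))
```

Emit:
{"api": "send_rows", "payload": {"deltas": [{"grip": 0.3,"translation": [0.03,0.0,-0.063],"twist": [0,0,0]},{"grip": 0.3,"translation": [0.09,0.016,-0.063],"twist": [0,0,-2]},{"grip": 0.3,"translation": [0.15,0.027,-0.063],"twist": [0,0,-4]},{"grip": 0.3,"translation": [0.21,0.038,-0.063],"twist": [0,0,-6]},{"grip": 0.3,"translation": [0.27,0.049,-0.063],"twist": [0,0,-8]}]}}

```text
clock: 6.58
eef_pos: [0.477, -0.0692, 0.1001]
tool_rot: [0.643, 0.766, 0.0, -0.001]
ft_force: [0.4, -0.1, -2.0]
grip_width: 0.0423
```

```bash
python3 go.py .4934 .0426 .08 10.55
```

```text
t 6.58 pos [ 0.477  -0.0692  0.1001] yaw 9.94 tiltz [-0.002  0.002 -1.   ] F [ 0.4 -0.1 -2. ] w 0.0423 j [-0.14  0.31 -0.26  1.    0.    1.25]
[np.float64(0.1072), np.float64(0.0355), np.float64(0.0203)] [np.float64(-0.1), np.float64(-0.13), np.float64(-0.61)]
```

Emit:
{"api": "send_rows", "payload": {"deltas": [{"grip": 0.3,"translation": [0.055,0.0185,0.0],"twist": [0,0,-0.6]},{"grip": 0.3,"translation": [0.1072,0.0355,0.0],"twist": [0,0,-0.6]},{"grip": 0.3,"translation": [0.1072,0.0355,0.04],"twist": [0,0,-0.6]},{"grip": 0.3,"translation": [0.1072,0.0355,0.05],"twist": [0,0,-0.6]},{"grip": 0.3,"translation": [0.1072,0.0355,0.05],"twist": [0,0,-0.6]}]}}

```text
clock: 7.2
eef_pos: [0.4922, 0.0421, 0.0494]
tool_rot: [0.64, 0.769, -0.001, -0.003]
ft_force: [1.0, 0.4, -2.2]
grip_width: 0.0419
```

```bash
cat > snap.py <<'E'
import sys; from h import *; from workcell import camera
import pickle
n=sys.argv[1]; t=camera("top");s=camera("side"); pickle.dump((t,s),open(n+".pkl","wb"))
crop(t,210,190,110,80,7,n+"t.png");crop(s,200,180,130,80,6,n+"s.png")
E
python3 go.py .4934 .0426 .015 10.55; python3 snap.py a
```

```text
t 7.2 pos [0.4922 0.0421 0.0494] yaw 10.49 tiltz [-0.005  0.002 -1.   ] F [ 1.   0.4 -2.2] w 0.0419 j [ 0.08  0.39 -0.3   0.89  0.    1.47]
[np.float64(0.0002), np.float64(0.0015), np.float64(0.0344)] [np.float64(-0.28), np.float64(-0.14), np.float64(-0.06)]
```

View pics/at.png

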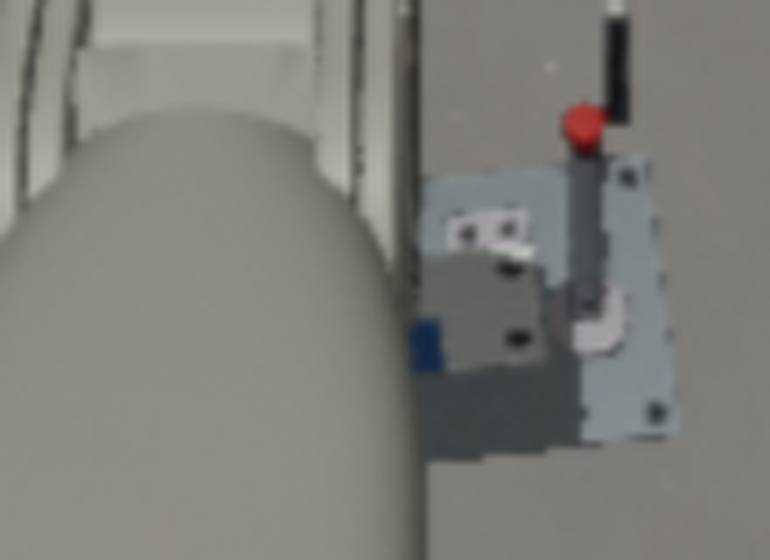

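View pics/as.png

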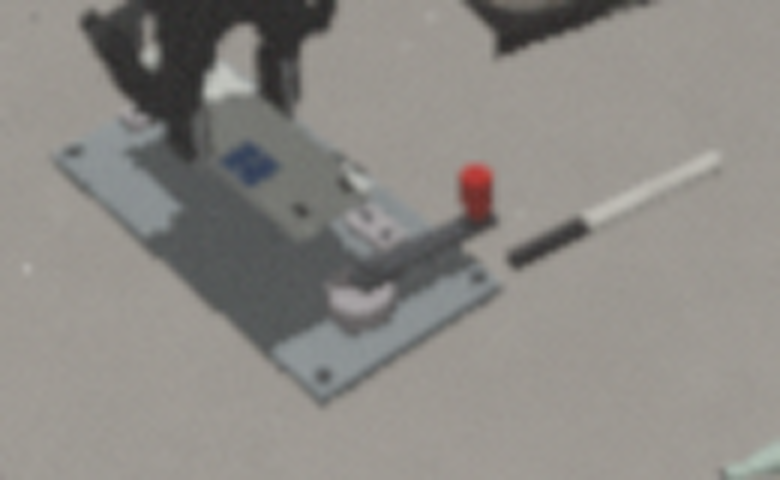

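The panel is over the jig, with its right end about level with the right far block's end (col ~540 in the top crop) and the cam clear. I'll lower it to just above the stops.

Emit:
{"api": "send_rows", "payload": {"deltas": [{"grip": 0.3,"translation": [0,0.001,0.02],"twist": [-0.2,0,0]},{"grip": 0.3,"translation": [0,0.001,0.0325],"twist": [-0.2,0,0]},{"grip": 0.3,"translation": [0,0.001,0.0325],"twist": [-0.2,0,0]}]}}

```text
clock: 7.68
eef_pos: [0.4943, 0.0416, 0.0181]
tool_rot: [0.64, 0.768, 0.001, -0.0]
ft_force: [-0.4, 0.1, -1.3]
grip_width: 0.0423
```

```bash
python3 go.py .4934 .0426 .009 10.55; python3 snap.py b
```

```text
t 7.67 pos [0.4943 0.0416 0.0181] yaw 10.39 tiltz [ 0.001  0.002 -1.   ] F [-0.4  0.1 -1.3] w 0.0423 j [ 0.08  0.43 -0.33  0.81  0.    1.47]
[np.float64(0.0011), np.float64(-0.0007), np.float64(0.0091)] [np.float64(0.07), np.float64(-0.13), np.float64(-0.16)]
```

View pics/bt.png

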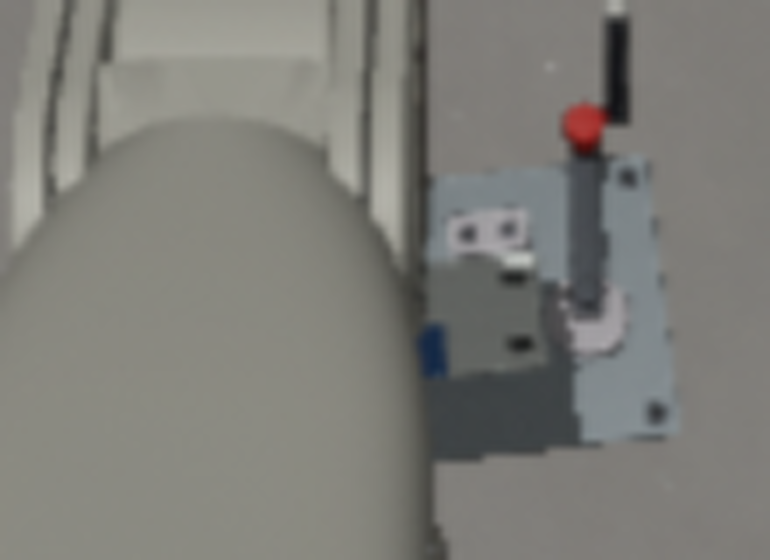

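View pics/bs.png

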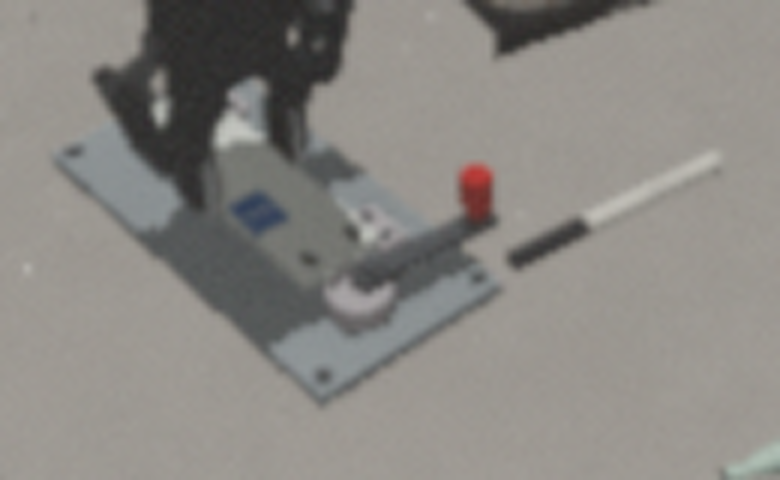

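```bash
python3 - <<'E'
from fit import *; import pickle
from go import *
t,s=pickle.load(open("b.pkl","rb"))
u=fp(210,190,7,[(536,252),(546,364),(515,276),(519,343)])
def tojig(W): d=W[:,:2]-J[:2]; c,s_=np.cos(J[2]),np.sin(J[2]); return np.round(np.c_[c*d[:,0]+s_*d[:,1],-s_*d[:,0]+c*d[:,1]]*1000,1)
print(tojig(unproj(t,u,.0276)).tolist())
us=fp(200,180,6,[(309,288),(308,259),(350,231),(234,211),(258,192),(286,214),(258,233)])
print(tojig(unproj(s,us,.0276)).tolist())
E
```

```text
[[18.6, -79.8], [-24.3, -78.7], [10.3, -70.8], [-15.3, -69.5]]
[[-28.0, -84.9], [-16.7, -69.5], [9.5, -67.8], [-23.1, -19.9], [-6.6, -16.9], [-5.9, -38.2], [-23.6, -39.8]]
```

By the fit, the panel is about 3 mm short of the far blocks and 3.5 mm right of the left stop. I'll lower it.

Emit:
{"api": "send_rows", "payload": {"deltas": [{"grip": 0.3,"translation": [0,0,0.006],"twist": [0,0,-0.15]},{"grip": 0.3,"translation": [0,0,0.009],"twist": [0,0,-0.15]},{"grip": 0.3,"translation": [0,0,0.0095],"twist": [0,0,-0.15]}]}}

```text
clock: 8.15
eef_pos: [0.4951, 0.0419, 0.0093]
tool_rot: [0.639, 0.769, 0.002, 0.0]
ft_force: [-0.3, -0.8, -2.2]
grip_width: 0.0419
```

```bash
python3 go.py .4934 .0426 .009 10.55
```

```text
t 8.15 pos [0.4951 0.0419 0.0093] yaw 10.57 tiltz [ 0.002  0.003 -1.   ] F [-0.3 -0.8 -2.2] w 0.0419 j [ 0.08  0.45 -0.34  0.78  0.    1.47]
[np.float64(0.001), np.float64(-0.0015), np.float64(0.0003)] [np.float64(0.16), np.float64(-0.12), np.float64(0.02)]
```

Emit:
{"api": "send_rows", "payload": {"deltas": [{"grip": 0.3,"translation": [0,0,0.0015],"twist": [0,0,0]},{"grip": 0.3,"translation": [0,0,0.0015],"twist": [0,0,0]}]}}

```text
clock: 8.4
eef_pos: [0.4953, 0.042, 0.0085]
tool_rot: [0.639, 0.769, 0.002, 0.0]
ft_force: [-1.5, -0.4, 4.3]
grip_width: 0.042
```

Emit:
{"api": "send_rows", "payload": {"deltas": [{"grip": 0.3,"translation": [0,0.002,0],"twist": [0,0,0]},{"grip": 0.3,"translation": [0,0.004,0],"twist": [0,0,0]},{"grip": 0.3,"translation": [0,0.004,0],"twist": [0,0,0]}]}}

```text
clock: 8.78
eef_pos: [0.4971, 0.0423, 0.0085]
tool_rot: [0.639, 0.769, 0.0, -0.001]
ft_force: [-7.0, -1.7, 8.9]
grip_width: 0.0419
```

```bash
python3 go.py .4934 .0426 .009 10.55
```

```text
t 8.78 pos [0.4971 0.0423 0.0085] yaw 10.6 tiltz [-0.001  0.002 -1.   ] F [-7.  -1.7  8.9] w 0.0419 j [ 0.08  0.45 -0.33  0.79  0.    1.47]
[np.float64(0.0009), np.float64(-0.0036), np.float64(-0.0005)] [np.float64(-0.05), np.float64(-0.1), np.float64(0.05)]
```

Emit:
{"api": "send_rows", "payload": {"deltas": [{"grip": 0.3,"translation": [0,0.003,-0.0005],"twist": [0,0,0]},{"grip": 0.3,"translation": [0,0.003,-0.0005],"twist": [0,0,0]}]}}

```text
clock: 9.02
eef_pos: [0.4971, 0.0423, 0.0086]
tool_rot: [0.639, 0.77, -0.002, -0.003]
ft_force: [-8.8, -1.4, 7.3]
grip_width: 0.0421
```

```bash
python3 go.py .4934 .0426 .009 10.55
```

```text
t 9.03 pos [0.4971 0.0423 0.0086] yaw 10.62 tiltz [-0.007  0.    -1.   ] F [-8.8 -1.4  7.3] w 0.0421 j [ 0.08  0.46 -0.32  0.8   0.    1.47]
[np.float64(0.0009), np.float64(-0.0035), np.float64(-0.0004)] [np.float64(-0.39), np.float64(-0.09), np.float64(0.07)]
```

Emit:
{"api": "send_rows", "payload": {"deltas": [{"grip": 0.3,"translation": [0,0.006,-0.001],"twist": [0.4,0,0]},{"grip": 0.3,"translation": [0,0.008,-0.001],"twist": [0.4,0,0]},{"grip": 0.3,"translation": [0,0.008,-0.001],"twist": [0.4,0,0]}]}}

```text
clock: 9.4
eef_pos: [0.4971, 0.0423, 0.009]
tool_rot: [0.639, 0.769, -0.011, -0.01]
ft_force: [-19.4, -3.5, 18.8]
grip_width: 0.0421
```

```bash
python3 go.py .4934 .0426 .009 10.55
```

```text
t 9.4 pos [0.4971 0.0423 0.009 ] yaw 10.62 tiltz [-0.029 -0.004 -1.   ] F [-19.4  -3.5  18.8] w 0.0421 j [ 0.09  0.47 -0.3   0.83 -0.    1.47]
[np.float64(0.0009), np.float64(-0.0035), np.float64(0.0001)] [np.float64(-1.65), np.float64(-0.07), np.float64(0.07)]
```

The far blocks are contacted: no travel at 19 N. Next I'll ease off, level the tool and slide left.

Emit:
{"api": "send_rows", "payload": {"deltas": [{"grip": 0.3,"translation": [0,0.001,0.0],"twist": [-1.6,0,0]},{"grip": 0.3,"translation": [0.002,0.001,0.0],"twist": [-1.6,0,0]},{"grip": 0.3,"translation": [0.004,0.001,0.0],"twist": [-1.6,0,0]},{"grip": 0.3,"translation": [0.005,0.001,0.0],"twist": [-1.6,0,0]}]}}

```text
clock: 9.9
eef_pos: [0.4963, 0.0458, 0.0085]
tool_rot: [0.639, 0.769, -0.002, -0.0]
ft_force: [-3.9, -6.6, 2.0]
grip_width: 0.0419
```

```bash
python3 go.py .4934 .0426 .009 10.55
```

```text
t 9.9 pos [0.4963 0.0458 0.0085] yaw 10.59 tiltz [-0.003 -0.003 -1.   ] F [-3.9 -6.6  2. ] w 0.0419 j [ 0.09  0.45 -0.33  0.79 -0.    1.48]
[np.float64(-0.0026), np.float64(-0.0035), np.float64(-0.0004)] [np.float64(-0.22), np.float64(0.15), np.float64(0.04)]
```

Emit:
{"api": "send_rows", "payload": {"deltas": [{"grip": 0.3,"translation": [0.004,0.002,0.0],"twist": [0,0,0]},{"grip": 0.3,"translation": [0.005,0.002,0.0],"twist": [0,0,0]}]}}

```text
clock: 10.15
eef_pos: [0.4962, 0.0465, 0.0086]
tool_rot: [0.64, 0.769, -0.007, 0.002]
ft_force: [-5.4, -16.0, 7.5]
grip_width: 0.042
```

```bash
python3 go.py .4934 .0426 .009 10.55; python3 snap.py c
```

```text
t 10.15 pos [0.4962 0.0465 0.0086] yaw 10.47 tiltz [-0.006 -0.014 -1.   ] F [ -5.4 -16.    7.5] w 0.042 j [ 0.1   0.46 -0.32  0.8  -0.01  1.49]
[np.float64(-0.0033), np.float64(-0.0035), np.float64(-0.0003)] [np.float64(-0.49), np.float64(0.74), np.float64(-0.08)]
```

View pics/cs.png

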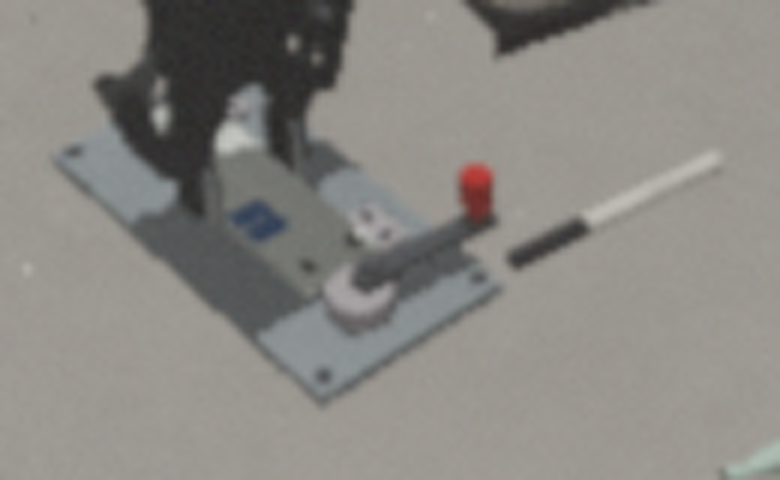

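View pics/ct.png

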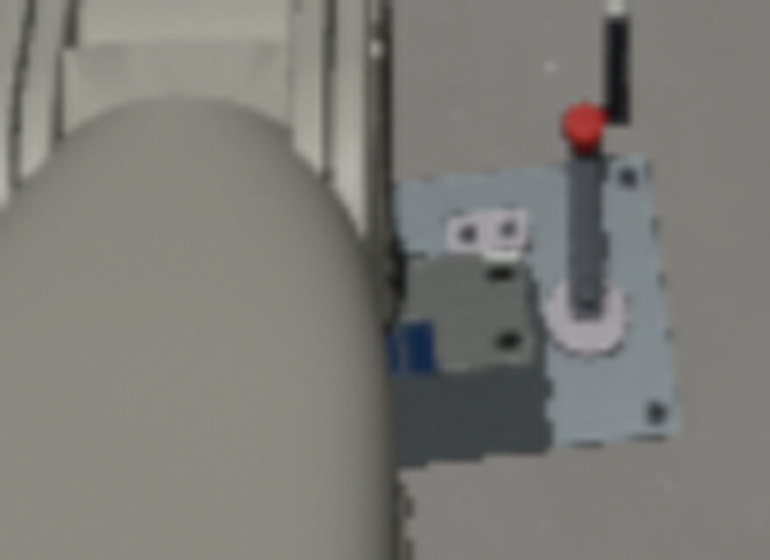

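The panel is against the far blocks (edge at row ~250 in the top crop) and the left stop, with the cam gap still visible. I'll ease off, open, then nudge its front edge with the near finger.

Emit:
{"api": "send_rows", "payload": {"deltas": [{"grip": 0.3,"translation": [0,0.0,0.0],"twist": [-0.5,0.7,0]},{"grip": 0.7,"translation": [0,0.0,0.0],"twist": [-0.5,0.7,0]},{"grip": 0.7,"translation": [0,0.0,0.0],"twist": [-0.5,0.7,0]},{"grip": 0.7,"translation": [0,0.0,0.0],"twist": [-0.5,0.7,0]}]}}

```text
clock: 10.75
eef_pos: [0.4971, 0.047, 0.0088]
tool_rot: [0.639, 0.769, 0.001, 0.001]
ft_force: [-0.5, 0.2, -0.3]
grip_width: 0.06
```

```bash
python3 go.py .4967 .0465 .009 10.6
```

```text
t 10.75 pos [0.4971 0.047  0.0088] yaw 10.49 tiltz [ 0.002  0.    -1.   ] F [-0.5  0.2 -0.3] w 0.06 j [ 0.09  0.45 -0.33  0.79 -0.    1.48]
[np.float64(-0.0004), np.float64(-0.0005), np.float64(-0.0002)] [np.float64(0.1), np.float64(0.01), np.float64(-0.11)]
```

Emit:
{"api": "send_rows", "payload": {"deltas": [{"grip": 0.7,"translation": [0,0.0,0.003],"twist": [0,0,0]},{"grip": 0.7,"translation": [0,0.007,0.003],"twist": [0,0,0]},{"grip": 0.7,"translation": [0,0.012,0.003],"twist": [0,0,0]},{"grip": 0.7,"translation": [0,0.014,0.003],"twist": [0,0,0]},{"grip": 0.7,"translation": [0,0.014,0.003],"twist": [0,0,0]}]}}

```text
clock: 11.38
eef_pos: [0.504, 0.0484, 0.0053]
tool_rot: [0.64, 0.769, -0.004, -0.004]
ft_force: [-16.0, -2.7, 14.7]
grip_width: 0.0597
```

```bash
python3 go.py .4967 .0465 .009 10.6
```

```text
t 11.38 pos [0.504  0.0484 0.0053] yaw 10.49 tiltz [-0.011 -0.002 -1.   ] F [-16.   -2.7  14.7] w 0.0597 j [ 0.1   0.48 -0.3   0.81 -0.    1.48]
[np.float64(-0.0006), np.float64(-0.0076), np.float64(-0.0036)] [np.float64(-0.67), np.float64(0.0), np.float64(-0.11)]
```

Emit:
{"api": "send_rows", "payload": {"deltas": [{"grip": 0.7,"translation": [0,-0.007,0.0],"twist": [0,0,0]},{"grip": 0.7,"translation": [0,-0.007,0.0],"twist": [0,0,0]},{"grip": 0.7,"translation": [0,-0.007,-0.05],"twist": [0,0,0]},{"grip": 0.7,"translation": [0,-0.007,-0.1],"twist": [0,0,0]},{"grip": 0.7,"translation": [0,-0.007,-0.1],"twist": [0,0,0]}]}}

```text
clock: 12.0
eef_pos: [0.5029, 0.0479, 0.1097]
tool_rot: [0.64, 0.769, -0.001, 0.0]
ft_force: [0.5, 0.4, 0.1]
grip_width: 0.0598
```

```bash
sed -i 's/^J=.*/J=np.array([.4968,.0450,np.radians(10.6)])/' go.py
python3 - <<'E'
from fit import *; import pickle
from go import *
t,s=pickle.load(open("c0.pkl","rb"))
px,py=jig(J,0,-.0976); print("pivot",px,py)
for c,u,z in ((t,fp(210,190,7,[(583,121)]),.0595),(s,fp(200,180,6,[(476,172)]),.0595),(s,fp(200,180,6,[(477,216)]),.032)):
    w=unproj(c,u,z)[0]; print(np.round(w,4), "r",np.hypot(w[0]-px,w[1]-py),"cam",J[2]-np.arctan2(w[1]-py,w[0]-px))
E
python3 go.py .4967 .0465 .009 10.6
```

```text
pivot 0.5147536518198015 -0.050934490076996505
[ 0.5764 -0.0441  0.0595] r 0.06204989969045899 cam 0.07475488040234599
[ 0.5745 -0.0456  0.0595] r 0.059994640073741376 cam 0.0965795561912529
[ 0.5741 -0.0461  0.032 ] r 0.05954550976079096 cam 0.10363312620991764
t 12.0 pos [0.5029 0.0479 0.1097] yaw 10.49 tiltz [-0.001 -0.001 -1.   ] F [0.5 0.4 0.1] w 0.0598 j [ 0.1   0.34 -0.19  1.04 -0.    1.48]
[np.float64(-0.0002), np.float64(-0.0062), np.float64(0.1008)] [np.float64(-0.05), np.float64(0.05), np.float64(-0.11)]
```

```bash
cat > camrow.py <<'E'
import sys; from go import *
z=float(sys.argv[1]); lead=float(sys.argv[2])
px,py=jig(J,0,-.0976)
for c in map(float,sys.argv[3:]):
    ph=J[2]-c; m=ph-np.pi/2
    x=px+.06*np.cos(ph)+lead*np.cos(m); y=py+.06*np.sin(ph)+lead*np.sin(m)
    t,w=delta(x,y,z,np.degrees(ph)+90); print(c,np.round([x,y],4),t.round(4).tolist(),w.round(1).tolist())
E
python3 camrow.py .1 0 .09; python3 snap.py d
```

```text
0.09 [ 0.5745 -0.0452] [-0.1046, 0.0535, 0.0098] [-0.1, 0.0, -85.0]
```

View pics/ds.png

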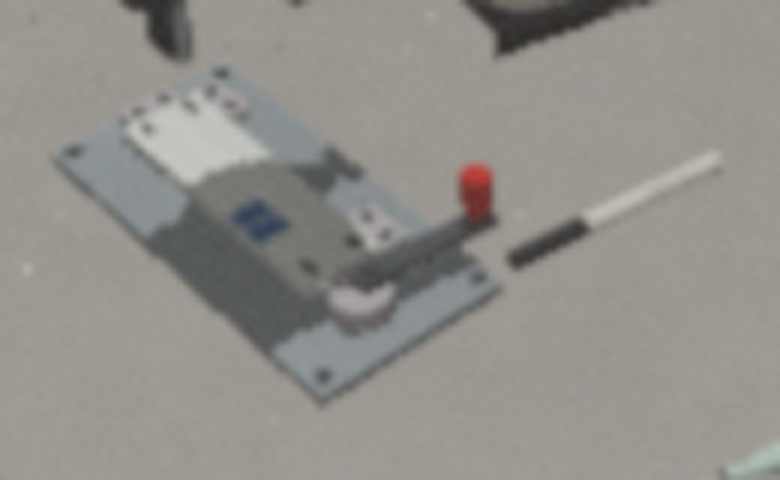

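The side view shows the panel seated flush against the stops, with its left end at crop (125,120)–(205,85). I'll move over the knob.

Emit:
{"api": "send_rows", "payload": {"deltas": [{"grip": 0.35,"translation": [-0.05,0.025,0.008],"twist": [0,0,-85]},{"grip": 0.35,"translation": [-0.105,0.0535,0.008],"twist": [0,0,-85]},{"grip": 0.35,"translation": [-0.105,0.0535,0.008],"twist": [0,0,-85]},{"grip": 0.35,"translation": [-0.105,0.0535,0.008],"twist": [0,0,-85]},{"grip": 0.35,"translation": [-0.105,0.0535,0.008],"twist": [0,0,-85]}]}}

```text
clock: 12.72
eef_pos: [0.5697, -0.0462, 0.0947]
tool_rot: [0.221, 0.975, -0.003, -0.007]
ft_force: [-1.0, -0.1, -0.0]
grip_width: 0.0299
```

```bash
python3 camrow.py .1 0 .09
```

```text
0.09 [ 0.5745 -0.0452] [-0.0038, 0.0029, -0.0053] [-0.3, -0.8, -31.0]
```

Emit:
{"api": "send_rows", "payload": {"deltas": [{"grip": 0.38,"translation": [-0.004,0.003,0],"twist": [0,-0.8,-31]},{"grip": 0.38,"translation": [-0.004,0.003,0],"twist": [0,-0.8,-31]},{"grip": 0.38,"translation": [-0.004,0.003,0],"twist": [0,-0.8,-31]},{"grip": 0.38,"translation": [-0.004,0.003,0],"twist": [0,-0.8,-31]}]}}

```text
clock: 13.22
eef_pos: [0.5735, -0.0451, 0.0926]
tool_rot: [-0.047, 0.999, -0.002, -0.002]
ft_force: [-0.1, 0.6, -0.6]
grip_width: 0.0323
```

```bash
python3 camrow.py .037 0 .09;python3 snap.py e
```

```text
0.09 [ 0.5745 -0.0452] [-0.0012, -0.0, 0.0556] [-0.2, -0.2, -0.1]
```

View pics/es.png

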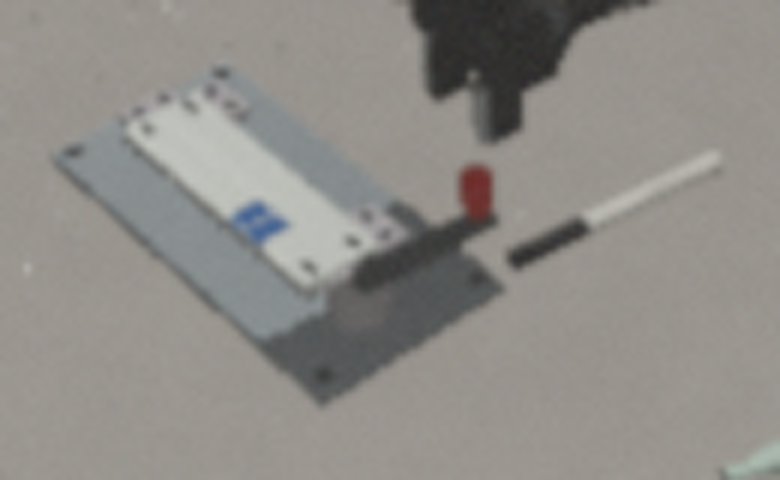

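View pics/et.png

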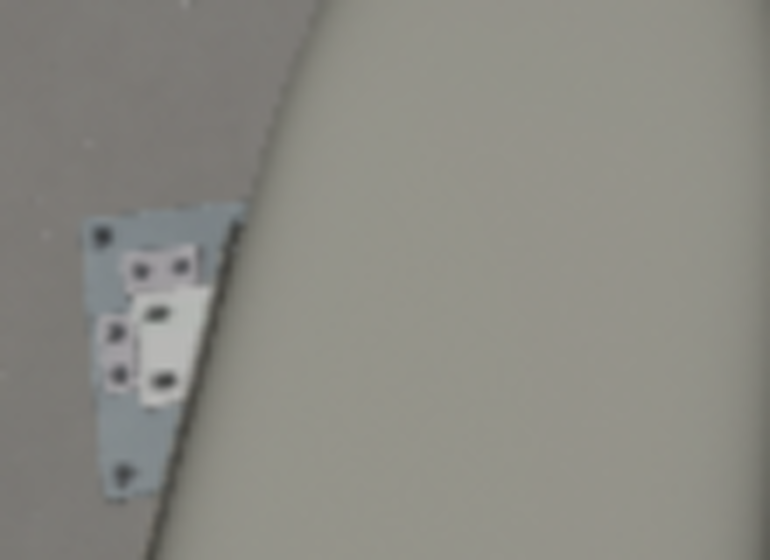

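Both views show the panel flush. I'll check that the jaws are aligned over the knob.

```bash
python3 - <<'E'
from fit import *; import pickle
t,s=pickle.load(open("e.pkl","rb"))
for p in ([.5735,-.0451,.0926],[.5735,-.0451+.016,.0955],[.5735,-.0451-.016,.0955],[.5745,-.0453,.0595]):
    print(p,np.round((proj(s,p)[0]-[200,180]+.5)*6-.5))
E
```

```text
[0.5735, -0.0451, 0.0926] [472. 118.]
[0.5735, -0.0291, 0.0955] [454.  94.]
[0.5735, -0.0611, 0.0955] [490. 133.]
[0.5745, -0.0453, 0.0595] [476. 172.]
```

Emit:
{"api": "send_rows", "payload": {"deltas": [{"grip": 0.45,"translation": [-0.001,0,0.02],"twist": [0,0,0]},{"grip": 0.45,"translation": [-0.001,0,0.04],"twist": [0,0,0]},{"grip": 0.45,"translation": [-0.001,0,0.055],"twist": [0,0,0]},{"grip": 0.45,"translation": [-0.001,0,0.055],"twist": [0,0,0]}]}}

```text
clock: 13.82
eef_pos: [0.5735, -0.0452, 0.0367]
tool_rot: [-0.046, 0.999, -0.002, -0.003]
ft_force: [-0.0, 1.0, -0.0]
grip_width: 0.0383
```

```bash
python3 go.py; python3 camrow.py .037 .0105 .2 .35 .5 .65 .8
```

```text
t 13.82 pos [ 0.5735 -0.0452  0.0367] yaw 95.28 tiltz [-0.006 -0.004 -1.   ] F [-0.  1. -0.] w 0.0383 j [-0.08  0.54 -0.08  0.96 -0.   -0.17]
0.2 [ 0.5746 -0.0623] [0.0005, -0.0172, -0.0002] [-0.2, -0.4, 6.1]
0.35 [ 0.5722 -0.0711] [0.0036, -0.0257, -0.0002] [-0.2, -0.4, 14.7]
0.5 [ 0.5685 -0.0795] [0.008, -0.0337, -0.0001] [-0.3, -0.3, 23.3]
0.65 [ 0.5637 -0.0872] [0.0136, -0.041, -0.0] [-0.3, -0.3, 31.9]
0.8 [ 0.5577 -0.0941] [0.0202, -0.0473, 0.0] [-0.3, -0.3, 40.5]
```

Emit:
{"api": "send_rows", "payload": {"deltas": [{"grip": 0.45,"translation": [0.0005,-0.0172,0],"twist": [0,0,6]},{"grip": 0.45,"translation": [0.0036,-0.0257,0],"twist": [0,0,14.7]},{"grip": 0.45,"translation": [0.008,-0.0337,0],"twist": [0,0,23.3]},{"grip": 0.45,"translation": [0.0136,-0.041,0],"twist": [0,0,31.9]},{"grip": 0.45,"translation": [0.0202,-0.0473,0],"twist": [0,0,40.5]}]}}

```text
clock: 14.45
eef_pos: [0.5587, -0.094, 0.0379]
tool_rot: [0.305, 0.952, -0.002, -0.001]
ft_force: [0.0, 1.4, -1.4]
grip_width: 0.0383
```

```bash
python3 go.py;  python3 camrow.py .037 .0105 .8 .95 1.1 1.25 1.4 1.55;python3 snap.py f
```

```text
t 14.45 pos [ 0.5587 -0.094   0.0379] yaw 54.48 tiltz [-0.004 -0.003 -1.   ] F [ 0.   1.4 -1.4] w 0.0383 j [-0.16  0.53 -0.11  0.94 -0.    0.46]
0.8 [ 0.5577 -0.0941] [0.0008, -0.0007, 0.0009] [-0.3, -0.1, -0.3]
0.95 [ 0.5508 -0.1001] [0.003, -0.0096, 0.0009] [-0.3, -0.1, 8.3]
1.1 [ 0.543  -0.1049] [0.0064, -0.018, 0.001] [-0.3, -0.0, 16.9]
1.25 [ 0.5346 -0.1085] [0.0112, -0.0258, 0.001] [-0.3, -0.0, 25.5]
1.4 [ 0.5258 -0.1108] [0.017, -0.0328, 0.001] [-0.3, 0.0, 34.1]
1.55 [ 0.5167 -0.1118] [0.0238, -0.0389, 0.0011] [-0.3, 0.0, 42.7]
```

View pics/fs.png

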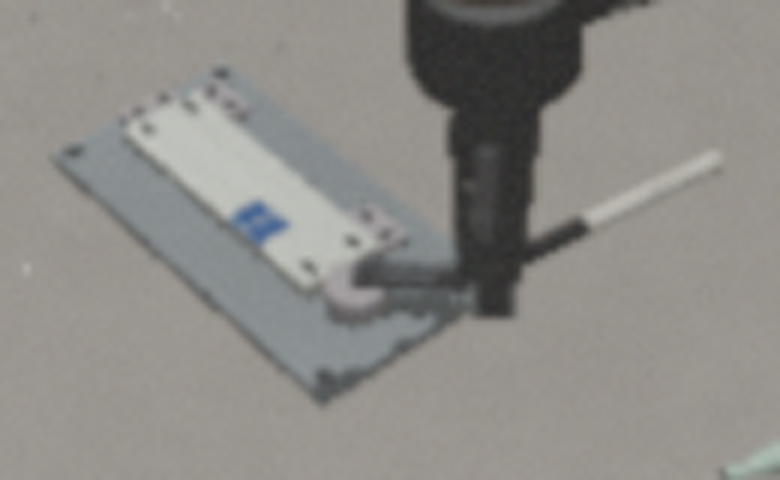

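The lever follows at about 0.75 rad and the panel stays put. I'll continue.

Emit:
{"api": "send_rows", "payload": {"deltas": [{"grip": 0.45,"translation": [0.003,-0.0096,0.001],"twist": [0,0,8.3]},{"grip": 0.45,"translation": [0.0064,-0.018,0.001],"twist": [0,0,17]},{"grip": 0.45,"translation": [0.0112,-0.0258,0.001],"twist": [0,0,25.5]},{"grip": 0.45,"translation": [0.017,-0.0328,0.001],"twist": [0,0,34]},{"grip": 0.45,"translation": [0.0238,-0.0389,0.001],"twist": [0,0,42.7]}]}}

```text
clock: 15.18
eef_pos: [0.5187, -0.1123, 0.0381]
tool_rot: [0.63, 0.777, -0.001, 0.001]
ft_force: [5.5, 1.2, -4.7]
grip_width: 0.0383
```

```bash
python3 go.py;  python3 camrow.py .037 .0105 1.55 1.65 1.75 1.85;python3 snap.py g
```

```text
t 15.18 pos [ 0.5187 -0.1123  0.0381] yaw 11.91 tiltz [ 0.    -0.004 -1.   ] F [ 5.5  1.2 -4.7] w 0.0383 j [-0.21  0.46 -0.21  0.89 -0.    1.15]
1.55 [ 0.5167 -0.1118] [0.0009, -0.0018, 0.0011] [-0.0, 0.2, 0.1]
1.65 [ 0.5106 -0.1117] [0.0023, -0.0078, 0.0011] [-0.0, 0.2, 5.8]
1.75 [ 0.5046 -0.111 ] [0.0042, -0.0135, 0.0011] [0.0, 0.2, 11.6]
1.85 [ 0.4987 -0.1097] [0.0067, -0.0191, 0.001] [0.0, 0.2, 17.3]
```

View pics/gs.png

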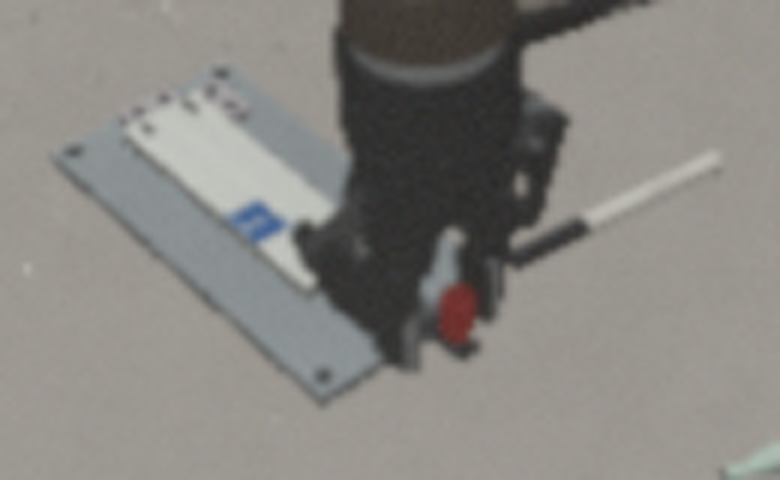

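The knob is in the jaws at about 1.5 rad. I'll push on to the end stop.

Emit:
{"api": "send_rows", "payload": {"deltas": [{"grip": 0.45,"translation": [0.0023,-0.0078,0.001],"twist": [0,0,5]},{"grip": 0.45,"translation": [0.004,-0.0135,0.001],"twist": [0,0,8]},{"grip": 0.45,"translation": [0.006,-0.018,0.001],"twist": [0,0,8]},{"grip": 0.45,"translation": [0.006,-0.02,0.001],"twist": [0,0,8]}]}}

```text
clock: 15.78
eef_pos: [0.5066, -0.1124, 0.0391]
tool_rot: [0.679, 0.734, 0.003, 0.009]
ft_force: [22.9, -0.5, -17.4]
grip_width: 0.0385
```

```bash
python3 go.py;  python3 camrow.py .037 .0105 1.55 1.65 1.75 1.85
```

```text
t 15.78 pos [ 0.5066 -0.1124  0.0391] yaw 4.42 tiltz [ 0.017 -0.007 -1.   ] F [ 22.9  -0.5 -17.4] w 0.0385 j [-0.22  0.43 -0.27  0.86 -0.    1.28]
1.55 [ 0.5167 -0.1118] [-0.0002, 0.0101, 0.0023] [0.9, 0.6, -7.4]
1.65 [ 0.5106 -0.1117] [0.0004, 0.0041, 0.0022] [0.9, 0.5, -1.6]
1.75 [ 0.5046 -0.111 ] [0.0016, -0.0019, 0.002] [1.0, 0.4, 4.1]
1.85 [ 0.4987 -0.1097] [0.0033, -0.0077, 0.0019] [1.0, 0.4, 9.8]
```

23 N at about 1.70 rad means the end stop is reached. I'll back off, rise and look.

Emit:
{"api": "send_rows", "payload": {"deltas": [{"grip": 0.45,"translation": [0,0.009,0],"twist": [1,0,0]},{"grip": 0.45,"translation": [0,0.009,0],"twist": [1,0,0]},{"grip": 0.45,"translation": [0,0.009,-0.04],"twist": [1,0,0]},{"grip": 0.45,"translation": [0,0.009,-0.09],"twist": [1,0,0]},{"grip": 0.6,"translation": [0,0.009,-0.1],"twist": [1,0,0]}]}}

```text
clock: 16.4
eef_pos: [0.5152, -0.1113, 0.1428]
tool_rot: [0.679, 0.735, -0.002, 0.005]
ft_force: [-0.2, -0.3, -0.6]
grip_width: 0.0508
```

```bash
python3 go.py; python3 go.py .4386 .3586 .12 -7.04
```

```text
t 16.4 pos [ 0.5152 -0.1113  0.1428] yaw 4.53 tiltz [ 0.005 -0.01  -1.   ] F [-0.2 -0.3 -0.6] w 0.0508 j [-0.21  0.34 -0.09  1.13 -0.01  1.28]
t 16.4 pos [ 0.5152 -0.1113  0.1428] yaw 4.53 tiltz [ 0.005 -0.01  -1.   ] F [-0.2 -0.3 -0.6] w 0.0508 j [-0.21  0.34 -0.09  1.13 -0.01  1.28]
[np.float64(0.4747), np.float64(-0.0393), np.float64(0.0178)] [np.float64(0.29), np.float64(0.56), np.float64(11.57)]
```

```bash
python3 - <<'E'
from fit import *; import pickle
t,s=pickle.load(open("c0.pkl","rb"))
for a,b in (((153,168),(243,130)),((187,172),(300,148))):
    r=least_squares(lambda p:np.r_[proj(t,p)[0]-a,proj(s,p)[0]-b],[.6,.2,.2]); print(np.round(r.x,3),np.round(r.fun,1))
E
python3 snap.py g2
```

```text
[0.645 0.319 0.1  ] [ 0.1 -0.3 -0.5  0.1]
[0.721 0.238 0.015] [  8.3 -19.6 -25.2   8. ]
```

View pics/g2s.png

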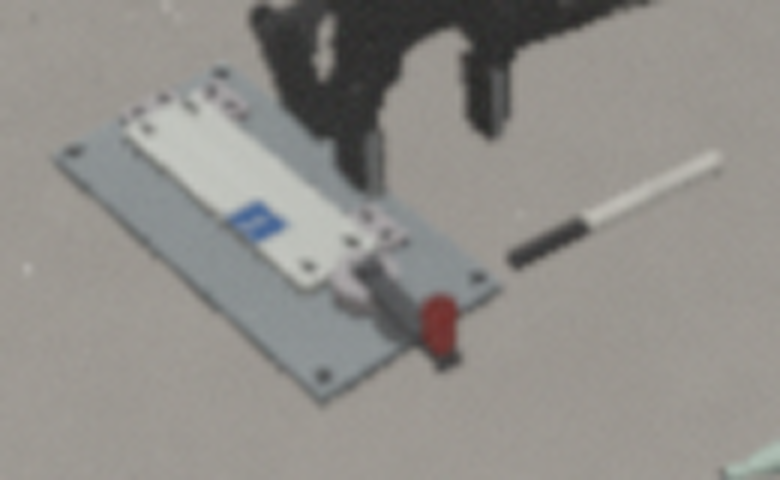

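View pics/g2t.png

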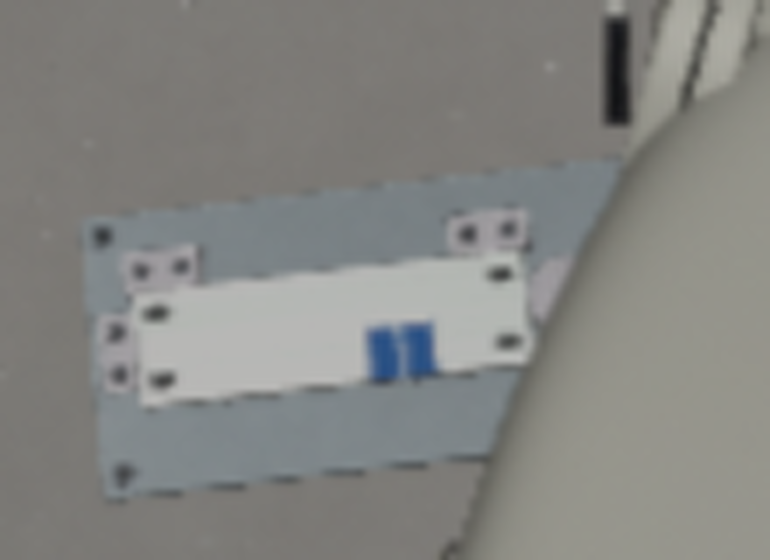

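The lever points right and past square to the plate's side, and the panel is still flush. The hood mouth is near x 0.65, y 0.32, so I'll keep x below 0.5 on the way to the square.

Emit:
{"api": "send_rows", "payload": {"deltas": [{"grip": 0.7,"translation": [0.06,-0.03,0.0],"twist": [0,0,3]},{"grip": 0.7,"translation": [0.12,-0.035,0.0],"twist": [0,0,8]},{"grip": 0.7,"translation": [0.18,-0.04,0.0],"twist": [0,0,11.5]},{"grip": 0.7,"translation": [0.24,-0.04,0.0],"twist": [0,0,11.5]},{"grip": 0.7,"translation": [0.3,-0.04,0.0],"twist": [0,0,11.5]}]}}

```text
clock: 17.12
eef_pos: [0.4487, 0.1859, 0.1359]
tool_rot: [0.749, 0.663, -0.004, 0.004]
ft_force: [1.4, -0.4, 0.2]
grip_width: 0.0597
```

```bash
python3 go.py .4384 .3566 .09 -7.04
python3 - <<'E'
from workcell import camera
from h import *
import pickle
t=camera("top");s=camera("side");pickle.dump((t,s),open("hh.pkl","wb"));crop(t,210,190,110,80,7,"ht.png");crop(s,200,180,130,80,6,"hs.png")
E
```

```text
t 17.12 pos [0.4487 0.1859 0.1359] yaw -6.95 tiltz [-0.002 -0.011 -1.   ] F [ 1.4 -0.4  0.2] w 0.0597 j [ 0.4   0.28 -0.2   1.1  -0.01  2.09]
[np.float64(0.1687), np.float64(-0.0309), np.float64(0.0441)] [np.float64(-0.01), np.float64(0.63), np.float64(0.09)]
```

View pics/ht.png

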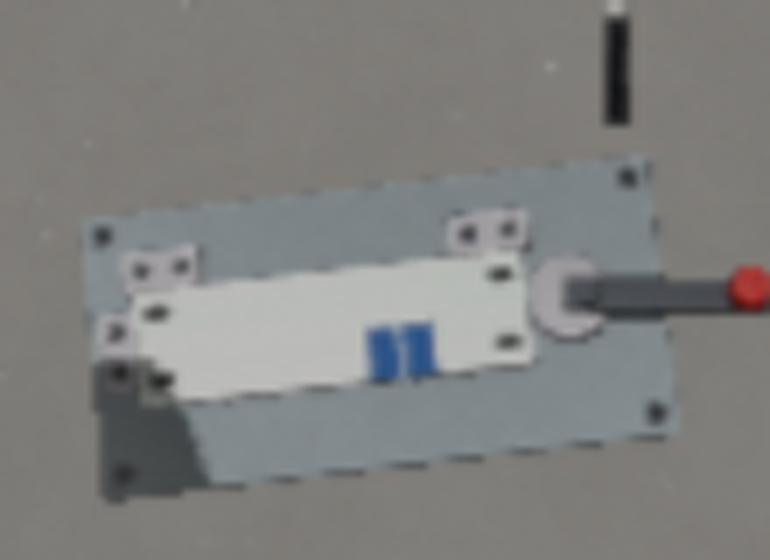

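View pics/hs.png

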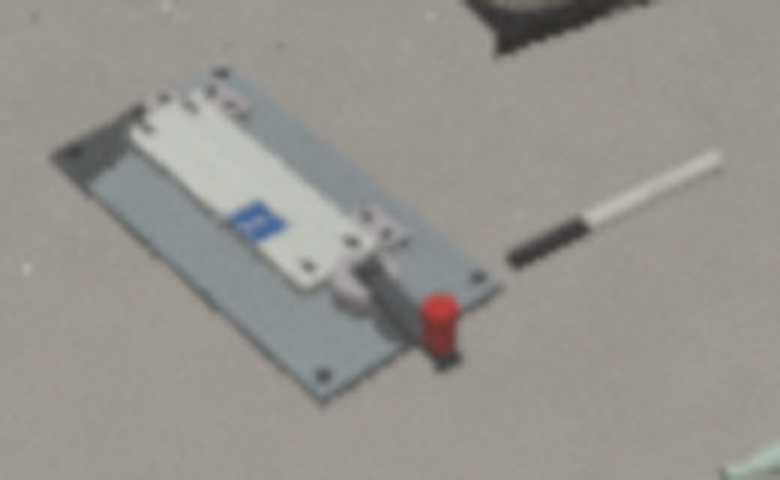

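The cam is in contact, the lever points right (knob at (748,287) in the crop) and the panel is flush. I'll compute the cam angle and the panel pose.

```bash
python3 - <<'E'
from fit import *; import pickle
from go import *
t,s=pickle.load(open("hh.pkl","rb"))
px,py=jig(J,0,-.0976)
for c,u,z in ((t,fp(210,190,7,[(748,286)]),.0595),(s,fp(200,180,6,[(440,303)]),.0595)):
    w=unproj(c,u,z)[0]; print(np.round(w,4), "r",np.hypot(w[0]-px,w[1]-py),"cam",J[2]-np.arctan2(w[1]-py,w[0]-px))
mm=lambda a,z=.018:np.c_[np.array(a,float)/1000,np.full(len(a),z)]
P=mm([(22,75),(22,-75),(-22,-75),(13,66.6),(13,-66.6),(-13,-66.6),(-2,-12),(-2,-38),(-22,-12),(-22,-38)])
ut=fp(210,190,7,[(131,294),(523,252),(533,362),(157,313),(500,274),(508,341),(367,329),(432,323),(373,379),(437,374)])
us=fp(200,180,6,[(205,87),(383,240),(313,290),(190,105),(352,241),(308,266),(258,202),(287,225),(230,222),(260,243)])
for n,o in (("top",[(t,P,ut)]),("side",[(s,P,us)]),("both",[(t,P,ut),(s,P,us)])):
    x,r=fit(o,J); print(n,np.round(x[:2]*1000,1),np.degrees(x[2]),np.sqrt((r**2).mean()))
E
```

```text
[ 0.5189 -0.1088  0.0595] r 0.05802663078664201 cam 1.684434389196486
[ 0.5185 -0.1109  0.0595] r 0.0600450819727994 cam 1.6932049303469423
top [498.1  45.5] 10.564158492041825 0.2361908632010318
side [497.9  45.1] 10.35234953545629 0.6078117619542217
both [498.   45.4] 10.504142495145926 0.47073972472563225
```

Cam is at 1.69 rad from both cameras, so at its end. The panel pose agrees to 1 mm. On to the square.

Emit:
{"api": "send_rows", "payload": {"deltas": [{"grip": 0.6,"translation": [0.06,-0.012,0.0],"twist": [0,0.6,0]},{"grip": 0.6,"translation": [0.12,-0.024,0.02],"twist": [0,0.6,0]},{"grip": 0.6,"translation": [0.1687,-0.031,0.05],"twist": [0,0.6,0]},{"grip": 0.6,"translation": [0.1687,-0.031,0.075],"twist": [0,0.6,0]},{"grip": 0.6,"translation": [0.1687,-0.031,0.075],"twist": [0,0.6,0]}]}}

```text
clock: 17.85
eef_pos: [0.4337, 0.3573, 0.0554]
tool_rot: [0.746, 0.666, -0.004, -0.001]
ft_force: [-0.5, -0.6, 1.3]
grip_width: 0.0514
```

```bash
python3 go.py .4384 .3566 .01 -7.04
python3 - <<'E'
from workcell import camera
from h import *
t=camera("top");s=camera("side");crop(t,100,190,90,75,8,"it.png");crop(s,150,110,90,80,7,"is.png")
E
```

```text
t 17.85 pos [0.4337 0.3573 0.0554] yaw -6.41 tiltz [-0.007 -0.005 -1.   ] F [-0.5 -0.6  1.3] w 0.0514 j [ 0.69  0.5  -0.09  0.98  0.    2.37]
[np.float64(0.0001), np.float64(0.005), np.float64(0.0453)] [np.float64(-0.38), np.float64(0.31), np.float64(0.63)]
```

View pics/is.png

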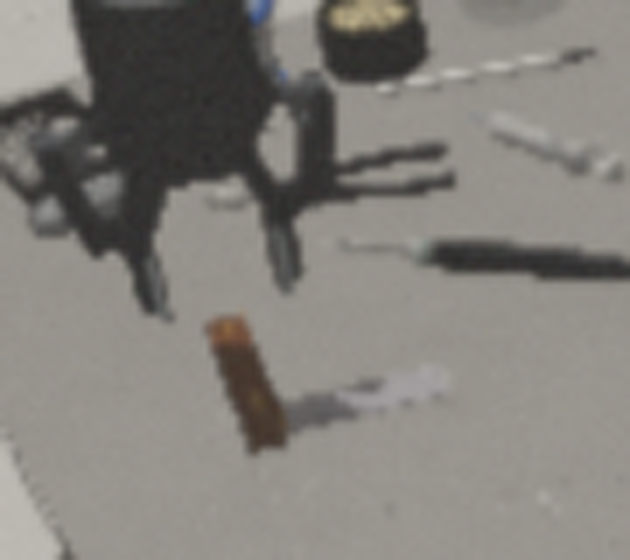

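View pics/it.png

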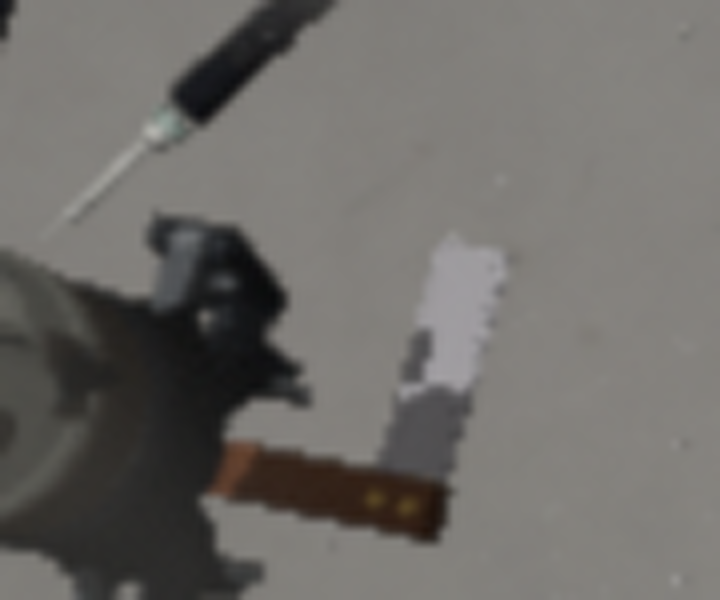

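The jaws straddle the stock's middle and nothing else is near. I'll descend and grip.

Emit:
{"api": "send_rows", "payload": {"deltas": [{"grip": 0.6,"translation": [0,0.005,0.025],"twist": [-0.3,0.3,0.6]},{"grip": 0.6,"translation": [0,0.005,0.0448],"twist": [-0.3,0.3,0.6]},{"grip": 0.6,"translation": [0,0.005,0.0448],"twist": [-0.3,0.3,0.6]}]}}

```text
clock: 18.32
eef_pos: [0.441, 0.3563, 0.0138]
tool_rot: [0.75, 0.661, 0.002, -0.0]
ft_force: [-1.2, -0.4, 0.1]
grip_width: 0.0512
```

```bash
python3 go.py .4384 .3566 .0105 -7.04
```

```text
t 18.32 pos [0.441  0.3563 0.0138] yaw -7.21 tiltz [ 0.002  0.003 -1.   ] F [-1.2 -0.4  0.1] w 0.0512 j [ 0.68  0.55 -0.14  0.88  0.    2.38]
[np.float64(-0.0), np.float64(-0.0027), np.float64(0.0033)] [np.float64(0.12), np.float64(-0.2), np.float64(-0.17)]
```

Emit:
{"api": "send_rows", "payload": {"deltas": [{"grip": 0.5,"translation": [0,-0.0025,0.0033],"twist": [0.1,-0.2,-0.2]},{"grip": 0.5,"translation": [0,-0.0025,0.0033],"twist": [0.1,-0.2,-0.2]},{"grip": 0.1,"translation": [0,-0.0025,0.0033],"twist": [0.1,-0.2,-0.2]},{"grip": 0.1,"translation": [0,-0.0025,0.0033],"twist": [0.1,-0.2,-0.2]},{"grip": 0.1,"translation": [0,-0.0025,0.0033],"twist": [0.1,-0.2,-0.2]}]}}

```text
clock: 18.95
eef_pos: [0.4389, 0.3571, 0.0115]
tool_rot: [0.749, 0.663, 0.001, 0.0]
ft_force: [-1.0, -0.3, 5.8]
grip_width: 0.0181
```

Emit:
{"api": "send_rows", "payload": {"deltas": [{"grip": 0.1,"translation": [0,0,0],"twist": [0,0,0]},{"grip": 0.1,"translation": [0,0,0],"twist": [0,0,0]},{"grip": 0.1,"translation": [0,0,0],"twist": [0,0,0]}]}}

```text
clock: 19.32
eef_pos: [0.4389, 0.3571, 0.0116]
tool_rot: [0.749, 0.663, 0.001, 0.0]
ft_force: [-0.7, -0.4, 2.0]
grip_width: 0.0182
```

```bash
python3 go.py .4384 .3566 .0105 -7.04
```

```text
t 19.32 pos [0.4389 0.3571 0.0116] yaw -7.0 tiltz [ 0.001  0.001 -1.   ] F [-0.7 -0.4  2. ] w 0.0182 j [ 0.68  0.55 -0.14  0.88  0.    2.38]
[np.float64(-0.0006), np.float64(-0.0004), np.float64(0.0011)] [np.float64(0.07), np.float64(-0.07), np.float64(0.04)]
```

The stock is gripped: it reads 18.2 mm, with the same −1.8 mm bias as the panel's reading. I'll lift it and take it over the jig.

```bash
sed -i 's/^J=.*/J=np.array([.4972,.0452,np.radians(10.55)])/' go.py; python3 - <<'E'
from go import *
x,y=jig(J,-.038,.0185); print(x,y); print(delta(x,y,.09,10.55))
E
```

```text
0.456455141003982 0.05642971350456514
(array([-0.2962,  0.0541, -0.0787]), array([  0.08,  -0.06, -17.55]))
```

Emit:
{"api": "send_rows", "payload": {"deltas": [{"grip": 0.1,"translation": [0,0,-0.03],"twist": [0,0,0]},{"grip": 0.1,"translation": [0,0,-0.08],"twist": [0,0,0]},{"grip": 0.1,"translation": [0,0,-0.08],"twist": [0,0,0]}]}}

```text
clock: 19.7
eef_pos: [0.4414, 0.3591, 0.0954]
tool_rot: [0.749, 0.663, 0.005, 0.0]
ft_force: [1.0, -0.6, -2.5]
grip_width: 0.0182
```

```bash
python3 - <<'E'
from go import *
x,y=jig(J,-.038,.0185); print(delta(x,y,.09,10.55))
E
python3 go.py
```

```text
(array([-0.2986,  0.0518,  0.0036]), array([  0.47,  -0.35, -17.55]))
t 19.7 pos [0.4414 0.3591 0.0954] yaw -7.0 tiltz [ 0.008  0.006 -1.   ] F [ 1.  -0.6 -2.5] w 0.0182 j [ 0.68  0.46 -0.05  1.05 -0.    2.38]
```

Emit:
{"api": "send_rows", "payload": {"deltas": [{"grip": 0.1,"translation": [-0.06,0.01,0],"twist": [0.4,-0.3,-4]},{"grip": 0.1,"translation": [-0.12,0.02,0],"twist": [0.4,-0.3,-8]},{"grip": 0.1,"translation": [-0.18,0.031,0],"twist": [0.4,-0.3,-12]},{"grip": 0.1,"translation": [-0.24,0.042,0],"twist": [0.4,-0.3,-16]},{"grip": 0.1,"translation": [-0.2986,0.052,0],"twist": [0.4,-0.3,-17.5]}]}}

```text
clock: 20.32
eef_pos: [0.4556, 0.0544, 0.0923]
tool_rot: [0.639, 0.769, -0.0, -0.0]
ft_force: [1.4, -0.1, -1.7]
grip_width: 0.0184
```

```bash
python3 - <<'E'
from go import *
x,y=jig(J,-.038,.0185); print(delta(x,y,.05,10.55))
E
python3 go.py
```

```text
(array([0.0018, 0.0012, 0.0423]), array([-0.04, -0.04,  0.03]))
t 20.32 pos [0.4556 0.0544 0.0923] yaw 10.58 tiltz [-0.001  0.    -1.   ] F [ 1.4 -0.1 -1.7] w 0.0184 j [ 0.12  0.28 -0.34  0.96  0.    1.5 ]
```

Emit:
{"api": "send_rows", "payload": {"deltas": [{"grip": 0.1,"translation": [0.0018,0.001,0.03],"twist": [0,0,0]},{"grip": 0.1,"translation": [0.0018,0.001,0.056],"twist": [0,0,0]},{"grip": 0.1,"translation": [0.0018,0.001,0.056],"twist": [0,0,0]},{"grip": 0.1,"translation": [0.0018,0.001,0.056],"twist": [0,0,0]}]}}

```text
clock: 20.82
eef_pos: [0.4562, 0.0565, 0.0363]
tool_rot: [0.639, 0.769, -0.0, -0.001]
ft_force: [0.1, -0.3, -0.9]
grip_width: 0.0183
```

```bash
python3 - <<'E'
from go import *
x,y=jig(J,-.038,.0185); print(delta(x,y,.022,10.55))
E
python3 go.py; python3 snap.py k
```

```text
(array([-0.0001,  0.0002,  0.0143]), array([-0.06, -0.04,  0.05]))
t 20.82 pos [0.4562 0.0565 0.0363] yaw 10.6 tiltz [-0.001  0.    -1.   ] F [ 0.1 -0.3 -0.9] w 0.0183 j [ 0.12  0.35 -0.4   0.82  0.    1.51]
```

View pics/kt.png

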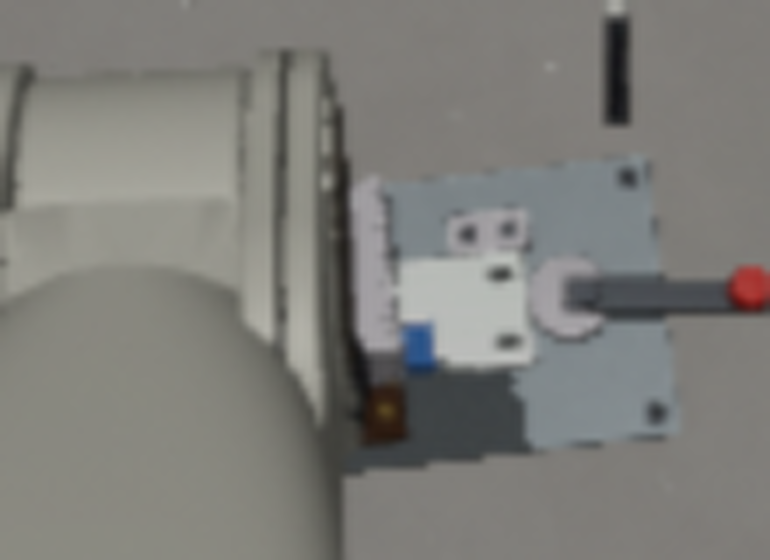

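View pics/ks.png

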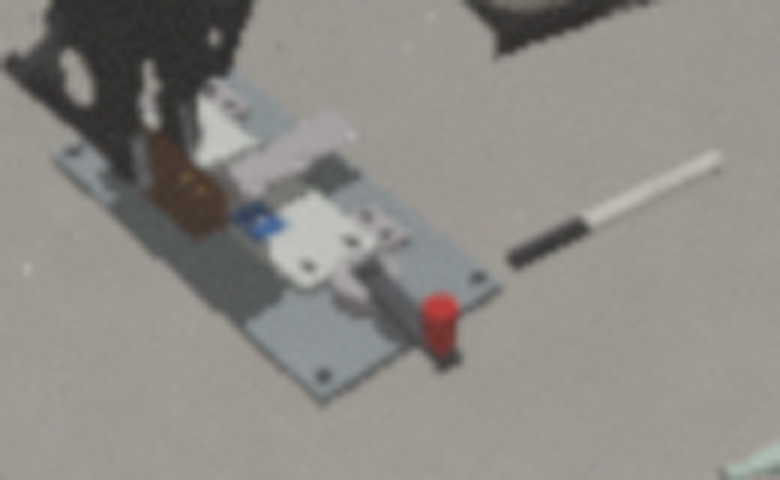

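The blade is over the panel with its outer edge close to the tick (col ~400 in the top crop), and the stock is just in front of the panel. I'll lower it.

Emit:
{"api": "send_rows", "payload": {"deltas": [{"grip": 0.1,"translation": [0,0,0.009],"twist": [0,0,0]},{"grip": 0.1,"translation": [0,0,0.0135],"twist": [0,0,0]},{"grip": 0.1,"translation": [0,0,0.0145],"twist": [0,0,0]},{"grip": 0.1,"translation": [0,0,0.0145],"twist": [0,0,0]}]}}

```text
clock: 21.42
eef_pos: [0.457, 0.0568, 0.0225]
tool_rot: [0.639, 0.77, 0.0, 0.0]
ft_force: [-0.1, -0.0, -1.8]
grip_width: 0.0182
```

```bash
python3 go.py .4565 .0564 .022 10.55; python3 snap.py l
```

```text
t 21.43 pos [0.457  0.0568 0.0225] yaw 10.62 tiltz [ 0.001  0.001 -1.   ] F [-0.1 -0.  -1.8] w 0.0182 j [ 0.12  0.37 -0.42  0.78  0.    1.51]
[np.float64(-0.0003), np.float64(-0.0006), np.float64(0.0005)] [np.float64(0.05), np.float64(-0.03), np.float64(0.07)]
```

View pics/lt.png

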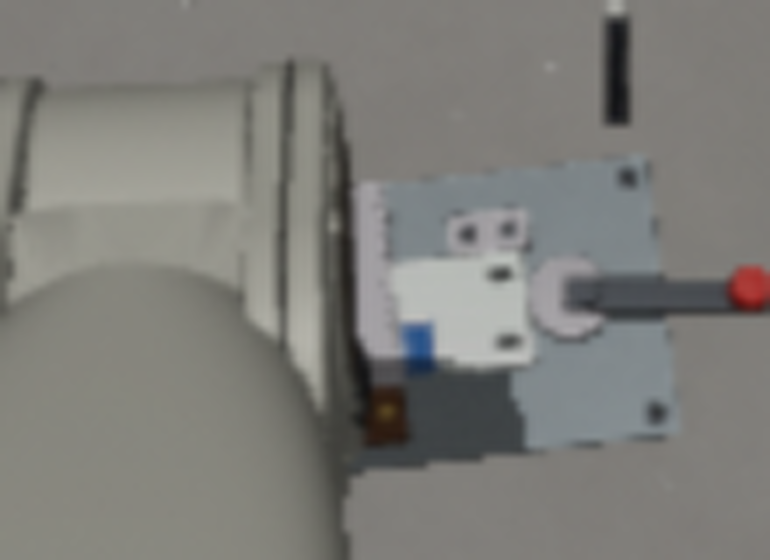

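View pics/ls.png

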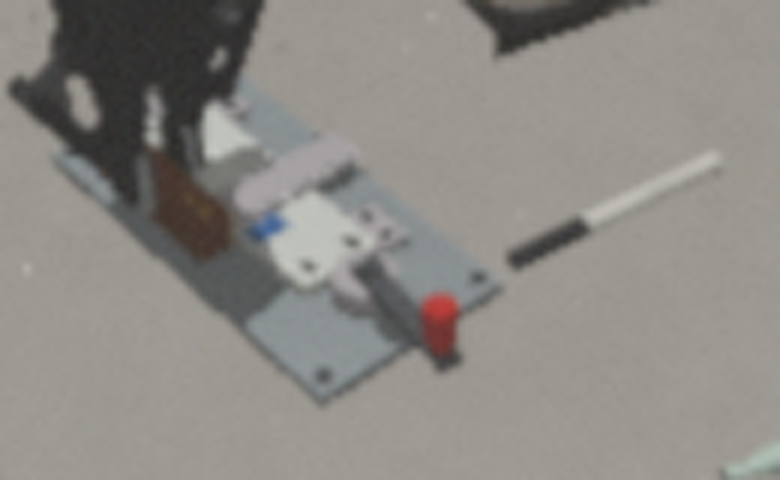

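Emit:
{"api": "send_rows", "payload": {"deltas": [{"grip": 0.1,"translation": [0,0,0.0015],"twist": [0,0,0]},{"grip": 0.1,"translation": [0,0,0.0015],"twist": [0,0,0]}]}}

```text
clock: 21.78
eef_pos: [0.4575, 0.0568, 0.0215]
tool_rot: [0.639, 0.769, 0.001, 0.0]
ft_force: [-0.0, -0.8, 1.9]
grip_width: 0.0182
```

Emit:
{"api": "send_rows", "payload": {"deltas": [{"grip": 0.1,"translation": [0,0.002,0.0],"twist": [0,0,0]},{"grip": 0.1,"translation": [0,0.004,0.0],"twist": [0,0,0]},{"grip": 0.1,"translation": [0,0.004,0.0],"twist": [0,0,0]}]}}

```text
clock: 22.15
eef_pos: [0.4614, 0.0575, 0.0215]
tool_rot: [0.639, 0.77, 0.001, 0.0]
ft_force: [-1.1, -0.1, 1.6]
grip_width: 0.0182
```

```bash
python3 go.py .4565 .0564 .022 10.55
```

```text
t 22.15 pos [0.4614 0.0575 0.0215] yaw 10.62 tiltz [ 0.002  0.001 -1.   ] F [-1.1 -0.1  1.6] w 0.0182 j [ 0.12  0.38 -0.41  0.78  0.    1.51]
[np.float64(-0.0002), np.float64(-0.005), np.float64(-0.0005)] [np.float64(0.09), np.float64(-0.03), np.float64(0.07)]
```

Emit:
{"api": "send_rows", "payload": {"deltas": [{"grip": 0.1,"translation": [0,0.002,0.0],"twist": [0,0,0]},{"grip": 0.1,"translation": [0,0.004,0.0],"twist": [0,0,0]},{"grip": 0.1,"translation": [0,0.004,0.0],"twist": [0,0,0]}]}}

```text
clock: 22.52
eef_pos: [0.4616, 0.0575, 0.0215]
tool_rot: [0.639, 0.769, -0.002, -0.002]
ft_force: [-11.1, -2.2, 11.8]
grip_width: 0.0182
```

```bash
python3 go.py .4565 .0564 .022 10.55
```

```text
t 22.52 pos [0.4616 0.0575 0.0215] yaw 10.61 tiltz [-0.005 -0.001 -1.   ] F [-11.1  -2.2  11.8] w 0.0182 j [ 0.12  0.39 -0.4   0.79 -0.    1.51]
[np.float64(-0.0002), np.float64(-0.0052), np.float64(-0.0005)] [np.float64(-0.31), np.float64(-0.01), np.float64(0.06)]
```

The brass face is in contact: 11 N with no travel. Next I'll measure the blade edge against the tick at sub-pixel level.

```bash
cat > meas.py <<'E'
import sys,pickle; from fit import *; from workcell import camera
n=sys.argv[1]; N=int(sys.argv[2]) if len(sys.argv)>2 else 2
ref=pickle.load(open("hh.pkl","rb"))
J=np.array([.4978,.0453,np.radians(10.55)])
cur=[camera("top") for _ in range(N)],[camera("side") for _ in range(N)]
pickle.dump((cur[0][0],cur[1][0]),open(n+".pkl","wb"))
def rect(c,im,z):  # rectified jig-frame strip: x -60..60, y -60..20 mm, 0.25 mm
    xs=np.arange(-60,62,.25)/1000; ys=np.arange(10,-60,-.25)/1000
    X,Y=np.meshgrid(xs,ys,indexing="ij"); uv=proj(c,world(J,np.c_[X.ravel(),Y.ravel(),np.full(X.size,z)])).astype(np.float32)
    return cv2.remap(im,uv[:,0].reshape(X.shape),uv[:,1].reshape(X.shape),cv2.INTER_CUBIC)[::-1],xs,ys
for k,nm in enumerate(("top","side")):
    im=np.mean([c["color"].astype(np.float32) for c in cur[k]],0)
    a,xs,ys=rect(ref[k],ref[k]["color"].astype(np.float32),.018); b,_,_=rect(ref[k],im,.018)
    cv2.imwrite(f"pics/{n}_{nm}.png",np.clip(np.hstack([a,b]),0,255))
E
python3 meas.py m
python3 -c "
import cv2
for n in('top','side'):
    i=cv2.imread(f'pics/m_{n}.png');print(i.shape)"
```

```text
(488, 560, 3)
(488, 560, 3)[ WARN:0@4.761] global loadsave.cpp:1063 imwrite_ Unsupported depth image for selected encoder is fallbacked to CV_8U.
```

View pics/m_top.png

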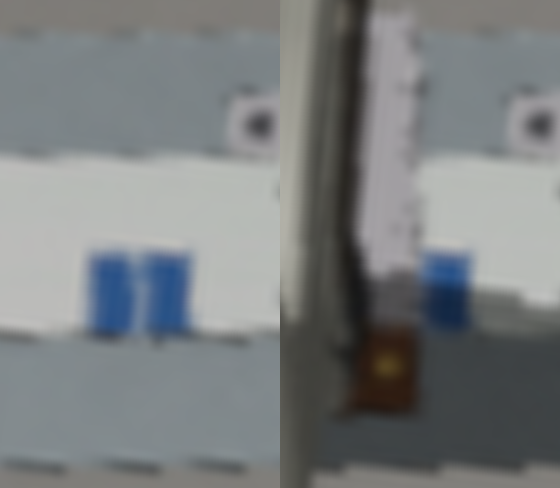

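View pics/m_side.png

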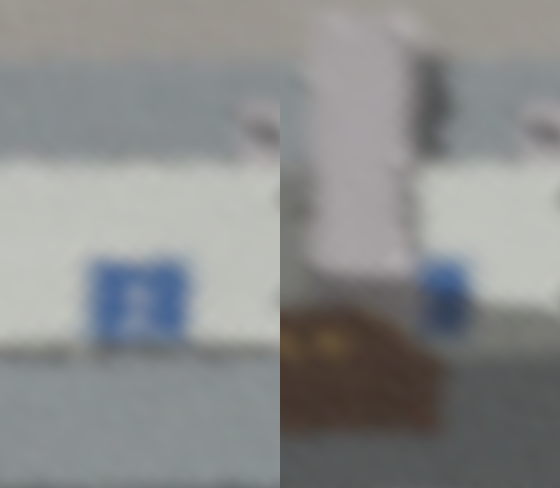

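In the rectified strips (0.25 mm/px) the tick is at col ~140 and the blade's outer edge at about 137–141. Next I'll get numeric profiles.

```bash
cat > prof.py <<'E'
import sys,cv2,numpy as np
for nm in ("top","side"):
    i=cv2.imread(f"pics/{sys.argv[1]}_{nm}.png").astype(float); r,c=i[:,:280],i[:,280:]
    cols=np.arange(104,212,4)
    print(nm,"cols",cols.tolist())
    for lab,im,rows,f in (("ref b-r",r,(262,272),1),("cur b-r",c,(262,272),1),("ref b-r lo",r,(290,315),1),("cur b-r lo",c,(290,315),1),("cur G panel",c,(180,240),0),("cur G plate",c,(60,140),0)):
        d=im[rows[0]:rows[1]]; p=(d[...,0]-d[...,2] if f else d[...,1]).mean(0); print(f"{lab:12}",np.round(p[cols]).astype(int).tolist())
E
python3 prof.py m
```

```text
top cols [104, 108, 112, 116, 120, 124, 128, 132, 136, 140, 144, 148, 152, 156, 160, 164, 168, 172, 176, 180, 184, 188, 192, 196, 200, 204, 208]
ref b-r      [80, 81, 82, 82, 79, 72, 61, 52, 48, 50, 57, 65, 72, 78, 82, 83, 84, 85, 78, 71, 60, 43, 26, 11, 1, 0, 0]
cur b-r      [1, 1, 1, 0, 0, 0, -2, 2, 14, 27, 44, 59, 69, 79, 84, 84, 86, 85, 79, 71, 61, 43, 26, 11, 0, 0, 0]
ref b-r lo   [83, 89, 93, 92, 89, 87, 81, 69, 55, 47, 49, 58, 70, 79, 86, 92, 94, 91, 85, 77, 58, 36, 16, 2, 0, 0, -1]
cur b-r lo   [0, 0, 0, 0, 0, -1, 1, 4, 9, 16, 24, 32, 39, 44, 47, 50, 51, 50, 48, 45, 35, 23, 11, 3, 1, 0, -1]
cur G panel  [159, 158, 157, 156, 155, 154, 153, 151, 152, 160, 170, 179, 185, 186, 188, 188, 188, 187, 187, 187, 187, 187, 187, 187, 188, 187, 187]
cur G plate  [156, 157, 157, 155, 154, 154, 150, 141, 130, 123, 122, 125, 128, 130, 131, 133, 133, 133, 133, 133, 133, 133, 133, 132, 132, 132, 132]
side cols [104, 108, 112, 116, 120, 124, 128, 132, 136, 140, 144, 148, 152, 156, 160, 164, 168, 172, 176, 180, 184, 188, 192, 196, 200, 204, 208]
ref b-r      [44, 45, 46, 46, 44, 42, 39, 38, 36, 35, 35, 37, 40, 43, 46, 47, 47, 45, 41, 34, 27, 20, 14, 9, 4, 0, -2]
cur b-r      [-3, -2, -2, -2, -1, 0, 3, 8, 16, 24, 31, 36, 41, 44, 47, 48, 48, 47, 43, 36, 28, 20, 14, 8, 4, 1, -1]
ref b-r lo   [65, 70, 72, 71, 66, 59, 52, 46, 44, 44, 48, 53, 58, 64, 69, 73, 74, 72, 65, 55, 42, 29, 18, 9, 3, 0, -2]
cur b-r lo   [-6, -5, -4, -3, -3, -2, -1, 1, 5, 10, 16, 22, 28, 33, 37, 40, 41, 40, 38, 33, 27, 19, 12, 6, 2, -1, -2]
cur G panel  [159, 157, 155, 151, 147, 144, 144, 148, 155, 164, 173, 180, 186, 189, 192, 193, 193, 193, 193, 193, 193, 193, 193, 193, 193, 193, 193]
cur G plate  [160, 159, 157, 153, 147, 140, 131, 121, 112, 104, 98, 94, 93, 95, 100, 108, 116, 123, 130, 134, 138, 140, 141, 142, 142, 142, 142]
```

```bash
cat > ed.py <<'E'
import sys,cv2,numpy as np
from scipy.optimize import least_squares
from scipy.special import erf
S=lambda y,a,s:.5*(1+erf((y-a)/s/1.414))
y=np.arange(280)*.25
for nm in ("top","side"):
    i=cv2.imread(f"pics/{sys.argv[1]}_{nm}.png").astype(float); r,c=i[:,:280],i[:,280:]
    for r0,r1 in ((258,272),(272,290),(290,310),(310,325)):
        p=(r[r0:r1,:,0]-r[r0:r1,:,2]).mean(0); q=(c[r0:r1,:,0]-c[r0:r1,:,2]).mean(0)
        f=lambda v:v[0]*(S(y,v[1]-13,v[2])-S(y,v[1]-.7,v[2])+S(y,v[1]+.7,v[2])-S(y,v[1]+13,v[2]))+v[3]-p
        k=(y>15)&(y<55); R=least_squares(lambda v:f(v)[k],[80,35,1,0]).x
        k2=(y>28)&(y<55); g=lambda v:v[0]*(S(y,v[1],v[2])-S(y,v[3],R[2]))+v[4]-q
        Q=least_squares(lambda v:g(v)[k2],[p.max()*.8,35,1,48,0]).x
        print(nm,r0,"tick",round(R[1],2),"s",round(R[2],2),"| edge",round(Q[1],2),"s",round(Q[2],2),"right",round(Q[3],2),"=> edge right of tick by",round(Q[1]-R[1],2), "or via right", round(Q[1]-Q[3]+13,2))
    for r0,r1 in ((165,185),(185,205),(205,225),(225,245)):
        q=c[r0:r1,:,1].mean(0); k=(y>31)&(y<46); h=lambda v:v[0]+v[1]*S(y,v[2],v[3])-q
        Q=least_squares(lambda v:h(v)[k],[150,38,35,1]).x; print(nm,"panel edge rows",r0,np.round(Q,2))
E
python3 ed.py m
```

```text
top 258 tick 34.94 s 1.87 | edge 35.88 s 1.92 right 47.14 => edge right of tick by 0.94 or via right 1.74
top 272 tick 34.87 s 1.9 | edge 36.11 s 2.68 right 46.94 => edge right of tick by 1.24 or via right 2.17
top 290 tick 34.81 s 1.9 | edge 36.3 s 2.66 right 46.73 => edge right of tick by 1.49 or via right 2.57
top 310 tick 34.91 s 1.86 | edge 36.27 s 2.26 right 47.32 => edge right of tick by 1.36 or via right 1.95
top panel edge rows 165 [154.28  31.49  34.72   1.28]
top panel edge rows 185 [156.04  31.    35.49   1.85]
top panel edge rows 205 [149.33  38.13  36.08   1.34]
top panel edge rows 225 [142.8   45.22  36.19   0.98]
side 258 tick 34.74 s 2.66 | edge 35.05 s 2.8 right 46.78 => edge right of tick by 0.31 or via right 1.27
side 272 tick 34.98 s 3.15 | edge 35.92 s 3.27 right 46.42 => edge right of tick by 0.94 or via right 2.5
side 290 tick 34.7 s 2.3 | edge 36.7 s 2.73 right 46.96 => edge right of tick by 2.0 or via right 2.74
side 310 tick 34.54 s 2.38 | edge 35.58 s 2.81 right 47.32 => edge right of tick by 1.04 or via right 1.26
side panel edge rows 165 [141.61  40.04  35.54   2.88]
side panel edge rows 185 [135.44  57.75  34.7    2.52]
side panel edge rows 205 [138.35  55.03  35.58   2.35]
side panel edge rows 225 [145.84  46.66  35.98   2.04]
```

```bash
python3 - <<'E'
from fit import *; import pickle
t,s=pickle.load(open("m.pkl","rb")); J=np.array([.4978,.0453,np.radians(10.55)])
im=t["color"].astype(int)
for v in range(214,248):
    # tick-line column (jig y=-25, z .018 / .0208) at this row
    xs=np.linspace(-.06,.08,400); p=proj(t,world(J,np.c_[xs,np.full(400,-.025),np.full(400,.0208)])); k=np.argmin(abs(p[:,1]-v))
    print(v,"x",round(xs[k]*1000),"exp",round(p[k,0],2),im[v,258:274,1].tolist())
E
```

```text
214 x 58 exp 264.19 [48, 50, 113, 127, 129, 138, 130, 126, 125, 126, 126, 125, 124, 124, 124, 125]
215 x 55 exp 264.29 [57, 59, 136, 150, 152, 149, 132, 127, 126, 127, 126, 125, 119, 118, 125, 131]
216 x 53 exp 264.4 [57, 60, 137, 154, 156, 141, 124, 134, 133, 132, 133, 133, 130, 129, 130, 132]
217 x 50 exp 264.51 [45, 50, 122, 150, 157, 151, 121, 127, 132, 132, 133, 132, 131, 131, 131, 131]
218 x 47 exp 264.62 [43, 50, 118, 150, 156, 155, 145, 135, 132, 132, 133, 133, 131, 130, 131, 130]
219 x 44 exp 264.72 [44, 49, 118, 150, 156, 157, 158, 139, 132, 132, 133, 133, 132, 131, 130, 130]
220 x 42 exp 264.82 [46, 50, 116, 149, 156, 156, 156, 119, 123, 131, 133, 133, 133, 131, 130, 128]
221 x 39 exp 264.93 [49, 42, 99, 146, 155, 144, 136, 103, 121, 131, 133, 133, 132, 133, 130, 121]
222 x 36 exp 265.03 [53, 41, 96, 146, 156, 154, 150, 123, 127, 132, 132, 132, 132, 132, 132, 133]
223 x 33 exp 265.14 [54, 43, 95, 146, 156, 157, 154, 126, 128, 132, 133, 132, 132, 132, 133, 136]
224 x 31 exp 265.25 [53, 40, 95, 146, 156, 158, 153, 120, 127, 132, 133, 133, 134, 133, 133, 137]
225 x 28 exp 265
[... 1418 characters left out ...]
, 114, 125]
240 x -13 exp 266.93 [76, 62, 37, 25, 45, 72, 78, 78, 77, 70, 51, 42, 42, 51, 90, 101]
241 x -15 exp 267.04 [73, 67, 44, 26, 37, 70, 77, 77, 70, 62, 48, 41, 41, 47, 80, 97]
242 x -18 exp 267.13 [69, 68, 47, 26, 35, 66, 74, 75, 75, 73, 54, 45, 42, 45, 68, 92]
243 x -21 exp 267.24 [66, 67, 56, 33, 31, 48, 54, 55, 51, 55, 63, 60, 57, 58, 67, 67]
244 x -24 exp 267.35 [65, 64, 63, 40, 25, 32, 35, 35, 34, 43, 61, 66, 65, 65, 66, 65]
245 x -26 exp 267.45 [63, 58, 59, 40, 25, 28, 33, 33, 30, 38, 59, 66, 67, 66, 66, 66]
246 x -29 exp 267.56 [64, 56, 42, 28, 26, 32, 49, 50, 37, 37, 60, 66, 67, 67, 66, 66]
247 x -31 exp 267.66 [64, 63, 53, 35, 28, 35, 63, 61, 40, 33, 59, 66, 68, 67, 68, 67]
```

The estimates disagree. The patch profile says +1 mm, the stock's end says about −0.5 mm, and the blade line seems slanted. I'll ease the push, release, and look without the arm in the way.

Emit:
{"api": "send_rows", "payload": {"deltas": [{"grip": 0.1,"translation": [0,0.001,0],"twist": [-0.3,0,0]},{"grip": 0.5,"translation": [0,0.001,0],"twist": [-0.3,0,0]},{"grip": 0.5,"translation": [0,0.001,0],"twist": [-0.3,0,0]},{"grip": 0.5,"translation": [0,0.001,0],"twist": [-0.3,0,0]}]}}

```text
clock: 23.22
eef_pos: [0.4632, 0.0579, 0.0215]
tool_rot: [0.639, 0.769, 0.0, 0.0]
ft_force: [0.6, -0.9, -0.7]
grip_width: 0.0429
```

Emit:
{"api": "send_rows", "payload": {"deltas": [{"grip": 0.5,"translation": [0,0.006,0.001],"twist": [0,0,0]},{"grip": 0.5,"translation": [0,0.012,0.001],"twist": [0,0,0]},{"grip": 0.5,"translation": [0,0.014,0.001],"twist": [0,0,0]},{"grip": 0.5,"translation": [0,0.014,0.001],"twist": [0,0,0]}]}}

```text
clock: 23.72
eef_pos: [0.4727, 0.0597, 0.0196]
tool_rot: [0.639, 0.769, -0.003, -0.003]
ft_force: [-9.6, -1.6, 6.8]
grip_width: 0.043
```

```bash
python3 go.py
```

```text
t 23.73 pos [0.4727 0.0597 0.0196] yaw 10.61 tiltz [-0.008 -0.001 -1.   ] F [-9.6 -1.6  6.8] w 0.043 j [ 0.13  0.41 -0.37  0.8  -0.    1.51]
```

Emit:
{"api": "send_rows", "payload": {"deltas": [{"grip": 0.5,"translation": [0,-0.009,0],"twist": [0.3,0,0]},{"grip": 0.5,"translation": [0,-0.009,0],"twist": [0.3,0,0]},{"grip": 0.5,"translation": [0,-0.009,-0.05],"twist": [0.3,0,0]},{"grip": 0.5,"translation": [0,-0.009,-0.1],"twist": [0.3,0,0]},{"grip": 0.5,"translation": [0.05,-0.04,-0.12],"twist": [0.3,0,0]}]}}

```text
clock: 24.35
eef_pos: [0.4303, 0.1016, 0.1437]
tool_rot: [0.641, 0.768, -0.001, -0.001]
ft_force: [-0.7, 1.6, 0.2]
grip_width: 0.0429
```

Emit:
{"api": "send_rows", "payload": {"deltas": [{"grip": 0.5,"translation": [0.06,0,0],"twist": [0,0,0]},{"grip": 0.5,"translation": [0.12,0,0],"twist": [0,0,0]},{"grip": 0.5,"translation": [0.15,0,0],"twist": [0,0,0]},{"grip": 0.5,"translation": [0.15,0,0],"twist": [0,0,0]}]}}

```text
clock: 24.85
eef_pos: [0.4038, 0.2516, 0.144]
tool_rot: [0.639, 0.769, -0.0, -0.001]
ft_force: [-0.6, 0.0, -0.6]
grip_width: 0.0426
```

```bash
python3 go.py; python3 snap.py n; python3 meas.py n1 2>/dev/null; python3 ed.py n1
```

```text
t 24.85 pos [0.4038 0.2516 0.144 ] yaw 10.52 tiltz [-0.002  0.001 -1.   ] F [-0.6  0.  -0.6] w 0.0426 j [ 0.56  0.25 -0.22  1.1   0.    1.94]
top 258 tick 34.94 s 1.87 | edge 36.0 s 1.94 right 47.11 => edge right of tick by 1.06 or via right 1.89
top 272 tick 34.87 s 1.9 | edge 36.56 s 2.52 right 46.74 => edge right of tick by 1.69 or via right 2.82
top 290 tick 34.81 s 1.9 | edge 36.54 s 2.57 right 46.36 => edge right of tick by 1.73 or via right 3.18
top 310 tick 34.91 s 1.86 | edge 36.46 s 1.81 right 47.05 => edge right of tick by 1.55 or via right 2.41
top panel edge rows 165 [157.1   33.34  34.73   1.27]
top panel edge rows 185 [155.13  36.73  35.36   1.74]
top panel edge rows 205 [154.12  38.19  36.09   1.42]
top panel edge rows 225 [151.07  41.64  36.11   1.02]
side 258 tick 34.74 s 2.66 | edge 35.1 s 2.69 right 46.77 => edge right of tick by 0.36 or via right 1.33
side 272 tick 34.98 s 3.15 | edge 36.38 s 3.46 right 46.3 => edge right of tick by 1.4 or via right 3.08
side 290 tick 34.7 s 2.3 | edge 36.17 s 2.85 right 46.53 => edge right of tick by 1.46 or via right 2.63
side 310 tick 34.54 s 2.38 | edge 35.83 s 2.83 right 46.46 => edge right of tick by 1.3 or via right 2.38
side panel edge rows 165 [149.23  31.29  36.01   2.94]
side panel edge rows 185 [134.76  57.16  34.52   2.83]
side panel edge rows 205 [135.06  57.03  34.12   2.75]
side panel edge rows 225 [137.68  53.94  35.44   2.07]
```

View pics/nt.png

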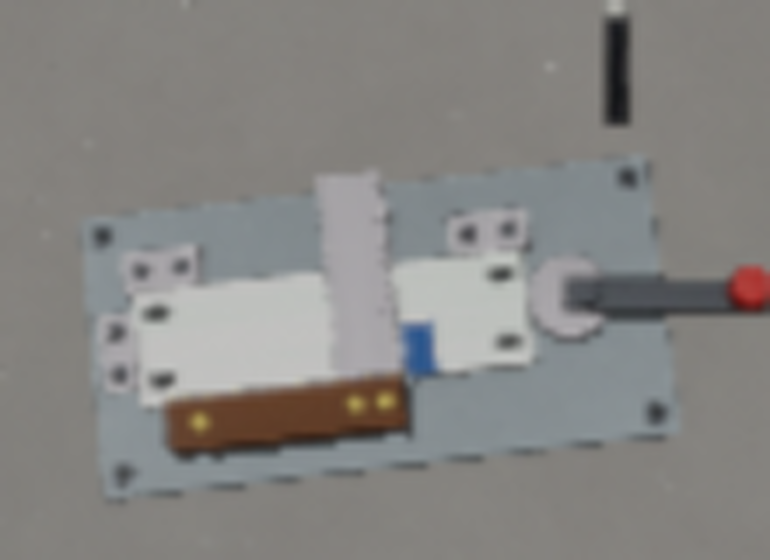

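View pics/ns.png

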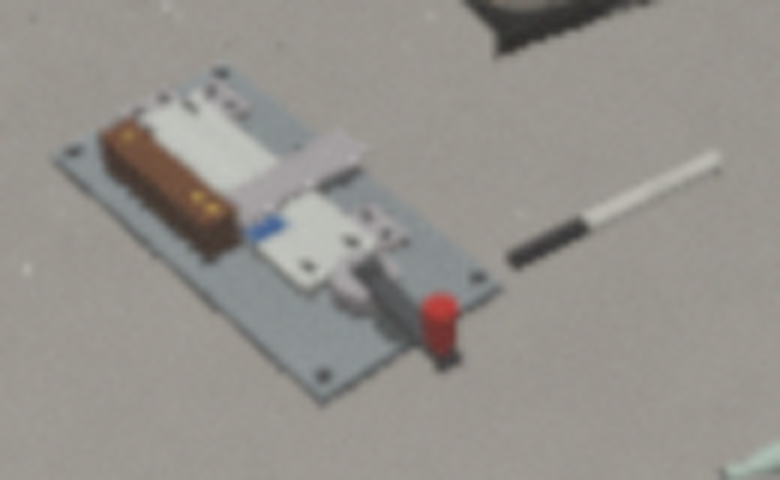

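View pics/n1_top.png

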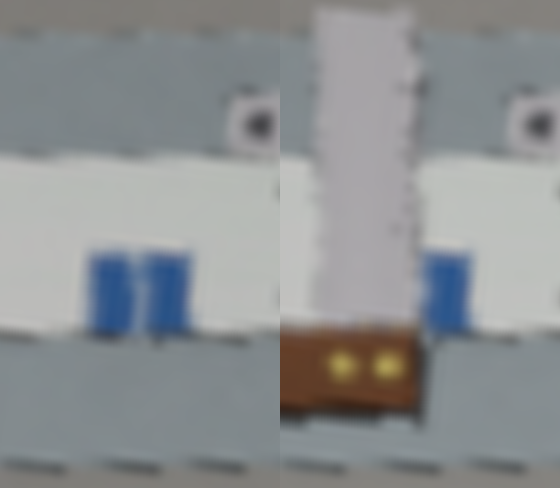

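The blade lies straight in the rectified strip. A thin shadow on its right edge biases that edge, so I'll also fit the shadow-free left edge and the stock's ends.

```bash
cat > le.py <<'E'
import sys,pickle; from fit import *
from scipy.special import erf
S=lambda y,a,s:.5*(1+erf((y-a)/s/1.414))
J=np.array([.4978,.0453,np.radians(10.55)])
t,s=pickle.load(open(sys.argv[1]+".pkl","rb")); r=pickle.load(open("hh.pkl","rb"))
for nm,c,ref in (("top",t,r[0]),("side",s,r[1])):
    def prof(x0,x1,y0,y1,z,c=c):  # columns along y from y0 down to y1 (mm)
        xs=np.arange(x0,x1,.5); ys=np.arange(y0,y1,-.25); X,Y=np.meshgrid(xs,ys,indexing="ij")
        uv=proj(c,world(J,np.c_[X.ravel()/1e3,Y.ravel()/1e3,np.full(X.size,z)])).astype(np.float32)
        return ys,cv2.remap(c["color"].astype(np.float32),uv[:,0].reshape(X.shape),uv[:,1].reshape(X.shape),cv2.INTER_LINEAR).mean(0)
    def edge(x0,x1,y0,y1,z,ch,g):
        ys,p=prof(x0,x1,y0,y1,z); q=p@np.array(ch,float); f=lambda v:v[0]+v[1]*S(-ys,-v[2],v[3])-q
        v=least_squares(f,[q[0],q[-1]-q[0],g,.8]).x; return round(v[2],2),round(abs(v[3]),2),round(float(np.std(f(v))),1)
    G=(0,1,0)
    print(nm,"blade left on panel",[edge(a,a+8,8,-8,.0208,G,0) for a in (-20,-12,-4,4,12)],"plate",[edge(a,a+8,8,-8,.0208,G,0) for a in (24,32,40,46)])
    print(nm,"blade right plate",[edge(a,a+8,-17,-25.5,.0208,G,-24) for a in (24,32,40)])
    print(nm,"stock right end top",edge(-38,-26,-18,-32,.034,(0,-1,1),-25),"bottom dark", edge(-38,-26,-24,-34,.010,G,-25),"left end top",edge(-38,-26,72,58,.034,(0,-1,1),65))
    print(nm,"panel left end",edge(-8,12,82,70,.018,G,75),"patch L/R from ref", end=" ")
    c0=c; ys,p=prof(-18,-6,-2,-48,.018,ref); q=p[:,0]-p[:,2]
    f=lambda v:v[0]*(S(-ys,-v[1]-13,v[2])-S(-ys,-v[1]-.7,v[2])+S(-ys,-v[1]+.7,v[2])-S(-ys,-v[1]+13,v[2]))-q
    v=least_squares(f,[80,-25,1.8]).x; print("tick",np.round(v,2))
E
python3 le.py n1
```

```text
top blade left on panel [(np.float64(1.59), np.float64(1.65), 0.6), (np.float64(1.77), np.float64(1.75), 0.6), (np.float64(0.46), np.float64(1.95), 0.4), (np.float64(0.45), np.float64(1.96), 0.3), (np.float64(1.94), np.float64(1.76), 0.5)] plate [(np.float64(0.66), np.float64(1.75), 0.7), (np.float64(0.07), np.float64(1.52), 0.6), (np.float64(-0.37), np.float64(1.8), 0.4), (np.float64(0.53), np.float64(2.06), 0.6)]
top blade right plate [(np.float64(-22.25), np.float64(1.62), 1.0), (np.float64(-23.83), np.float64(1.89), 1.0), (np.float64(-24.62), np.float64(1.56), 0.7)]
top stock right end top (np.float64(-25.16), np.float64(1.68), 0.7) bottom dark (np.float64(-26.6), np.float64(1.71), 1.0) left end top (np.float64(64.44), np.float64(2.11), 0.3)
top panel left end (np.float64(80.86), np.float64(6.91), 1.7) patch L/R from ref tick [ 80.24 -24.85   1.79]
side blade left on panel [(np.float64(0.64), np.float64(5.02), 0.6), (np.float64(-0.04), np.float64(3.37), 0.3), (np.float64(-0.1), np.float64(2.94), 0.1), (np.float64(-0.52), np.float64(3.72), 0.1), (np.float64(0.07), np.float64(2.96), 0.2)] plate [(np.float64(-1.46), np.float64(2.33), 0.4), (np.float64(-1.04), np.float64(2.12), 0.3), (np.float64(0.71), np.float64(2.99), 0.1), (np.float64(0.65), np.float64(2.59), 0.0)]
side blade right plate [(np.float64(-25.28), np.float64(3.28), 0.1), (np.float64(-25.25), np.float64(3.13), 0.1), (np.float64(-24.28), np.float64(1.53), 0.2)]
side stock right end top (np.float64(-26.45), np.float64(2.94), 0.2) bottom dark (np.float64(-24.04), np.float64(3.61), 0.1) left end top (np.float64(63.41), np.float64(2.88), 0.3)
side panel left end (np.float64(76.32), np.float64(2.69), 0.3) patch L/R from ref tick [ 62.43 -24.76   2.32]
```

Camera estimates of the blade edge scatter around the tick: −1 to +1 mm, with shadow bias. I'll settle it by touch with one closed fingertip. First I touch the clamped panel's left end (jig y = 75), then the stock's left end, which should be exactly 10 mm further in.

```bash
sed -i 's/^J=.*/J=np.array([.4975,.0452,np.radians(10.58)])/' go.py; cat > jg.py <<'E'
import sys; from go import *
a,b,z=map(float,sys.argv[1:4]); yaw=float(sys.argv[4]) if len(sys.argv)>4 else 10.58
o=bot.get_obs(); d=np.array(o["eef_pos"][:2])-J[:2]; c,s=np.cos(J[2]),np.sin(J[2])
m=R.from_quat(o["tool_rot"]).as_matrix()
f=np.array(o["ft_force"])
print("t",round(float(o["clock"]),2),"jig xy mm",np.round([1e3*(c*d[0]+s*d[1]),1e3*(-s*d[0]+c*d[1])],2),"z",round(1e3*float(o["eef_pos"][2]),2),"yaw",round(float(np.degrees(np.arctan2(m[1,1],m[0,1]))),2),"F jig",np.round([c*f[0]+s*f[1],-s*f[0]+c*f[1],f[2]],1),"w",round(float(o["grip_width"]),4))
x,y=jig(J,a/1e3,b/1e3); t,w=delta(x,y,z/1e3,yaw,o); print(t.tolist(),w.tolist())
E
python3 jg.py -31 106 60
```

```text
t 25.15 jig xy mm [-54.78 216.72] z 143.75 yaw 10.18 F jig [-0.4  0.1  0.8] w 0.0428
[-0.1106, 0.0248, 0.0836] [-0.18, -0.02, -0.4]
```

Emit:
{"api": "send_rows", "payload": {"deltas": [{"grip": 0,"translation": [-0.055,0.012,0.04],"twist": [0,0,-0.4]},{"grip": 0,"translation": [-0.1106,0.0248,0.0836],"twist": [0,0,-0.4]},{"grip": 0,"translation": [-0.1106,0.0248,0.0836],"twist": [0,0,-0.4]},{"grip": 0,"translation": [-0.1106,0.0248,0.0836],"twist": [0,0,-0.4]}]}}

```text
clock: 25.65
eef_pos: [0.4474, 0.1425, 0.0596]
tool_rot: [0.64, 0.768, -0.002, -0.002]
ft_force: [-0.6, -0.1, 0.4]
grip_width: 0.0
```

```bash
python3 jg.py -31 103 12.8
```

```text
t 25.65 jig xy mm [-31.33 104.85] z 59.64 yaw 10.4 F jig [-0.7 -0.   0.4] w 0.0
[-0.0019, 0.0006, 0.0468] [-0.26, -0.04, -0.18]
```

Emit:
{"api": "send_rows", "payload": {"deltas": [{"grip": 0,"translation": [-0.002,0.0005,0.03],"twist": [-0.3,0,-0.2]},{"grip": 0,"translation": [-0.002,0.0005,0.0468],"twist": [-0.3,0,-0.2]},{"grip": 0,"translation": [-0.002,0.0005,0.0468],"twist": [-0.3,0,-0.2]}]}}

```text
clock: 26.02
eef_pos: [0.4477, 0.1416, 0.013]
tool_rot: [0.638, 0.77, 0.0, -0.0]
ft_force: [0.1, 0.4, -0.6]
grip_width: -0.0003
```

```bash
python3 jg.py -31 88 12.8; python3 - <<'E'
from workcell import camera
from h import *
s=camera("side");crop(s,180,150,110,80,7,"o.png")
E
```

```text
t 26.02 jig xy mm [-31.24 103.94] z 13.04 yaw 10.68 F jig [ 0.2  0.4 -0.6] w -0.0003
[-0.0159, 0.0002, 0.0002] [0.01, -0.07, 0.1]
```

View pics/o.png

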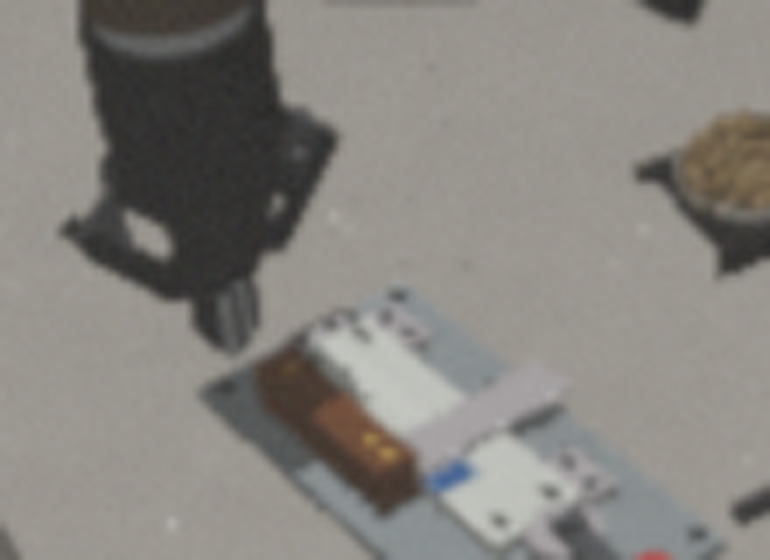

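The closed finger stands left of the panel and stock, low enough to meet the panel's end. I'll move right in small steps.

Emit:
{"api": "send_rows", "payload": {"deltas": [{"grip": 0,"translation": [-0.008,0,0],"twist": [0,0,0]},{"grip": 0,"translation": [-0.014,0,0],"twist": [0,0,0]},{"grip": 0,"translation": [-0.014,0,0],"twist": [0,0,0]},{"grip": 0,"translation": [-0.014,0,0],"twist": [0,0,0]}]}}

```text
clock: 26.58
eef_pos: [0.4512, 0.1279, 0.0139]
tool_rot: [0.638, 0.77, 0.001, 0.0]
ft_force: [1.1, -0.9, -0.5]
grip_width: 0.0
```

```bash
python3 jg.py -31 86 12.8
```

```text
t 26.57 jig xy mm [-30.32  89.8 ] z 13.93 yaw 10.65 F jig [ 0.9 -1.1 -0.5] w 0.0
[-0.0038, -0.0007, 0.0011] [0.12, -0.08, 0.07]
```

Emit:
{"api": "send_rows", "payload": {"deltas": [{"grip": 0,"translation": [-0.003,-0.0007,0.001],"twist": [0,0,0]},{"grip": 0,"translation": [-0.005,-0.0007,0.001],"twist": [0,0,0]},{"grip": 0,"translation": [-0.005,-0.0007,0.001],"twist": [0,0,0]},{"grip": 0,"translation": [-0.005,-0.0007,0.001],"twist": [0,0,0]}]}}

```text
clock: 27.08
eef_pos: [0.4514, 0.1229, 0.0129]
tool_rot: [0.638, 0.77, 0.001, 0.0]
ft_force: [0.1, -0.2, 0.3]
grip_width: 0.0001
```

```bash
python3 jg.py -31 86 12.8
```

```text
t 27.07 jig xy mm [-31.01  84.8 ] z 12.89 yaw 10.65 F jig [ 0.  -0.2  0.3] w 0.0001
[0.0012, 0.0, 0.0001] [0.11, -0.08, 0.07]
```

Emit:
{"api": "send_rows", "payload": {"deltas": [{"grip": 0,"translation": [-0.002,0,0],"twist": [0,0,0]},{"grip": 0,"translation": [-0.003,0,0],"twist": [0,0,0]},{"grip": 0,"translation": [-0.003,0,0],"twist": [0,0,0]}]}}

```text
clock: 27.45
eef_pos: [0.452, 0.1198, 0.0129]
tool_rot: [0.638, 0.77, 0.001, 0.0]
ft_force: [0.2, -0.0, -0.7]
grip_width: 0.0
```

```bash
python3 jg.py -31 86 12.8;  python3 - <<'E'
from workcell import camera
from h import *
s=camera("side");crop(s,190,170,80,60,9,"o2.png")
E
```

```text
t 27.45 jig xy mm [-31.01  81.69] z 12.88 yaw 10.64 F jig [ 0.1 -0.1 -0.7] w 0.0
[0.0043, 0.0, 0.0001] [0.11, -0.08, 0.06]
```

View pics/o2.png

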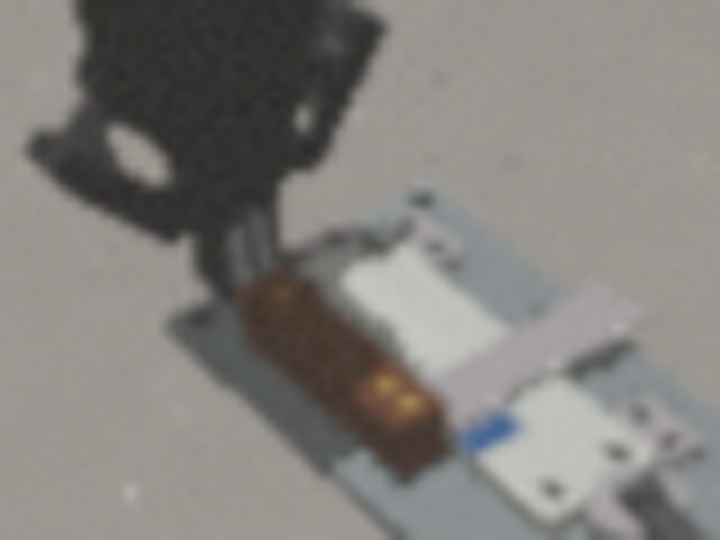

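The fingertip is thinner than assumed and passed in front of the panel without touching. I'll back out and shift 8 mm away from the robot.

Emit:
{"api": "send_rows", "payload": {"deltas": [{"grip": 0,"translation": [0.012,0,0],"twist": [0,0,0]},{"grip": 0,"translation": [0.024,0,0],"twist": [0,0,0]},{"grip": 0,"translation": [0.024,0.007,0],"twist": [0,0,0]},{"grip": 0,"translation": [0.012,0.007,0],"twist": [0,0,0]},{"grip": 0,"translation": [0.01,0.007,0],"twist": [0,0,0]}]}}

```text
clock: 28.12
eef_pos: [0.4571, 0.13, 0.0128]
tool_rot: [0.639, 0.769, 0.001, 0.0]
ft_force: [0.7, -0.0, -0.8]
grip_width: -0.0001
```

```bash
python3 jg.py -24 87 12.8
```

```text
t 28.12 jig xy mm [-24.17  90.74] z 12.78 yaw 10.57 F jig [ 0.7 -0.2 -0.8] w -0.0001
[-0.0037, 0.0002, -0.0] [0.09, -0.06, -0.01]
```

Emit:
{"api": "send_rows", "payload": {"deltas": [{"grip": 0,"translation": [-0.003,0,0],"twist": [0,0,0]},{"grip": 0,"translation": [-0.005,0,0],"twist": [0,0,0]},{"grip": 0,"translation": [-0.0065,0,0],"twist": [0,0,0]},{"grip": 0,"translation": [-0.0065,0,0],"twist": [0,0,0]}]}}

```text
clock: 28.62
eef_pos: [0.458, 0.1245, 0.0128]
tool_rot: [0.639, 0.769, 0.002, -0.001]
ft_force: [-1.1, 4.5, -0.4]
grip_width: -0.0002
```

```bash
python3 jg.py -24 87 12.8
```

```text
t 28.62 jig xy mm [-24.27  85.25] z 12.78 yaw 10.61 F jig [-0.3  4.6 -0.4] w -0.0002
[0.0017, 0.0003, -0.0] [0.07, -0.2, 0.03]
```

Emit:
{"api": "send_rows", "payload": {"deltas": [{"grip": 0,"translation": [-0.001,0,0],"twist": [0,0,0]},{"grip": 0,"translation": [-0.001,0,0],"twist": [0,0,0]}]}}

```text
clock: 28.88
eef_pos: [0.4579, 0.1245, 0.0128]
tool_rot: [0.638, 0.77, 0.002, -0.002]
ft_force: [-1.9, 4.8, 0.1]
grip_width: -0.0007
```

```bash
python3 jg.py -24 87 12.8
```

```text
t 28.88 jig xy mm [-24.32  85.26] z 12.81 yaw 10.66 F jig [-1.   5.   0.1] w -0.0007
[0.0017, 0.0003, 0.0] [0.07, -0.31, 0.08]
```

The panel's left end is met at TCP y = 85.26, so the stock's end should be met at 75.26. Next I'll touch the stock.

Emit:
{"api": "send_rows", "payload": {"deltas": [{"grip": 0,"translation": [0.006,0,0],"twist": [0,0.3,0]},{"grip": 0,"translation": [0.006,-0.006,-0.01],"twist": [0,0.3,0]},{"grip": 0,"translation": [0.0,-0.006,-0.01],"twist": [0,0.3,0]},{"grip": 0,"translation": [-0.006,-0.006,-0.01],"twist": [0,0.3,0]},{"grip": 0,"translation": [-0.006,-0.006,-0.01],"twist": [0,0.3,0]}]}}

```text
clock: 29.5
eef_pos: [0.4533, 0.1167, 0.0228]
tool_rot: [0.639, 0.769, 0.004, -0.004]
ft_force: [-0.1, 0.3, -0.5]
grip_width: 0.0
```

```bash
python3 jg.py -31 75.3 22
```

```text
t 29.5 jig xy mm [-30.31  78.42] z 22.78 yaw 10.59 F jig [-0.1  0.3 -0.5] w 0.0
[-0.0031, -0.0007, 0.0007] [0.08, -0.6, 0.01]
```

Emit:
{"api": "send_rows", "payload": {"deltas": [{"grip": 0,"translation": [-0.0005,-0.0005,0.0005],"twist": [0.1,-0.6,0]},{"grip": 0,"translation": [-0.0015,-0.0005,0.0005],"twist": [0.1,-0.6,0]},{"grip": 0,"translation": [-0.002,-0.0005,0.0005],"twist": [0.1,-0.6,0]}]}}

```text
clock: 29.88
eef_pos: [0.4531, 0.1147, 0.0222]
tool_rot: [0.639, 0.769, -0.0, -0.0]
ft_force: [0.0, -0.6, 0.2]
grip_width: -0.0001
```

```bash
python3 jg.py -31 75.3 22
```

```text
t 29.88 jig xy mm [-30.84  76.49] z 22.17 yaw 10.6 F jig [-0.1 -0.6  0.2] w -0.0001
[-0.0012, -0.0002, 0.0002] [-0.03, 0.01, 0.02]
```

Emit:
{"api": "send_rows", "payload": {"deltas": [{"grip": 0,"translation": [-0.0006,0,0],"twist": [0,0,0]},{"grip": 0,"translation": [-0.0012,0,0],"twist": [0,0,0]},{"grip": 0,"translation": [-0.0012,0,0],"twist": [0,0,0]}]}}

```text
clock: 30.25
eef_pos: [0.4533, 0.1137, 0.0221]
tool_rot: [0.639, 0.769, -0.0, -0.0]
ft_force: [-0.7, 0.7, -0.6]
grip_width: -0.0002
```

```bash
python3 jg.py -31 75.3 22
```

```text
t 30.25 jig xy mm [-30.89  75.45] z 22.1 yaw 10.61 F jig [-0.5  0.9 -0.6] w -0.0002
[-0.0002, -0.0001, 0.0001] [-0.04, -0.02, 0.03]
```

```bash
cat > favg.py <<'E'
from workcell import bot,camera
import numpy as np
from go import J
F=[];P=[]
for _ in range(8): camera("side"); o=bot.get_obs(); F.append(o["ft_force"]);P.append(o["eef_pos"])
F=np.array(F);P=np.array(P)-[*J[:2],0];c,s=np.cos(J[2]),np.sin(J[2])
fy=-s*F[:,0]+c*F[:,1]; print("Fy jig mean",fy.mean().round(2),"std",fy.std().round(2),"y",round(1e3*float((-s*P[:,0]+c*P[:,1]).mean()),2))
E
python3 favg.py
```

```text
Fy jig mean 0.94 std 0.29 y 75.36
```

Emit:
{"api": "send_rows", "payload": {"deltas": [{"grip": 0,"translation": [-0.0003,0,0],"twist": [0,0,0]},{"grip": 0,"translation": [-0.0003,0,0],"twist": [0,0,0]}]}}

```text
clock: 30.9
eef_pos: [0.4534, 0.1132, 0.0221]
tool_rot: [0.639, 0.769, -0.0, -0.0]
ft_force: [0.0, 0.4, -0.5]
grip_width: -0.0002
```

```bash
python3 favg.py
```

```text
Fy jig mean 0.84 std 0.49 y 74.97
```

Emit:
{"api": "send_rows", "payload": {"deltas": [{"grip": 0,"translation": [0.004,0,0],"twist": [0,0,0]},{"grip": 0,"translation": [0.004,0,0],"twist": [0,0,0]},{"grip": 0,"translation": [0.004,0,0],"twist": [0,0,0]}]}}

```text
clock: 31.68
eef_pos: [0.4527, 0.1172, 0.0222]
tool_rot: [0.639, 0.769, -0.0, -0.0]
ft_force: [0.6, -0.4, -0.1]
grip_width: -0.0002
```

```bash
python3 favg.py
```

```text
Fy jig mean -0.04 std 0.43 y 78.93
```

The baseline reads 0 N, so the 0.9 N was real contact. The stock's end was last pushed to 74.97 against a target of 75.26, which puts the blade edge 0.3 mm right of the tick's centre, inside the 1.4 mm tick. One last flush press from the front.

```bash
python3 jg.py -72 16 45
```

```text
t 32.08 jig xy mm [-30.93  78.93] z 22.11 yaw 10.6 F jig [ 0.4 -0.3  0.5] w 0.0003
[-0.0629, -0.0411, -0.0228] [-0.05, 0.01, 0.02]
```

Emit:
{"api": "send_rows", "payload": {"deltas": [{"grip": 0,"translation": [0.01,0,-0.03],"twist": [0,0,0]},{"grip": 0,"translation": [0.01,-0.041,-0.04],"twist": [0,0,0]},{"grip": 0,"translation": [-0.04,-0.041,-0.04],"twist": [0,0,0]},{"grip": 0,"translation": [-0.063,-0.041,-0.02],"twist": [0,0,0]},{"grip": 0,"translation": [-0.063,-0.041,0.0],"twist": [0,0,0]}]}}

```text
clock: 32.7
eef_pos: [0.4247, 0.0463, 0.0222]
tool_rot: [0.64, 0.769, 0.0, 0.001]
ft_force: [-0.4, 0.3, -0.8]
grip_width: -0.0001
```

```bash
python3 jg.py -60 16 17;  python3 - <<'E'
from workcell import camera
from h import *
s=camera("side");crop(s,180,170,90,65,8,"q.png")
E
```

```text
t 32.7 jig xy mm [-71.38  14.46] z 22.23 yaw 10.44 F jig [-0.3  0.3 -0.8] w -0.0001
[0.0016, 0.0114, 0.0052] [0.06, 0.04, -0.14]
```

View pics/q.png

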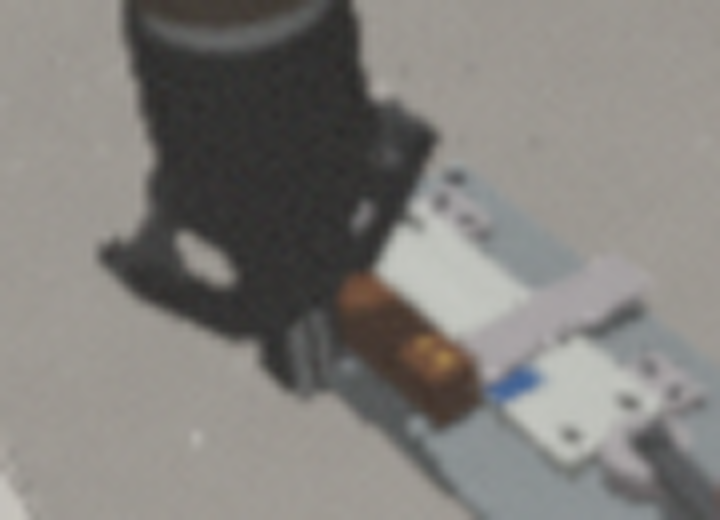

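Emit:
{"api": "send_rows", "payload": {"deltas": [{"grip": 0,"translation": [0.0015,0.008,0.004],"twist": [0,0,0]},{"grip": 0,"translation": [0.0015,0.016,0.004],"twist": [0,0,0]},{"grip": 0,"translation": [0.0015,0.018,0.004],"twist": [0,0,0]}]}}

```text
clock: 33.12
eef_pos: [0.4386, 0.0514, 0.0158]
tool_rot: [0.639, 0.769, -0.003, -0.002]
ft_force: [-7.3, -2.2, 6.5]
grip_width: -0.0
```

```bash
python3 jg.py -48 16 18
```

```text
t 33.12 jig xy mm [-56.77  16.93] z 15.83 yaw 10.53 F jig [-7.6 -0.8  6.5] w -0.0
[-0.0009, 0.0088, -0.0022] [-0.42, 0.01, -0.05]
```

The press met solid resistance at 7.6 N. I'll back away and take final pictures.

Emit:
{"api": "send_rows", "payload": {"deltas": [{"grip": 0,"translation": [0,-0.006,0],"twist": [0.3,0,0]},{"grip": 0,"translation": [0,-0.02,0],"twist": [0.3,0,0]},{"grip": 0,"translation": [0,-0.03,-0.04],"twist": [0.3,0,0]},{"grip": 0,"translation": [0.03,-0.03,-0.1],"twist": [0.3,0,0]},{"grip": 0,"translation": [0.09,-0.03,-0.12],"twist": [0.3,0,0]}]}}

```text
clock: 33.75
eef_pos: [0.3959, 0.1311, 0.1379]
tool_rot: [0.641, 0.768, -0.002, -0.002]
ft_force: [1.3, 0.4, -0.8]
grip_width: 0.0002
```

Emit:
{"api": "send_rows", "payload": {"deltas": [{"grip": 0,"translation": [0.06,0,0],"twist": [0,0,0]},{"grip": 0,"translation": [0.12,0,0],"twist": [0,0,0]},{"grip": 0,"translation": [0.12,0,0],"twist": [0,0,0]},{"grip": 0,"translation": [0.12,0,0],"twist": [0,0,0]}]}}

```text
clock: 34.25
eef_pos: [0.3737, 0.2487, 0.1379]
tool_rot: [0.641, 0.768, -0.002, -0.002]
ft_force: [-0.2, 0.3, 0.2]
grip_width: -0.0002
```

```bash
python3 go.py; python3 snap.py z; python3 meas.py z1 2>/dev/null; python3 le.py z1; python3 - <<'E'
import cv2,pickle
t,s=pickle.load(open("z.pkl","rb")); cv2.imwrite("pics/zfull.png",t["color"])
E
```

```text
t 34.25 pos [0.3737 0.2487 0.1379] yaw 10.32 tiltz [-0.006 -0.001 -1.   ] F [-0.2  0.3  0.2] w -0.0002 j [ 0.59  0.21 -0.29  1.08  0.    1.98]
top blade left on panel [(np.float64(-0.27), np.float64(1.64), 0.8), (np.float64(0.13), np.float64(2.07), 0.3), (np.float64(0.74), np.float64(1.72), 0.5), (np.float64(0.56), np.float64(1.48), 0.5), (np.float64(-0.16), np.float64(1.89), 0.3)] plate [(np.float64(-0.76), np.float64(2.12), 0.4), (np.float64(0.34), np.float64(1.73), 0.6), (np.float64(-0.79), np.float64(1.54), 0.7), (np.float64(-1.52), np.float64(1.33), 1.6)]
top blade right plate [(np.float64(-29.2), np.float64(5.5), 0.3), (np.float64(-23.63), np.float64(1.69), 0.6), (np.float64(-25.18), np.float64(1.85), 0.7)]
top stock right end top (np.float64(-26.05), np.float64(1.49), 1.4) bottom dark (np.float64(-26.84), np.float64(1.55), 1.4) left end top (np.float64(63.64), np.float64(1.96), 0.5)
top panel left end (np.float64(80.62), np.float64(6.62), 1.7) patch L/R from ref tick [ 80.24 -24.85   1.79]
side blade left on panel [(np.float64(1.52), np.float64(3.18), 0.5), (np.float64(0.38), np.float64(4.43), 0.1), (np.float64(-0.66), np.float64(3.21), 0.1), (np.float64(-0.26), np.float64(3.28), 0.2), (np.float64(-0.2), np.float64(3.52), 0.3)] plate [(np.float64(0.68), np.float64(2.85), 0.2), (np.float64(-0.41), np.float64(3.54), 0.3), (np.float64(-0.45), np.float64(2.81), 0.1), (np.float64(1.7), np.float64(1.98), 0.2)]
side blade right plate [(np.float64(-24.94), np.float64(1.8), 0.1), (np.float64(-25.45), np.float64(2.54), 0.1), (np.float64(-24.55), np.float64(2.69), 0.0)]
side stock right end top (np.float64(-26.86), np.float64(3.5), 0.1) bottom dark (np.float64(-25.71), np.float64(3.33), 0.1) left end top (np.float64(62.9), np.float64(2.74), 0.1)
side panel left end (np.float64(76.41), np.float64(2.69), 0.3) patch L/R from ref tick [ 62.43 -24.76   2.32]
```

View pics/zt.png

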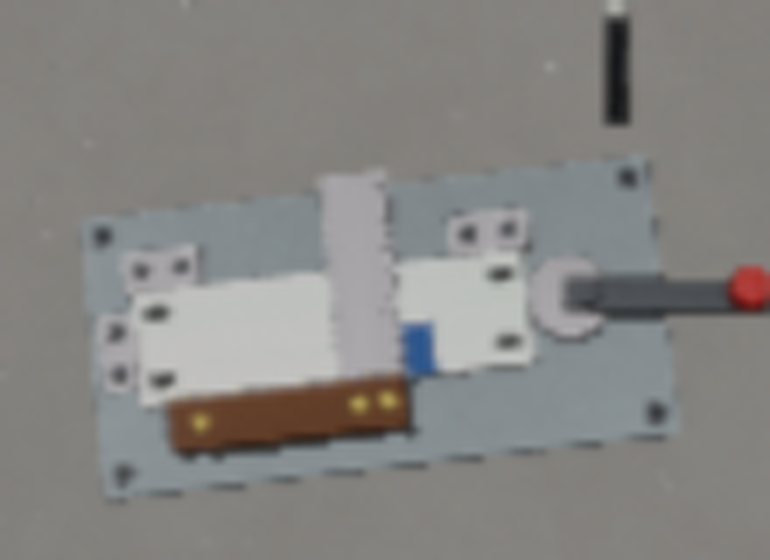

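View pics/zs.png

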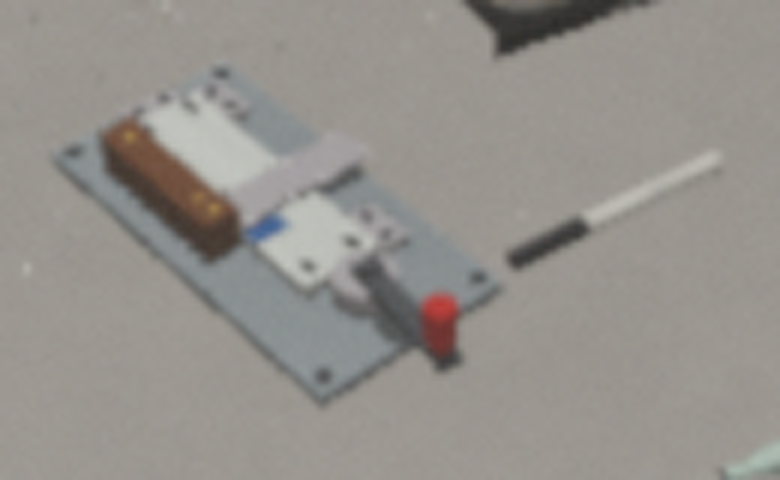

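View pics/z1_top.png

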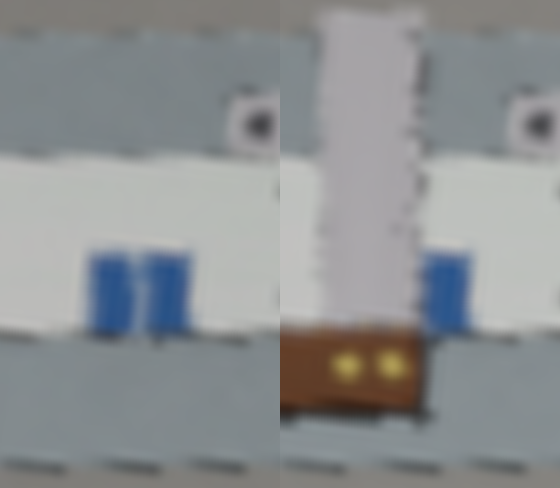

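View pics/zfull.png

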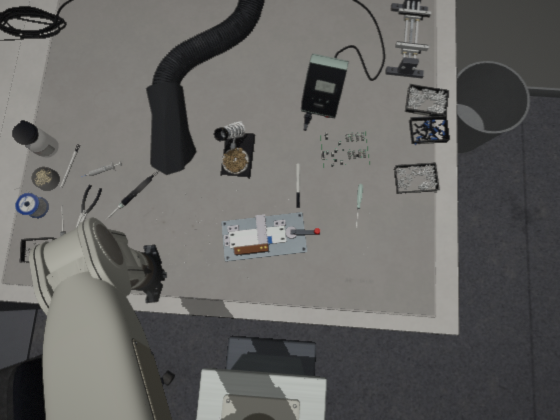

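The final views show the stock along the front edge, the blade across the panel, the cam lever right, and the bystanders untouched. One numeric check remains: the stock's angle relative to the panel.

```bash
cat > yaw.py <<'E'
import pickle,sys; from fit import *
from scipy.special import erf
S=lambda y,a,s:.5*(1+erf((y-a)/s/1.414))
J=np.array([.4978,.0453,np.radians(10.55)])
def edges(c,ylist,x0,x1,z,ch,g):
    out=[]
    for y in ylist:
        xs=np.arange(x0,x1,.25); ys=np.arange(y-3,y+3,.5); X,Y=np.meshgrid(xs,ys,indexing="ij")
        uv=proj(c,world(J,np.c_[X.ravel()/1e3,Y.ravel()/1e3,np.full(X.size,z)])).astype(np.float32)
        q=cv2.remap(c["color"].astype(np.float32),uv[:,0].reshape(X.shape),uv[:,1].reshape(X.shape),cv2.INTER_LINEAR).mean(1)@np.array(ch,float)
        f=lambda v:v[0]+v[1]*S(xs,v[2],v[3])-q; v=least_squares(f,[q[0],q[-1]-q[0],g,.9]).x; out.append(v[2])
    p=np.polyfit(ylist,out,1); return f"offset@y=20 {np.polyval(p,20):.2f} mm, slope {np.degrees(np.arctan(p[0])):.2f} deg, rms {np.std(np.array(out)-np.polyval(p,ylist)):.2f}"
for k in ("n1","z1"):
  t,s=pickle.load(open(k+".pkl","rb")); r=pickle.load(open("hh.pkl","rb"))
  for nm,c,rr in (("top",t,r[0]),("side",s,r[1])):
    print(k,nm,"stock far",edges(c,np.arange(6,60,3.),-30,-14,.034,(0,-1,1),-22),"| panel far(ref)",edges(rr,np.arange(-40,44,3.),14,30,.018,(0,1,0),22),"| panel front(ref)",edges(rr,np.arange(-68,-42,3.),-30,-14,.018,(0,1,0),-22))
    print("   stock near",edges(c,np.arange(-18,60,3.),-50,-36,.034,(0,-1,1),-42))
E
python3 yaw.py
```

```text
n1 top stock far offset@y=20 -22.83 mm, slope 0.38 deg, rms 0.13 | panel far(ref) offset@y=20 22.34 mm, slope -0.10 deg, rms 0.43 | panel front(ref) offset@y=20 -19.95 mm, slope 0.51 deg, rms 0.36
   stock near offset@y=20 -42.45 mm, slope -0.02 deg, rms 0.17
n1 side stock far offset@y=20 -25.06 mm, slope 0.74 deg, rms 0.28 | panel far(ref) offset@y=20 21.01 mm, slope 0.00 deg, rms 0.28 | panel front(ref) offset@y=20 -19.55 mm, slope 3.09 deg, rms 0.15
   stock near offset@y=20 -44.06 mm, slope -1.02 deg, rms 0.51
z1 top stock far offset@y=20 -22.77 mm, slope 0.24 deg, rms 0.11 | panel far(ref) offset@y=20 22.34 mm, slope -0.10 deg, rms 0.43 | panel front(ref) offset@y=20 -19.95 mm, slope 0.51 deg, rms 0.36
   stock near offset@y=20 -42.43 mm, slope -0.02 deg, rms 0.16
z1 side stock far offset@y=20 -25.15 mm, slope 0.87 deg, rms 0.32 | panel far(ref) offset@y=20 21.01 mm, slope 0.00 deg, rms 0.28 | panel front(ref) offset@y=20 -19.55 mm, slope 3.09 deg, rms 0.15
   stock near offset@y=20 -44.11 mm, slope -0.67 deg, rms 0.47
```

The stock is parallel to the panel within about 0.3° in the top view. The stock's end edges in the pictures suggest more right-hand offset than the touch did, so I'll repeat the touch to see whether the press shifted it.

```bash
python3 jg.py -31 84 35
```

```text
t 34.55 jig xy mm [-83.33 221.91] z 137.99 yaw 10.13 F jig [-0.3  0.2 -0.8] w 0.0002
[-0.1375, 0.054, 0.1026] [-0.34, -0.02, -0.45]
```

Emit:
{"api": "send_rows", "payload": {"deltas": [{"grip": 0,"translation": [-0.055,0.022,0.04],"twist": [0,0,-0.45]},{"grip": 0,"translation": [-0.11,0.043,0.08],"twist": [0,0,-0.45]},{"grip": 0,"translation": [-0.1375,0.054,0.1026],"twist": [0,0,-0.45]},{"grip": 0,"translation": [-0.1375,0.054,0.1026],"twist": [0,0,-0.45]}]}}

```text
clock: 35.05
eef_pos: [0.4507, 0.1185, 0.0326]
tool_rot: [0.641, 0.767, -0.004, -0.003]
ft_force: [-1.9, 0.2, -0.7]
grip_width: 0.0002
```

```bash
python3 jg.py -31 80 22
```

```text
t 35.05 jig xy mm [-32.57  80.65] z 32.6 yaw 10.2 F jig [-1.8  0.5 -0.7] w 0.0002
[-0.0006, 0.0017, 0.0106] [-0.63, 0.03, -0.38]
```

Emit:
{"api": "send_rows", "payload": {"deltas": [{"grip": 0,"translation": [-0.0006,0.0017,0.0106],"twist": [-0.5,0,-0.4]},{"grip": 0,"translation": [-0.0006,0.0017,0.0106],"twist": [-0.5,0,-0.4]},{"grip": 0,"translation": [-0.0006,0.0017,0.0106],"twist": [-0.5,0,-0.4]}]}}

```text
clock: 35.42
eef_pos: [0.4527, 0.1187, 0.0228]
tool_rot: [0.639, 0.77, -0.001, -0.0]
ft_force: [1.0, 0.7, -0.1]
grip_width: 0.0002
```

```bash
python3 jg.py -31 75.3 22
```

```text
t 35.42 jig xy mm [-30.58  80.52] z 22.81 yaw 10.63 F jig [ 1.1  0.5 -0.1] w 0.0002
[-0.0052, -0.0004, 0.0008] [-0.07, 0.01, 0.05]
```

Emit:
{"api": "send_rows", "payload": {"deltas": [{"grip": 0,"translation": [-0.003,-0.0004,0.0008],"twist": [0,0,0]},{"grip": 0,"translation": [-0.0051,-0.0004,0.0008],"twist": [0,0,0]},{"grip": 0,"translation": [-0.0051,-0.0004,0.0008],"twist": [0,0,0]}]}}

```text
clock: 35.8
eef_pos: [0.4533, 0.1136, 0.0223]
tool_rot: [0.639, 0.77, -0.0, -0.0]
ft_force: [0.5, -0.1, 0.2]
grip_width: 0.0001
```

```bash
python3 favg.py
```

```text
Fy jig mean -0.3 std 0.49 y 75.43
```

Emit:
{"api": "send_rows", "payload": {"deltas": [{"grip": 0,"translation": [-0.0005,0,0],"twist": [0,0,0]},{"grip": 0,"translation": [-0.0005,0,0],"twist": [0,0,0]}]}}

```text
clock: 36.45
eef_pos: [0.4532, 0.1132, 0.022]
tool_rot: [0.639, 0.77, -0.001, -0.0]
ft_force: [-0.4, 0.6, 0.6]
grip_width: -0.0002
```

```bash
python3 favg.py
```

```text
Fy jig mean 0.45 std 0.62 y 74.97
```

Emit:
{"api": "send_rows", "payload": {"deltas": [{"grip": 0,"translation": [-0.0005,0,0],"twist": [0,0,0]},{"grip": 0,"translation": [-0.0005,0,0],"twist": [0,0,0]}]}}

```text
clock: 37.1
eef_pos: [0.4533, 0.1128, 0.022]
tool_rot: [0.639, 0.77, -0.0, -0.001]
ft_force: [0.7, 0.9, -0.6]
grip_width: -0.0
```

```bash
python3 favg.py
```

```text
Fy jig mean 0.94 std 0.62 y 74.52
```

The contact onset is at about 75.0, and I have now pushed it to 74.5, which is 0.7 mm right of the tick's centre. I'll nudge it back left from the stock's right end.

```bash
python3 jg.py -31 -42 22
```

```text
t 37.5 jig xy mm [-31.01  74.49] z 21.95 yaw 10.63 F jig [-0.6  0.1 -0.1] w 0.0002
[-0.1165, -0.0001, -0.0] [-0.08, 0.0, 0.05]
```

Emit:
{"api": "send_rows", "payload": {"deltas": [{"grip": 0,"translation": [0.004,0,0],"twist": [0,0,0]},{"grip": 0,"translation": [0.006,0,-0.04],"twist": [0,0,0]},{"grip": 0,"translation": [-0.05,0,-0.05],"twist": [0,0,0]},{"grip": 0,"translation": [-0.105,0,-0.05],"twist": [0,0,0]},{"grip": 0,"translation": [-0.118,0,-0.05],"twist": [0,0,0]}]}}

```text
clock: 38.12
eef_pos: [0.4758, -0.0057, 0.0724]
tool_rot: [0.64, 0.768, -0.0, 0.0]
ft_force: [-0.4, -0.1, -0.9]
grip_width: -0.0001
```

```bash
python3 jg.py -31 -42 22
```

```text
t 38.12 jig xy mm [-30.67 -46.08] z 72.36 yaw 10.41 F jig [-0.4 -0.  -0.9] w -0.0001
[0.0041, -0.0003, 0.0504] [-0.02, 0.06, -0.17]
```

Emit:
{"api": "send_rows", "payload": {"deltas": [{"grip": 0,"translation": [0.004,-0.0005,0.03],"twist": [0,0,-0.2]},{"grip": 0,"translation": [0.004,-0.0005,0.05],"twist": [0,0,-0.2]},{"grip": 0,"translation": [0.004,-0.0005,0.05],"twist": [0,0,-0.2]},{"grip": 0,"translation": [0.0045,-0.0005,0.05],"twist": [0,0,-0.2]}]}}

```text
clock: 38.62
eef_pos: [0.4748, -0.001, 0.0228]
tool_rot: [0.638, 0.77, -0.0, 0.0]
ft_force: [0.1, -0.1, 0.5]
grip_width: -0.0001
```

```bash
python3 jg.py -31 -37.5 22; python3 favg.py
```

```text
t 38.62 jig xy mm [-30.77 -41.29] z 22.81 yaw 10.64 F jig [ 0.1 -0.1  0.5] w -0.0001
[0.0038, -0.0002, 0.0008] [0.0, 0.06, 0.06]
Fy jig mean 0.09 std 0.48 y -41.54
```

Emit:
{"api": "send_rows", "payload": {"deltas": [{"grip": 0,"translation": [0.0015,0,0.0008],"twist": [0,0,0]},{"grip": 0,"translation": [0.0032,0,0.0008],"twist": [0,0,0]},{"grip": 0,"translation": [0.0034,0,0.0008],"twist": [0,0,0]}]}}

```text
clock: 39.4
eef_pos: [0.474, 0.002, 0.0219]
tool_rot: [0.639, 0.77, -0.0, 0.0]
ft_force: [0.3, 0.1, 0.0]
grip_width: -0.0001
```

```bash
python3 favg.py
```

```text
Fy jig mean -0.13 std 0.34 y -38.23
```

Emit:
{"api": "send_rows", "payload": {"deltas": [{"grip": 0,"translation": [0.0005,0,0],"twist": [0,0,0]},{"grip": 0,"translation": [0.0005,0,0],"twist": [0,0,0]}]}}

```text
clock: 40.05
eef_pos: [0.474, 0.0024, 0.0219]
tool_rot: [0.639, 0.769, -0.0, 0.001]
ft_force: [-0.3, -0.1, -1.1]
grip_width: -0.0002
```

```bash
python3 favg.py
```

```text
Fy jig mean -0.21 std 0.58 y -37.77
```

Emit:
{"api": "send_rows", "payload": {"deltas": [{"grip": 0,"translation": [0.0005,0,0],"twist": [0,0,0]},{"grip": 0,"translation": [0.0005,0,0],"twist": [0,0,0]}]}}

```text
clock: 40.7
eef_pos: [0.474, 0.0027, 0.0219]
tool_rot: [0.639, 0.769, -0.0, 0.001]
ft_force: [0.8, -0.5, 0.5]
grip_width: -0.0001
```

```bash
python3 favg.py
```

```text
Fy jig mean -1.26 std 0.43 y -37.41
```

Emit:
{"api": "send_rows", "payload": {"deltas": [{"grip": 0,"translation": [0.0005,0,0],"twist": [0,0,0]},{"grip": 0,"translation": [0.0005,0,0],"twist": [0,0,0]}]}}

```text
clock: 41.35
eef_pos: [0.4739, 0.0034, 0.0219]
tool_rot: [0.639, 0.769, -0.0, 0.001]
ft_force: [1.0, -1.7, -0.5]
grip_width: -0.0002
```

```bash
python3 favg.py
```

```text
Fy jig mean -1.15 std 0.35 y -36.8
```

The onset at −37.4 agrees with the left-end touch. With the finger at −36.8, the blade edge is within about 0.1 mm of the tick's centre. I'll back off and do one gentle flush press from the front.

```bash
python3 jg.py -70 14 18
```

```text
t 41.75 jig xy mm [-30.91 -36.78] z 21.9 yaw 10.6 F jig [ 0.6 -1.6 -1.2] w -0.0
[0.0508, -0.0391, 0.0038] [0.02, 0.07, 0.02]
```

Emit:
{"api": "send_rows", "payload": {"deltas": [{"grip": 0,"translation": [-0.006,0,0],"twist": [0,0,0]},{"grip": 0,"translation": [-0.006,-0.02,-0.02],"twist": [0,0,0]},{"grip": 0,"translation": [-0.001,-0.042,-0.02],"twist": [0,0,0]},{"grip": 0,"translation": [0.05,-0.042,-0.015],"twist": [0,0,0]},{"grip": 0,"translation": [0.051,-0.04,0.002],"twist": [0,0,0]}]}}

```text
clock: 42.38
eef_pos: [0.4254, 0.0481, 0.0205]
tool_rot: [0.637, 0.771, 0.001, 0.001]
ft_force: [0.8, -1.0, 0.4]
grip_width: 0.0001
```

```bash
python3 jg.py -58.5 15 18
```

```text
t 42.38 jig xy mm [-70.37  16.12] z 20.49 yaw 10.8 F jig [ 0.6 -1.2  0.4] w 0.0001
[-0.0012, 0.0119, 0.0025] [0.15, 0.01, 0.22]
```

Emit:
{"api": "send_rows", "payload": {"deltas": [{"grip": 0,"translation": [0,0.008,0.001],"twist": [0,0,0.2]},{"grip": 0,"translation": [0,0.0125,0.001],"twist": [0,0,0.2]},{"grip": 0,"translation": [0,0.0152,0.001],"twist": [0,0,0.2]},{"grip": 0,"translation": [0,0.0152,0.001],"twist": [0,0,0.2]}]}}

```text
clock: 42.88
eef_pos: [0.439, 0.0504, 0.0196]
tool_rot: [0.639, 0.769, -0.0, -0.0]
ft_force: [-5.5, -0.5, 3.7]
grip_width: 0.0003
```

```bash
python3 jg.py -58.5 15 18
```

```text
t 42.88 jig xy mm [-56.57  15.82] z 19.61 yaw 10.55 F jig [-5.5  0.5  3.7] w 0.0003
[-0.0008, -0.0019, 0.0016] [-0.02, -0.0, -0.03]
```

Contact at 5.5 N, in the same place as before. I'll retreat straight back and check.

Emit:
{"api": "send_rows", "payload": {"deltas": [{"grip": 0,"translation": [0,-0.006,0],"twist": [0,0,0]},{"grip": 0,"translation": [0,-0.02,0],"twist": [0,0,0]},{"grip": 0,"translation": [0,-0.03,-0.04],"twist": [0,0,0]},{"grip": 0,"translation": [0.03,-0.03,-0.1],"twist": [0,0,0]},{"grip": 0,"translation": [0.09,-0.03,-0.12],"twist": [0,0,0]}]}}

```text
clock: 43.5
eef_pos: [0.3954, 0.1297, 0.1414]
tool_rot: [0.641, 0.768, 0.002, 0.002]
ft_force: [1.9, 1.5, -0.8]
grip_width: 0.0001
```

Emit:
{"api": "send_rows", "payload": {"deltas": [{"grip": 0,"translation": [0.06,0,0],"twist": [0,0,0]},{"grip": 0,"translation": [0.12,0,0],"twist": [0,0,0]},{"grip": 0,"translation": [0.12,0,0],"twist": [0,0,0]},{"grip": 0,"translation": [0.12,0,0],"twist": [0,0,0]}]}}

```text
clock: 44.0
eef_pos: [0.3733, 0.2471, 0.1412]
tool_rot: [0.641, 0.768, 0.002, 0.002]
ft_force: [0.6, -1.0, 0.5]
grip_width: 0.0001
```

```bash
python3 go.py; python3 snap.py y; python3 meas.py y1 2>/dev/null; python3 le.py y1; sed -i 's/("n1","z1")/("y1",)/' yaw.py; python3 yaw.py; python3 - <<'E'
import cv2,pickle,numpy as np
t,s=pickle.load(open("y.pkl","rb")); a,b=pickle.load(open("c0.pkl","rb"))
for n,p,q in (("top",t,a),("side",s,b)):
    d=np.abs(p["color"].astype(int)-q["color"]).max(2)>40; print(n,"changed px cols/rows by blob:")
    k,_,st,_=cv2.connectedComponentsWithStats(cv2.dilate(d.astype(np.uint8),np.ones((3,3)))); print([r.tolist() for r in st[1:] if r[4]>25])
E
```

```text
t 44.0 pos [0.3733 0.2471 0.1412] yaw 10.31 tiltz [ 0.005  0.001 -1.   ] F [ 0.6 -1.   0.5] w 0.0001 j [ 0.59  0.2  -0.29  1.07 -0.    1.98]
top blade left on panel [(np.float64(-0.55), np.float64(1.79), 0.7), (np.float64(1.55), np.float64(1.84), 0.5), (np.float64(0.41), np.float64(2.03), 0.4), (np.float64(0.15), np.float64(1.85), 0.4), (np.float64(0.46), np.float64(2.02), 0.3)] plate [(np.float64(0.11), np.float64(2.1), 0.7), (np.float64(0.39), np.float64(1.67), 0.5), (np.float64(-0.74), np.float64(1.58), 0.7), (np.float64(-0.76), np.float64(1.92), 0.5)]
top blade right plate [(np.float64(-22.47), np.float64(2.04), 0.7), (np.float64(-23.51), np.float64(1.55), 0.6), (np.float64(-24.79), np.float64(1.67), 0.6)]
top stock right end top (np.float64(-25.84), np.float64(1.56), 1.0) bottom dark (np.float64(-26.79), np.float64(1.54), 1.3) left end top (np.float64(63.83), np.float64(2.0), 0.4)
top panel left end (np.float64(80.66), np.float64(6.69), 1.7) patch L/R from ref tick [ 80.24 -24.85   1.79]
side blade left on panel [(np.float64(1.03), np.float64(3.74), 0.4), (np.float64(-1.65), np.
[... 1286 characters left out ...]
 deg, rms 0.57
top changed px cols/rows by blob:
[[287, 204, 34, 38, 454], [228, 214, 59, 43, 1409], [28, 220, 140, 200, 16479], [375, 259, 58, 21, 1003], [180, 296, 54, 23, 892], [252, 340, 37, 15, 404], [0, 349, 11, 21, 181], [135, 353, 7, 16, 50], [195, 355, 102, 65, 3345]]
side changed px cols/rows by blob:
[[4, 0, 32, 19, 496], [133, 0, 28, 26, 547], [26, 21, 54, 97, 2438], [119, 42, 66, 115, 3481], [0, 148, 16, 41, 375], [179, 154, 13, 22, 191], [0, 193, 70, 74, 2901], [216, 195, 68, 48, 1341], [154, 198, 24, 36, 497], [68, 241, 60, 73, 2193], [0, 282, 14, 25, 188], [271, 300, 52, 58, 1205], [0, 313, 33, 31, 673], [47, 316, 46, 28, 479], [166, 372, 11, 14, 63], [168, 385, 14, 21, 156]]
```

View pics/y1_top.png

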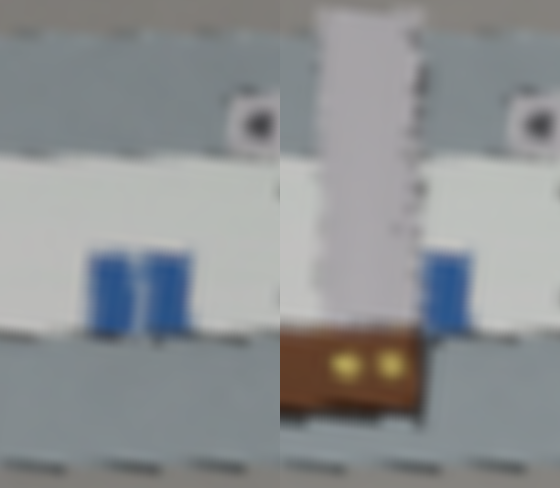

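View pics/ys.png

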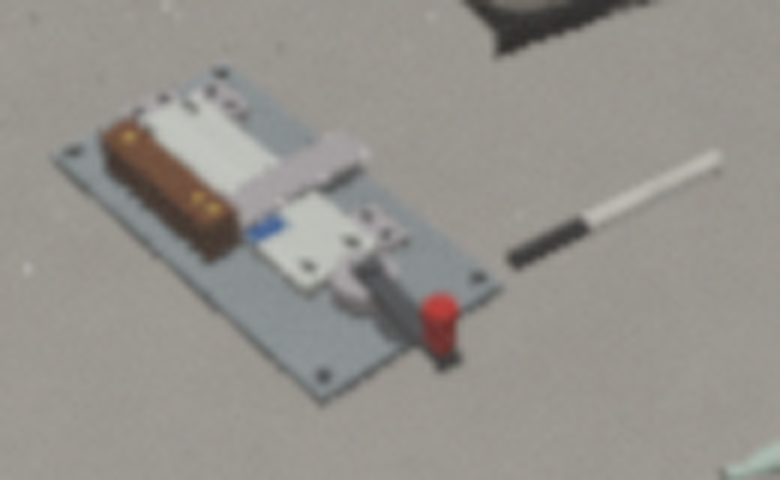

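The blade's left-edge fit gives its outer edge at −24.9 against the tick at −24.85, matching the touch. No bystander changed. I'll hand it in.

```bash
python3 -c "
from workcell import bot
print(bot.job_done())"
```

```text
the job is handed in; nothing more can be done
None
```

The panel is seated and clamped in the jig, the try square is set on the tick, and the job was handed in at about 44 s of the 72 s allowed. The robot was clear of everything.

**Panel:** My first grip closed with the fingertips too high and slid the panel about 5 mm. The second grip held. I set it blue edge towards the robot and pushed it against both far blocks (19 N, no further travel) and the left-hand stop (16 N).

**Cam:** I swung the lever to its end stop (23 N). Both cameras put it at 1.68–1.69 rad; the stop is at 1.70.

**Square:** The stock lies flat on the jig, pressed along the panel's front edge (last press 5.5 N).
- **Blade on tick:** I set the blade edge by touch from the panel's left end and both stock ends. That puts it within about 0.1 mm of the tick's centre. The last top-view fit of the blade's left edge agrees: −24.9 mm, with the tick at −24.85 mm.
- **Angle:** The stock is parallel to the panel within about 0.4° in the top view.

**Checks that disagreed:**
- Fits of the stock's end edges in the pictures still put the blade about 1 mm further right. The blade's right edge in the top view pointed slightly left, and the blue-patch profile I ran earlier gave about 1 mm right. I think shadow and coarse pixels bias all of these, so I trusted the touch.
- The side view's angle fits were rougher, 0.5–1°.

**Bystanders:** Comparing the last pictures with the first shows no change at the marker, screwdriver, clip tray or circuit board.

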